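# Count returned terminal blocks back into stock

## Task

Book the leftover terminal blocks back into stock: pour the blocks out of the cup into the scoop on the scale, add the blocks lying loose on the bench to the scoop, and with all of them in the scoop, resting on the scale, press the count key. Then lift the scoop by its grip and tip the blocks out into the stock box, so that every block ends up in the box. Leave the empty scoop centred on the scale's platter and the empty cup upright in the middle of its mat, and leave the other things on the bench alone.

Things in the scene. Friction and masses are not known exactly. Their poses are not given: they have to be found in the camera images.
- scoop: aluminium scale scoop: tray open at its mouth (-x), 157 mm long (x -80 to +77), 128 wide, 160 g. Origin under its centre at its feet; z up. Floor top 7 mm up, flat from x -30 to 75; before that it slopes up 16 deg to the mouth edge. Side wall tops 33 mm up, rear 43. Slippery: blocks slide off when tipped mouth-down 35 deg. Starts on the platter, mouth to robot
- scoop_grip (a point): middle of the scoop's black upright grip slab, 40 (x) x 12 (y) x 83 mm, standing at the rear: the point is at x = +75, 64 mm above the scoop's origin (slab top 90 mm): pinch it across y from above; axes as the scoop's
- scoop_lip (a point): middle of the scoop's mouth edge: x = -80, 21 mm above the scoop's origin
- cup: steel pouring cup, 52 (x) x 66 (y) mm at the base, 64 mm high, 150 g; origin under its base, z up. The front (-x) wall slants outward 35 deg to a pouring lip. Inside 60 mm wide, floor 4 mm thick, slippery: blocks slide out over the lip when it is tipped lip-down 75 deg or more. Starts upright on the mat, lip to the robot (-x)
- cup_grip (a point): point on the cup's black upright grip slab, 36 (x) x 12 (y) x 70 mm, at its rear: the point is at x = +47, 52 mm above the cup's origin (slab top 72 mm): pinch it across y from above; axes as the cup's
- cup_lip (a point): middle of the cup's pouring lip edge: x = -66, 64 mm above the cup's origin
- scale: white counting scale, fixed, 235 (x) x 190 (y) x 36 mm, origin on the bench under the middle of its platter; body from x = -140 to +95; its narrow side with key and display points to -x (the robot)
- scale_platter (a point): centre of the top of the scale's steel platter (165 x 150 mm), 42 mm above the bench; axes as the scale's
- count_key (a joint): travel of the count key, a round spring button 24 mm across in a black housing on the scale's robot-side apron: 0 = up, 0.006 m = fully down (5 N); springs back; counts as pressed beyond 0.0045
- count_key_top (a point): centre of the top of the count key
- stock_box: black open stock box, fixed, 200 (x) x 170 (y) x 65 mm, walls and floor 5 mm; origin under its centre
- mat: black rubber mat, fixed, 150 x 110 x 3 mm, origin under its centre: where the cup stands
- locknut: bystander: steel ring 28 mm across, 9 mm high, lying among the loose blocks
- screwdriver: bystander: screwdriver lying at the back of the bench
- cup_block1: white porcelain terminal block, a plain oblong 20 x 26 x 16 mm (its x, y, z) with two small brass screws, about 22 g; origin at its centre; may end up lying on any face; starts in the cup, if present
- cup_block2: white porcelain terminal block, a plain oblong 20 x 26 x 16 mm (its x, y, z) with two small brass screws, about 22 g; origin at its centre; may end up lying on any face; starts in the cup, if present
- cup_block3: white porcelain terminal block, a plain oblong 20 x 26 x 16 mm (its x, y, z) with two small brass screws, about 22 g; origin at its centre; may end up lying on any face; starts in the cup, if present
- cup_block4: white porcelain terminal block, a plain oblong 20 x 26 x 16 mm (its x, y, z) with two small brass screws, about 22 g; origin at its centre; may end up lying on any face; starts in the cup, if present
- loose_block1: white porcelain terminal block, a plain oblong 20 x 26 x 16 mm (its x, y, z) with two small brass screws, about 22 g; origin at its centre; may end up lying on any face; starts lying on the bench, if present
- loose_block2: white porcelain terminal block, a plain oblong 20 x 26 x 16 mm (its x, y, z) with two small brass screws, about 22 g; origin at its centre; may end up lying on any face; starts lying on the bench, if present
- loose_block3: white porcelain terminal block, a plain oblong 20 x 26 x 16 mm (its x, y, z) with two small brass screws, about 22 g; origin at its centre; may end up lying on any face; starts lying on the bench, if present
- loose_block4: white porcelain terminal block, a plain oblong 20 x 26 x 16 mm (its x, y, z) with two small brass screws, about 22 g; origin at its centre; may end up lying on any face; starts lying on the bench, if present

How it is judged:
By the outcome, as a careful person would: the job done as asked, in the order asked, and still so for the second after the job is handed in, with the robot touching nothing.
Of cup_block1, cup_block2, cup_block3, cup_block4 only 2 to 4 are there at a start; the rules pass over those that are not, and their reading is None.
Of loose_block1, loose_block2, loose_block3, loose_block4 only 2 to 4 are there at a start; the rules pass over those that are not, and their reading is None.
At some moment in a run one of loose_block1, loose_block2, loose_block3, loose_block4 may be knocked a few centimetres aside while the robot is not near it.
It also fails if it takes over 210 s, if anything falls off the work surface, if the arm or the gripper's body presses on something with over 40 N, if the wrist force passes 120 N, or if a joint passes its speed limit or range.

## Robot

A 6-joint arm with a two-finger parallel gripper is mounted at the origin on the work surface. World frame = base frame: x ahead of the robot, y to its left, z up, the work surface at z = 0. Lengths are in m, angles in degrees, forces in N, time in s.
With the tool pointing down it reaches from about 0.25 to 0.725 m from the base axis. Payload 9.7 kg.
Tool frame: the origin (TCP) lies on the centre line of the jaws, within the pads' length; the fingertips stand tip_extent ahead of it and the grasp point (between the pads) lies 3 mm ahead of it (tip_extent is the distance from the TCP to the fingertips, in m); z points along the fingers, y is the line along which they close (so a half turn about z gives the same grasp; the last joint's range is limited). The gripper opens to 85 mm and grips with 20 to 120 N. Pads are 22 mm wide; open, the fingers measure 114 mm over their backs; the gripper's body (76 mm by 85 mm) begins 54 mm behind the grasp point. The pads swing forward as they close: fully open they stand 13 mm farther back than shut.
Start: joints at [-75.229, 4.979, 10.078, 95.1, 0, 90], TCP at [0.14, -0.532, 0.253] pointing down, gripper open.
Joint ranges: [-179.16, 179.16], [-48.56, 103.87], [-65.8, 70.77], [-126.05, 130.52], [-82.76, 87.17], [-180, 180]. Speed limits (degrees/s): [127.2, 127.2, 147.25, 180, 180, 180].

## Interface

Orientations are given as [roll, pitch, yaw] about the fixed x, y, z axes, in that order (R = Rz(yaw) Ry(pitch) Rx(roll)).
In Python, from workcell import * gives the robot as it stands.
- The arm moves only by the tool servo_tool, never from a script. Its argument "rows" is a list of rows, each an object with "offset": the shift along the tool's x, y, z as a fraction of full scale, a list of three; "yaw": the turn about the tool's z as a fraction of full scale; "claw": the closure, from 0 (fully open) to 1 (shut). A call has 1 to 12 rows; each row is the pose to reach, as a shift and turn from the pose commanded when the call began, along the tool's axes at that moment, turning the shorter way round; what a row does not reach only later rows make up. Full scale, the value 1, is 0.1 m for a shift and pi rad for a turn. A row lasts 1/8 s, in which the tool goes at most 62.5 mm and 10.7 degrees, less where a joint would pass 70% of its speed; a pose out of reach is approached as far as the arm can. A call with a number of a shift or a turn outside -1 to 1 is refused whole. A call with a gripper value outside its range is refused whole. The fingers move at their own pace and stop on an object; "squeeze" is the grip in N (left out, the last holds). Time passes only in rows, so rows that repeat a pose let the fingers close. It gives the time, the measured TCP pose, the force, the opening and the grip force at its end, in the units of the state.
- get_obs(): the state, without advancing time (a new reading comes with each control period).
- camera(name): name is "scene" or "top" or "wrist"; returns (picture, depth): 384x512x3 uint8, red, green, blue; 384x512 float32, m along the optical axis (not along the pixel's ray), 0 where there is no reading.
- camera_info(name): a dict with "fx", "fy", "cx", "cy" (pixels), "cam_to_world" (4x4, takes a point from camera to world coordinates); the wrist camera has in their place "hand_eye" (4x4, takes a point from camera to tool coordinates, whose origin is the TCP and whose axes are the flange's). Camera axes: x right, y up, looking along -z (the intrinsics and any distortion apply to the point x, -y, -z); pixel columns grow to the right and rows downward; lengths in m; the calibration is good to about 2 mm. The wrist camera is an equidistant fisheye: a pixel r from the principal point sees the ray r / f radians off the axis. A picture is of the moment at which its call begins: read the wrist's pose just before it. camera_info takes no time and is no camera call.
- job_done(): hands the job in; it is judged then, once.
The state is a dict: "time": time; "q": joint angles; "qd": joint speeds; "joint_efforts": joint torques, N m; "ee_pos": TCP position; "tcp_rot": TCP orientation; "wrist_force": force on the tool from outside, world axes, zero at the start; "torque": the same for the moment, N m; "opening": finger opening in m; "grasp_force": force on a finger pad.
Only numpy, scipy, OpenCV 4.12 (cv2) and the standard library are available. Lean on these libraries where they do the work, as an engineer would, in place of code of your own. Each camera call takes 0.05 s, during which the arm holds its last target. There are 200 camera calls.

## Working session

There is one attempt and no reset: what is moved stays moved. The work goes in short steps, Python scripts to look and compute and a tool call to move; the robot and the scene stay as the last step left them, time stands still between calls to the robot, and variables do not carry over. Pictures are saved under pics/ and viewed, at most 14 in all, crops included, and the job is handed in when it is done.

Besides the shell and the picture viewer there is one more tool, called after "Request:" as name(argument=value, ...), one argument or row to a line, values as JSON. servo_tool: Moves the arm, as the interface text tells. Its arguments: {"type":"object","properties":{"rows":{"type":"array"},"squeeze":{"type":"number"}},"required":["rows"]}

```bash
ls; mkdir -p pics; python3 - <<'E'
from workcell import *
import cv2, numpy as np
print(get_obs())
for n in ["scene","top","wrist"]:
    print(n,camera_info(n))
ims=[]
for n in ["scene","top"]:
    p,d=camera(n); np.savez(f'pics/{n}0.npz',p=p,d=d); cv2.imwrite(f'pics/{n}0.png',p[:,:,::-1])
E
```

```text
pics
{'time': 0.0, 'q': array([-7.52300163e+01,  5.01034195e+00,  1.00346377e+01,  9.51009146e+01,
        8.88531095e-04,  8.99998978e+01]), 'qd': array([-0.05303799, -0.01746329, -0.10500222,  0.08612067, -0.05000977,
        0.00024813]), 'joint_efforts': array([-1.00612131e-03, -5.20387495e+01,  4.64805365e+01,  1.61685707e-02,
       -3.17483580e-05,  1.14534421e-05]), 'ee_pos': array([ 0.14016698, -0.53162231,  0.25259198]), 'tcp_rot': array([-1.79923381e+02, -8.88666913e-04,  1.47700847e+01]), 'wrist_force': array([ 0.65889319, -0.43811045, -0.15272157]), 'torque': array([-0.02074439,  0.02033752, -0.03681405]), 'grasp_force': 0.0, 'opening': 0.08563067094390146}
scene {'fx': 429.96593054606467, 'fy': 429.96593054606467, 'cx': 250.70272733265207, 'cy': 190.2662714540246, 'cam_to_world': array([[ 0.73457464, -0.56099829,  0.38168181,  0.94370253],
       [ 0.67839022,  0.59588326, -0.42977883, -0.4660426 ],
       [ 0.01366739,  0.57463384,  0.81829649,  0.87285685],
       [ 0.        ,  0.        ,  0.        ,  1.        ]])}
top {'fx': 437.3124986690026, 'fy': 437.3124986690026, 'cx': 247.20751994775998, 'cy': 192.1380478027201, 'cam_to_world': array([[ 0.00324475,  0.99325362, -0.11591683,  0.44123452],
       [-0.99967144,  0.0061692 ,  0.02487896, -0.03271157],
       [ 0.02542623,  0.11579802,  0.99294729,  1.05739774],
       [ 0.        ,  0.        ,  0.        ,  1.        ]])}
wrist {'fx': 297.3186396354542, 'fy': 297.3186396354542, 'cx': 256.0326796480742, 'cy': 190.8087986838875, 'hand_eye': array([[ 5.96806449e-04,  9.46996016e-01,  3.21244751e-01,
         8.22657757e-02],
       [ 9.99999708e-01, -4.11607945e-04, -6.44415794e-04,
        -1.73524646e-03],
       [-4.78032297e-04,  3.21245042e-01, -9.46995985e-01,
        -1.20388239e-01],
       [ 0.00000000e+00,  0.00000000e+00,  0.00000000e+00,
         1.00000000e+00]])}
```

View pics/top0.png

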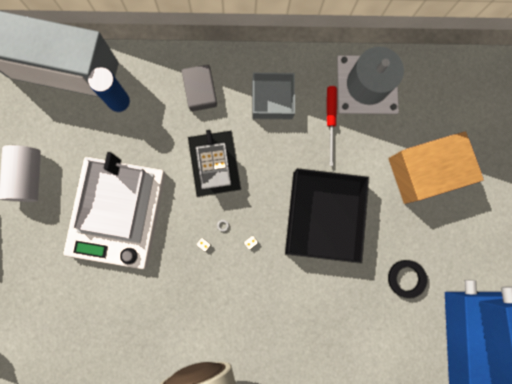

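View pics/scene0.png

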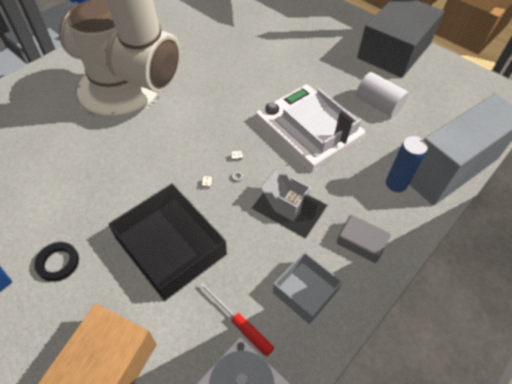

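The top view shows the scale at about (115,213) with the scoop grip at (112,160), and the cup on its mat at (213,165) with its grip at (210,135). The loose blocks are at (204,245) and (252,243), the locknut is at (223,227) and the stock box is at (327,216). The scene view shows the same layout with two loose blocks. Next I measure positions.

```bash
cat > h.py <<'E'
from workcell import *
import cv2, numpy as np
from scipy.spatial.transform import Rotation as R
def shot(n):
    p,d=camera(n); return p,d
def cloud(n,d):
    I=camera_info(n); T=I['cam_to_world']; v,u=np.mgrid[0:384,0:512]
    c=np.stack([(u-I['cx'])/I['fx']*d,-(v-I['cy'])/I['fy']*d,-d],-1)
    w=c@T[:3,:3].T+T[:3,3]; w[d<=0]=np.nan; return w
def ray(n,u,v,z):
    "pixel -> world point on plane z"
    I=camera_info(n);T=I['cam_to_world']
    r=T[:3,:3]@np.array([(u-I['cx'])/I['fx'],-(v-I['cy'])/I['fy'],-1]); o=T[:3,3]
    return o+r*(z-o[2])/r[2]
def proj(n,P):
    I=camera_info(n);T=I['cam_to_world']; c=(np.atleast_2d(P)-T[:3,3])@T[:3,:3]
    return np.stack([I['cx']+I['fx']*c[:,0]/-c[:,2],I['cy']-I['fy']*c[:,1]/-c[:,2]],-1)
def ortho(n,p,w,zmin=-.01,zmax=.3,x0=.2,x1=.7,y0=-.35,y1=.4,s=.001):
    "rectified top-down map from a point cloud (highest wins): rows=x down from x1, cols=y from y1"
    H=np.full((int((x1-x0)/s),int((y1-y0)/s)),np.nan); C=np.zeros(H.shape+(3,),np.uint8)
    q=w.reshape(-1,3); o=np.argsort(q[:,2]); q=q[o]; c=p.reshape(-1,3)[o]
    m=(q[:,0]>x0)&(q[:,0]<x1-s)&(q[:,1]>y0+s)&(q[:,1]<y1)&(q[:,2]>zmin)&(q[:,2]<zmax); q=q[m];c=c[m]
    i=((x1-q[:,0])/s).astype(int);j=((y1-q[:,1])/s).astype(int); H[i,j]=q[:,2];C[i,j]=c; return H,C
E
python3 - <<'E'
from h import *
P={};W={}
for n in ['top','scene']:
    z=np.load(f'pics/{n}0.npz');P[n]=z['p'];W[n]=cloud(n,z['d'])
w=W['top'];p=P['top'].astype(int); v=p.max(-1)
def rep(name,m,x0,y0,x1,y1):
    M=np.zeros(m.shape,bool);M[y0:y1,x0:x1]=m[y0:y1,x0:x1]
    n,l,st,ce=cv2.connectedComponentsWithStats(M.astype(np.uint8))
    for k in range(1,n):
        if st[k,4]<12: continue
        q=w[l==k]; q=q[~np.isnan(q[:,0])]
        (c,s,a)=cv2.minAreaRect(q[:,:2].astype(np.float32))
        print(name,'px',ce[k].round(1),'n',st[k,4],'rect c',np.round(c,4),'size',np.round(s,4),'ang',round(a,1),'z med/max',np.round([np.median(q[:,2]),np.percentile(q[:,2],98)],4))
b=w[300:330,200:330]; print('bench z',np.nanmedian(b[...,2]))
z=w[...,2]
rep('loose',(z>.007)&(z<.04),185,205,285,280)
rep('scale',(z>.025)&(z<.2),50,130,175,285)
rep('sgrip',(v<60)&(z>.06),95,140,130,185)
rep('mat',(v<60)&(z<.012)&(z>-.01),180,125,250,205)
rep('cgrip',(v<60)&(z>.05),195,120,230,160)
rep('cup',(z>.012),180,130,245,200)
rep('box',(z>.055)&(z<.09),275,155,380,275)
rep('platter scoop low',(z>.037)&(z<.2)&(v>90),50,150,175,242)
k=(v<60)&(z>.03); rep('key',k,115,240,145,275)
# crops
o=P['top']; a=cv2.resize(o[125:280,55:385],None,fx=2.4,fy=2.4,interpolation=cv2.INTER_CUBIC)
s=P['scene']; bb=cv2.resize(s[80:235,195:375],None,fx=2.4*.65,fy=2.4*.65,interpolation=cv2.INTER_CUBIC)
cv2.imwrite('pics/topcrop.png',a[:,:,::-1])
E
```

```text
bench z -8.077085628621639e-05
loose px [222.3 225.4] n 45 rect c [0.4828 0.    ] size [0.0253 0.0254] ang 75.7 z med/max [0.0088 0.012 ]
loose px [250.7 242.6] n 96 rect c [ 0.4426 -0.0676] size [0.0203 0.0256] ang 36.9 z med/max [0.0149 0.0191]
loose px [203.4 244.7] n 94 rect c [0.4373 0.0442] size [0.0255 0.02  ] ang 51.3 z med/max [0.0159 0.0205]
scale px [114.3 212.4] n 8368 rect c [0.5147 0.2508] size [0.1908 0.2414] ang 80.4 z med/max [0.0471 0.105 ]
sgrip px [111.8 163.4] n 226 rect c [0.6138 0.2412] size [0.0116 0.0373] ang 77.5 z med/max [0.1165 0.134 ]
mat px [215.7 162.6] n 1146 rect c [0.6352 0.0219] size [0.1473 0.1067] ang 9.4 z med/max [0.0025 0.0065]
cgrip px [209.3 137.9] n 68 rect c [0.6816 0.0299] size [0.0309 0.0115] ang 2.4 z med/max [0.0744 0.0768]
cup px [212.6 163.6] n 1127 rect c [0.6346 0.0236] size [0.1327 0.066 ] ang 8.8 z med/max [0.0332 0.0753]
box px [330.6 214.6] n 838 rect c [ 0.5062 -0.2442] size [0.1707 0.2006] ang 83.4 z med/max [0.0637 0.0679]
platter scoop low px [113.3 202.1] n 4962 rect c [0.5386 0.25  ] size [0.1736 0.1911] ang 80.7 z med/max [0.0493 0.0804]
key px [131.9 256. ] n 68 rect c [0.4114 0.2061] size [0.0239 0.0318] ang 89.2 z med/max [0.0481 0.0512]
```

View pics/topcrop.png

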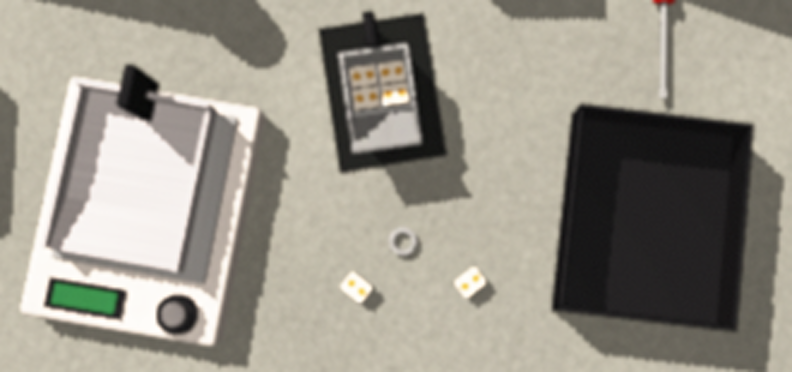

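Request:
servo_tool(
  rows=[
    {"offset": [0,0,-0.2],"yaw": 0,"claw": 0},
    {"offset": [0,-1,-0.2],"yaw": 0,"claw": 0},
    {"offset": [0,-1,-0.2],"yaw": 0,"claw": 0},
  ],
)

```text
time: 0.48
ee_pos: [0.1143, -0.4336, 0.2727]
tcp_rot: [-179.9, -0.0, 14.8]
wrist_force: [-0.5, -0.8, 0.9]
opening: 0.0855
grasp_force: 0.0
```

Request:
servo_tool(
  rows=[
    {"offset": [0,1,0],"yaw": 0,"claw": 0},
    {"offset": [0,1,0],"yaw": 0,"claw": 0},
    {"offset": [0,1,0],"yaw": 0,"claw": 0},
  ],
)

```text
time: 0.85
ee_pos: [0.1406, -0.5331, 0.2715]
tcp_rot: [-179.9, -0.0, 14.8]
wrist_force: [-0.3, 0.9, -1.1]
opening: 0.0854
grasp_force: 0.0
```

Request:
servo_tool(
  rows=[
    {"offset": [0,1,0],"yaw": 0,"claw": 0},
    {"offset": [0,1,0],"yaw": 0,"claw": 0},
    {"offset": [0,1,0],"yaw": 0,"claw": 0},
  ],
)

```text
time: 1.23
ee_pos: [0.166, -0.6296, 0.2706]
tcp_rot: [-179.8, 0.0, 14.8]
wrist_force: [0.1, -0.0, 0.4]
opening: 0.0855
grasp_force: 0.0
```

Request:
servo_tool(
  rows=[
    {"offset": [0,1,0],"yaw": 0,"claw": 0},
    {"offset": [0,1,0],"yaw": 0,"claw": 0},
    {"offset": [0,1,0],"yaw": 0,"claw": 0},
  ],
)

```text
time: 1.6
ee_pos: [0.1915, -0.7263, 0.2701]
tcp_rot: [-179.8, -0.0, 14.8]
wrist_force: [-0.9, 0.2, -0.1]
opening: 0.0853
grasp_force: 0.0
```

Request:
servo_tool(
  rows=[
    {"offset": [0,1,0],"yaw": 0,"claw": 0},
    {"offset": [0,1,0],"yaw": 0,"claw": 0},
    {"offset": [0,1,0],"yaw": 0,"claw": 0},
  ],
)

```text
time: 1.98
ee_pos: [0.2061, -0.7816, 0.2468]
tcp_rot: [177.4, -0.0, 14.8]
wrist_force: [0.2, -0.1, 0.8]
opening: 0.0852
grasp_force: 0.0
```

Request:
servo_tool(
  rows=[
    {"offset": [0,1,-1],"yaw": 0,"claw": 0},
    {"offset": [0,1,-1],"yaw": 0,"claw": 0},
    {"offset": [0,1,-1],"yaw": 0,"claw": 0},
    {"offset": [0,1,-1],"yaw": 0,"claw": 0},
  ],
)

```text
time: 2.48
ee_pos: [0.2066, -0.7836, 0.2876]
tcp_rot: [173.6, 0.0, 14.8]
wrist_force: [0.2, 0.2, -0.5]
opening: 0.0855
grasp_force: 0.0
```

Request:
servo_tool(
  rows=[
    {"offset": [0,-1,0],"yaw": 0,"claw": 0},
    {"offset": [0,-1,0],"yaw": 0,"claw": 0},
    {"offset": [0,-1,0],"yaw": 0,"claw": 0},
  ],
)

```text
time: 2.85
ee_pos: [0.181, -0.6867, 0.2744]
tcp_rot: [173.7, -0.0, 14.8]
wrist_force: [0.1, 0.2, 1.2]
opening: 0.0852
grasp_force: 0.0
```

Request:
servo_tool(
  rows=[
    {"offset": [0,-1,0],"yaw": 0,"claw": 0},
    {"offset": [0,-1,0],"yaw": 0,"claw": 0},
    {"offset": [0,-1,0],"yaw": 0,"claw": 0},
  ],
)

```text
time: 3.22
ee_pos: [0.1554, -0.5894, 0.2644]
tcp_rot: [173.7, 0.0, 14.8]
wrist_force: [0.2, -1.4, 0.6]
opening: 0.0851
grasp_force: 0.0
```

Request:
servo_tool(
  rows=[
    {"offset": [0,1,0],"yaw": 0,"claw": 0},
    {"offset": [0,1,0],"yaw": 0,"claw": 0},
  ],
)

```text
time: 3.48
ee_pos: [0.1819, -0.6898, 0.2745]
tcp_rot: [173.7, -0.0, 14.8]
wrist_force: [0.0, -0.3, 0.2]
opening: 0.0853
grasp_force: 0.0
```

Request:
servo_tool(
  rows=[
    {"offset": [0,1,0],"yaw": 0,"claw": 0},
    {"offset": [0,1,0],"yaw": 0,"claw": 0},
  ],
)

```text
time: 3.72
ee_pos: [0.2018, -0.7655, 0.2862]
tcp_rot: [173.7, -0.0, 14.8]
wrist_force: [-0.5, -0.6, -0.4]
opening: 0.0852
grasp_force: 0.0
```

Request:
servo_tool(
  rows=[
    {"offset": [0,1,0],"yaw": 0,"claw": 0},
    {"offset": [0,1,0],"yaw": 0,"claw": 0},
    {"offset": [0,1,0],"yaw": 0,"claw": 0},
    {"offset": [0,1,0],"yaw": 0,"claw": 0},
    {"offset": [0,1,0],"yaw": 0,"claw": 0},
    {"offset": [0,1,0],"yaw": 0,"claw": 0},
  ],
)

```text
time: 4.47
ee_pos: [0.2155, -0.8172, 0.2722]
tcp_rot: [170.4, -0.0, 14.8]
wrist_force: [0.4, 0.7, 0.3]
opening: 0.0856
grasp_force: 0.0
```

Request:
servo_tool(
  rows=[
    {"offset": [0,1,1],"yaw": 0,"claw": 0},
    {"offset": [0,1,1],"yaw": 0,"claw": 0},
    {"offset": [0,1,1],"yaw": 0,"claw": 0},
  ],
)

```text
time: 4.85
ee_pos: [0.2354, -0.893, 0.1669]
tcp_rot: [168.0, 0.0, 14.8]
wrist_force: [0.1, 1.0, 0.7]
opening: 0.0852
grasp_force: 0.0
```

```bash
python3 -c "
from workcell import *
print(get_obs()['q'].round(1))"
```

```text
[-75.2  55.8  70.8  93.   -0.   90. ]
```

Request:
servo_tool(
  rows=[
    {"offset": [0,-1,-0.3],"yaw": 0,"claw": 0},
    {"offset": [0,-1,-0.3],"yaw": 0,"claw": 0},
    {"offset": [0,-1,-0.3],"yaw": 0,"claw": 0},
  ],
)

```text
time: 5.22
ee_pos: [0.2088, -0.7919, 0.1822]
tcp_rot: [167.6, -0.0, 14.8]
wrist_force: [-0.1, -0.6, 1.7]
opening: 0.0855
grasp_force: 0.0
```

Request:
servo_tool(
  rows=[
    {"offset": [0,-1,-0.3],"yaw": 0,"claw": 0},
    {"offset": [0,-1,-0.3],"yaw": 0,"claw": 0},
    {"offset": [0,-1,-0.3],"yaw": 0,"claw": 0},
  ],
)

```text
time: 5.6
ee_pos: [0.1819, -0.69, 0.1917]
tcp_rot: [167.6, 0.0, 14.8]
wrist_force: [-0.1, -1.2, 0.4]
opening: 0.0854
grasp_force: 0.0
```

Request:
servo_tool(
  rows=[
    {"offset": [0,-1,-0.3],"yaw": 0,"claw": 0},
    {"offset": [0,-1,-0.3],"yaw": 0,"claw": 0},
    {"offset": [0,-1,-0.3],"yaw": 0,"claw": 0},
  ],
)

```text
time: 5.98
ee_pos: [0.1557, -0.5906, 0.1988]
tcp_rot: [167.6, 0.0, 14.8]
wrist_force: [0.6, -0.7, 0.7]
opening: 0.0851
grasp_force: 0.0
```

```bash
python3 -c "
from workcell import *
o=get_obs();print(o['q'].round(2),o['ee_pos'].round(4),o['tcp_rot'])"
```

```text
[-75.23   0.52  -1.63  75.5   -0.    90.  ] [ 0.1557 -0.5906  0.1988] [1.67646375e+02 4.79491704e-04 1.47723184e+01]
```

Request:
servo_tool(
  rows=[
    {"offset": [0,-1,-0.3],"yaw": 0,"claw": 0},
    {"offset": [0,-1,-0.3],"yaw": 0,"claw": 0},
    {"offset": [0,-1,-0.3],"yaw": 0,"claw": 0},
  ],
)

```text
time: 6.35
ee_pos: [0.1293, -0.4904, 0.2066]
tcp_rot: [167.7, -0.0, 14.8]
wrist_force: [-0.4, -1.2, 0.4]
opening: 0.0852
grasp_force: 0.0
```

Request:
servo_tool(
  rows=[
    {"offset": [0,-1,-0.2],"yaw": 0,"claw": 0},
    {"offset": [0,-1,-0.2],"yaw": 0,"claw": 0},
    {"offset": [0,-1,-0.2],"yaw": 0,"claw": 0},
  ],
)

```text
time: 6.72
ee_pos: [0.1033, -0.3919, 0.2045]
tcp_rot: [167.7, -0.0, 14.8]
wrist_force: [-0.3, -1.0, 0.6]
opening: 0.0858
grasp_force: 0.0
```

Request:
servo_tool(
  rows=[
    {"offset": [0,-1,-0.2],"yaw": 0,"claw": 0},
    {"offset": [0,-1,-0.2],"yaw": 0,"claw": 0},
    {"offset": [0,-1,-0.2],"yaw": 0,"claw": 0},
  ],
)

```text
time: 7.1
ee_pos: [0.0773, -0.2933, 0.203]
tcp_rot: [167.7, 0.0, 14.8]
wrist_force: [0.6, -0.9, 0.1]
opening: 0.0855
grasp_force: 0.0
```

Request:
servo_tool(
  rows=[
    {"offset": [0,-1,-0.2],"yaw": 0,"claw": 0},
    {"offset": [0,-1,-0.2],"yaw": 0,"claw": 0},
    {"offset": [0,-1,-0.2],"yaw": 0,"claw": 0},
  ],
)

```text
time: 7.48
ee_pos: [0.0617, -0.2341, 0.2154]
tcp_rot: [170.5, -0.0, 14.8]
wrist_force: [0.1, -0.6, 0.8]
opening: 0.0853
grasp_force: 0.0
```

```bash
python3 -c "
from workcell import *
o=get_obs();print(o['q'].round(2),o['ee_pos'].round(4),o['tcp_rot'])"
```

```text
[-75.23 -48.33 -32.31  96.53   0.    90.  ] [ 0.0617 -0.2341  0.2154] [ 1.70512571e+02 -2.05163839e-03  1.47708906e+01]
```

```bash
cat > kin.py <<'E'
import numpy as np
from scipy.optimize import least_squares, minimize
D=np.array([[5.01,10.03,95.1,.5497,.2526],[55.8,70.8,93,.9235,.1669],[.52,-1.63,75.5,.6108,.1988],[-48.33,-32.31,96.53,.2421,.2154]])
def fk(q,P):
    a,b,c=np.radians(q); h,L1,L2,L3,e0,r0=P; e=b-a; t=np.pi/2-(a-b+c)
    return np.array([r0+L1*np.sin(a)+L2*np.cos(e)-e0*np.sin(e)+L3*np.sin(t), h+L1*np.cos(a)+L2*np.sin(e)+e0*np.cos(e)-L3*np.cos(t), t])
P=least_squares(lambda P:np.concatenate([fk(d[:3],P)[:2]-d[3:] for d in D]+[[.05*P[4],.05*P[5]]]),[.4,.45,.45,.25,0,0]).x
lo=np.array([-48.56,-65.8,-126.05]);hi=np.array([103.87,70.77,130.52])
def ik(r,z,tdeg,w=.3,q0=(0,0,90)):
    f=lambda q:np.r_[fk(q,P)[0]-r,fk(q,P)[1]-z,w*(fk(q,P)[2]-np.radians(tdeg))]
    s=least_squares(f,np.clip(q0,lo+.1,hi-.1),bounds=(lo,hi)); return s.x,f(s.x)
if __name__=='__main__':
    print(P.round(4),[ (fk(d[:3],P)[:2]-d[3:]).round(4) for d in D])
    for r,z,t in [(.66,.106,-20),(.66,.106,-25),(.66,.106,-30),(.68,.055,-20),(.68,.055,0),(.59,.055,40),(.4,.2,-20),(.3,.3,-40),(.45,.1,-40)]:
        q,e=ik(r,z,t); print(r,z,t,q.round(1),e.round(4))
    # emulate the observed unreachable steps to guess w: start r,z,tilt -> offsets (y,z tool)
    for w in [.1,.3,1,2]:
        for (r,z,t,oy,oz) in [(.8451,.2722,9.6,.1,.1),(.3033,.203,12.3,-.1,-.02)]:
            c,s=np.cos(np.radians(t)),np.sin(np.radians(t))
            q,e=ik(r+oy*c+oz*s,z+oy*s-oz*c,t,w,(40,60,90) if oy>0 else (-40,-20,90)); print(w,fk(q,P)[:2].round(3),np.degrees(fk(q,P)[2]).round(1))
E
python3 kin.py
```

```text
[1.605e-01 4.198e-01 5.185e-01 4.071e-01 3.560e-02 2.000e-04] [array([-0.    , -0.0001]), array([0.0002, 0.    ]), array([-0.0003,  0.    ]), array([0.0001, 0.0001])]
0.66 0.106 -20 [ 41.7  39.4 107.7] [-0. -0.  0.]
0.66 0.106 -25 [ 48.3  48.2 114.9] [-0. -0.  0.]
0.66 0.106 -30 [ 55.8  58.8 123. ] [-0. -0.  0.]
0.68 0.055 -20 [ 45.5  39.7 104.2] [-0. -0.  0.]
0.68 0.055 0 [23.4 10.2 76.8] [-0. -0.  0.]
0.59 0.055 40 [-22.2 -46.7  25.5] [ 0.  0. -0.]
0.4 0.2 -20 [  2.6  -1.  106.4] [ 0. -0.  0.]
0.3 0.3 -40 [  5.9   5.6 129.8] [-0. -0.  0.]
0.45 0.1 -40 [ 29.2  12.4 113.3] [-0. -0.  0.]
0.1 [0.957 0.189] 17.7
0.1 [0.205 0.202] 4.0
0.3 [0.941 0.181] 15.1
0.3 [0.222 0.209] 6.7
1 [0.914 0.168] 10.8
1 [0.251 0.22 ] 11.1
2 [0.909 0.165] 9.9
2 [0.257 0.222] 12.0
```

```bash
cat > srch.py <<'E'
from kin import *
import itertools
def step(q,oy,oz,w=.6):
    r,z,t=fk(q,P); c,s=np.cos(t),np.sin(t)
    return ik(r+oy*c+oz*s,z+oy*s-oz*c,np.degrees(t),w,q)[0]
for t in [0,-20,-35,20]:
    out=[]
    for r in np.arange(.25,.96,.1):
        for z in [.2,.3,.4,.5,.6,.7]:
            q,e=ik(r,z,t,.6)
            if np.abs(e).max()>1e-3: continue
            for oy,oz in itertools.product([-.1,0,.1],repeat=2):
                q2=step(q,oy,oz); s=fk(q2,P); out.append((np.degrees(s[2])-t,r.round(2),z,oy,oz,s[0].round(3),s[1].round(3)))
    out.sort(); print(t); [print(np.round(o,3)) for o in out[:5]+out[-3:]]
for r,z,t in [(.682,.058,-30),(.682,.058,-35),(.682,.058,-40),(.682,.065,-38),(.54,.2,-40),(.56,.22,-40)]:
    q,e=ik(r,z,t); print(r,z,t,q.round(1),e.round(4))
E
python3 srch.py
```

```text
0
[-2.209  0.25   0.2   -0.1    0.1    0.184  0.105]
[-1.101  0.25   0.2   -0.1    0.     0.167  0.206]
[-1.101  0.25   0.3   -0.1    0.1    0.167  0.206]
[-0.    0.35  0.2  -0.1   0.1   0.25  0.1 ]
[-0.    0.35  0.3  -0.1   0.    0.25  0.3 ]
[ 4.483  0.25   0.5   -0.1   -0.1    0.188  0.523]
[ 4.931  0.65   0.4    0.1   -0.1    0.68   0.427]
[ 5.644  0.75   0.3    0.1   -0.1    0.769  0.335]
-20
[-0.     0.55   0.2   -0.1    0.     0.456  0.234]
[-0.     0.55   0.2    0.     0.1    0.516  0.106]
[ 0.     0.55   0.2   -0.1    0.1    0.422  0.14 ]
[0.   0.55 0.2  0.   0.   0.55 0.2 ]
[ 0.     0.55   0.2    0.    -0.1    0.584  0.294]
[ 3.924  0.65   0.2    0.1   -0.1    0.703  0.219]
[ 4.728  0.35   0.4   -0.1   -0.1    0.3    0.438]
[ 5.05   0.25   0.4   -0.1   -0.1    0.223  0.424]
-35
[-0.     0.35   0.2   -0.1    0.1    0.211  0.175]
[-0.     0.45   0.2   -0.1    0.1    0.311  0.175]
[-0.     0.55   0.2   -0.1    0.1    0.411  0.175]
[-0.     0.45   0.2    0.     0.1    0.393  0.118]
[0.   0.45 0.2  0.   0.   0.45 0.2 ]
[ 3.847  0.25   0.3   -0.1   -0.1    0.238  0.348]
[ 4.006  0
[... 157 characters left out ...]
35   0.2   -0.1    0.     0.306  0.179]
[-3.229  0.35   0.2   -0.1   -0.1    0.267  0.283]
[-2.808  0.25   0.4   -0.1    0.     0.191  0.398]
[-2.365  0.35   0.2   -0.1    0.1    0.328  0.074]
[ 3.808  0.65   0.5    0.1   -0.1    0.672  0.569]
[ 4.356  0.95   0.2    0.1   -0.1    0.953  0.292]
[ 5.073  0.55   0.6    0.1   -0.1    0.567  0.636]
0.682 0.058 -30 [ 61.2  62.5 121.3] [-0. -0.  0.]
0.682 0.058 -35 [ 67.   70.8 127.6] [-0.0068 -0.0018  0.0064]
0.682 0.058 -40 [ 67.9  70.8 129.5] [-0.0197 -0.0048  0.0176]
0.682 0.065 -38 [ 67.1  70.8 129. ] [-0.0155 -0.004   0.014 ]
0.54 0.2 -40 [ 42.3  42.9 130.5] [-0.0002 -0.0003  0.0004]
0.56 0.22 -40 [ 42.4  45.6 130.5] [-0.0077 -0.0084  0.0142]
```

```bash
cat > seq.py <<'E'
from kin import *
import itertools,sys
from srch2 import step
def plan(r,z,t,goal,rmin=.2,zmin=.13,rmax=2,N=20,sg=-1,zmax=.7):
    q,_=ik(r,z,t,.6)
    out=[]
    for k in range(N):
        best=None
        for oy,oz in itertools.product([-.1,-.05,0,.05,.1],repeat=2):
            q2=step(q,oy,oz); s=fk(q2,P)
            if s[0]<rmin or s[1]<zmin or s[0]>rmax or s[1]>zmax: continue
            # two-step lookahead
            b2=min(-sg*-1*0+sg*-1*np.degrees(fk(step(q2,a,b),P)[2]) for a,b in [(-.1,0),(-.1,.1),(-.1,-.1),(.1,-.1),(.1,.1),(.1,0)])
            if best is None or b2<best[0]: best=(b2,oy,oz,q2)
        q=best[3]; s=fk(q,P); print(best[1],best[2],s[:2].round(3),np.degrees(s[2]).round(1))
        if sg*(np.degrees(s[2])-goal)>=0: break
E
sed -n 1,5p srch.py | sed 's/^import iter.*//' > srch2.py
python3 - <<'E'
from seq import *
print('zero');plan(.242,.2154,9.5,0,N=8)
print('out40');plan(.6,.3,0,40,sg=1,N=14)
print('back');plan(.5,.3,40,0,N=18)
E
```

```text
zero
-0.1 0.05 [0.222 0.169] 4.9
-0.05 0 [0.205 0.174] 2.7
0 0 [0.205 0.174] 2.7
0 0 [0.205 0.174] 2.7
0 0 [0.205 0.174] 2.7
0 0 [0.205 0.174] 2.7
0 0 [0.205 0.174] 2.7
0 0 [0.205 0.174] 2.7
out40
0.1 -0.1 [0.687 0.388] 0.8
0.1 -0.1 [0.707 0.412] 6.5
0.1 -0.1 [0.722 0.443] 12.2
0.1 -0.1 [0.73  0.482] 18.0
0.1 -0.1 [0.732 0.527] 23.8
0.1 -0.1 [0.726 0.576] 29.7
0.1 -0.1 [0.714 0.629] 35.5
0.1 -0.1 [0.694 0.683] 41.2
back
-0.1 -0.1 [0.402 0.332] 37.0
-0.1 -0.1 [0.324 0.396] 32.1
-0.1 -0.05 [0.26  0.429] 28.0
-0.1 0.05 [0.255 0.385] 23.3
-0.1 0.05 [0.246 0.342] 18.5
-0.1 0.05 [0.234 0.301] 13.8
-0.1 0.1 [0.237 0.206] 8.6
-0.1 0.05 [0.217 0.16 ] 3.9
-0.05 0 [0.2   0.165] 1.7
0 0 [0.2   0.165] 1.7
0 0 [0.2   0.165] 1.7
0 0 [0.2   0.165] 1.7
0 0 [0.2   0.165] 1.7
0 0 [0.2   0.165] 1.7
0 0 [0.2   0.165] 1.7
0 0 [0.2   0.165] 1.7
0 0 [0.2   0.165] 1.7
0 0 [0.2   0.165] 1.7
```

Request:
servo_tool(
  rows=[
    {"offset": [0,-1,0.5],"yaw": 0,"claw": 0},
    {"offset": [0,-1,0.5],"yaw": 0,"claw": 0},
    {"offset": [0,-1,0.5],"yaw": 0,"claw": 0},
  ],
)

```text
time: 7.85
ee_pos: [0.0577, -0.2189, 0.1699]
tcp_rot: [174.6, 0.0, 14.8]
wrist_force: [-0.1, 0.9, 0.6]
opening: 0.0852
grasp_force: 0.0
```

Request:
servo_tool(
  rows=[
    {"offset": [0,-0.6,0],"yaw": 0,"claw": 0},
    {"offset": [0,-0.6,0],"yaw": 0,"claw": 0},
  ],
)

```text
time: 8.1
ee_pos: [0.0525, -0.1991, 0.1767]
tcp_rot: [177.0, 0.0, 14.8]
wrist_force: [-0.1, -1.4, 0.1]
opening: 0.0856
grasp_force: 0.0
```

Request:
servo_tool(
  rows=[
    {"offset": [0,-0.6,0],"yaw": 0,"claw": 0},
    {"offset": [0,-0.6,0],"yaw": 0,"claw": 0},
  ],
)

```text
time: 8.35
ee_pos: [0.0472, -0.1792, 0.1857]
tcp_rot: [179.5, -0.0, 14.8]
wrist_force: [0.1, 0.3, -0.6]
opening: 0.0853
grasp_force: 0.0
```

```bash
cat >> h.py <<'E'
def pose():
    o=get_obs(); return o['ee_pos'],R.from_euler('xyz',o['tcp_rot'],degrees=True),o
def rel(p,az=None,say=''):
    "tool offset (units of servo) to world point p; yaw fraction so that tool x points at azimuth az (tool about vertical)"
    e,r,o=pose(); t=r.inv().apply(np.array(p)-e)/.1
    out=[t.round(3).tolist()]
    if az is not None:
        x=r.as_matrix()[:,0]; a=np.degrees(np.arctan2(x[1],x[0])); d=(az-a+180)%360-180; out.append(round(-d/180,4))
    print(say,*out)
E
python3 - <<'E'
from h import *
for n in ['top','scene']:
    z=np.load(f'pics/{n}0.npz');p=z['p'].astype(int);w=cloud(n,z['d']);v=p.max(-1)
    for nm,zt,c in [('scoopgrip',.132,(.612,.236)),('cupgrip',.075,(.681,.030)),('boxrim',.065,(.506,-.244)),('mat',.003,(.635,.022))]:
        rad={'boxrim':.16,'mat':.11}.get(nm,.04); tol={'mat':.004}.get(nm,.005)
        m=(np.abs(w[...,2]-zt)<tol)&(np.hypot(w[...,0]-c[0],w[...,1]-c[1])<rad)&(v<75)
        q=w[m]; rc=cv2.minAreaRect(q[:,:2].astype(np.float32)); print(n,nm,len(q),np.round(rc[0],4),np.round(rc[1],4),round(rc[2],1),'z',q[:,2].mean().round(4))
    # scale body: white pixels at z .03-.04, and scoop rear/side walls
    m=(np.abs(w[...,2]-.036)<.005)&(np.hypot(w[...,0]-.515,w[...,1]-.25)<.17)&(v>120)
    rc=cv2.minAreaRect(w[m][:,:2].astype(np.float32));print(n,'scale',m.sum(),np.round(rc[0],4),np.round(rc[1],4),round(rc[2],1))
    m=(w[...,2]>.068)&(w[...,2]<.095)&(np.hypot(w[...,0]-.53,w[...,1]-.25)<.12)
    rc=cv2.minAreaRect(w[m][:,:2].astype(np.float32));print(n,'scoop walls',m.sum(),np.round(rc[0],4),np.round(rc[1],4),round(rc[2],1))
    m=(w[...,2]>.058)&(w[...,2]<.075)&(np.hypot(w[...,0]-.635,w[...,1]-.023)<.09)&(v>75)
    rc=cv2.minAreaRect(w[m][:,:2].astype(np.float32));print(n,'cup rim',m.sum(),np.round(rc[0],4),np.round(rc[1],4),round(rc[2],1))
E
```

```text
top scoopgrip 94 [0.6141 0.2426] [0.0118 0.037 ] 79.9 z 0.1311
top cupgrip 72 [0.6823 0.0307] [0.0331 0.0117] 8.5 z 0.0741
top boxrim 654 [ 0.5055 -0.2442] [0.1702 0.1987] 83.5 z 0.0641
top mat 1186 [0.6353 0.0217] [0.1488 0.1083] 9.7 z 0.0026
top scale 2779 [0.5118 0.2512] [0.1897 0.2346] 80.6
top scoop walls 561 [0.5483 0.2547] [0.1297 0.1737] 80.2
top cup rim 244 [0.6346 0.0236] [0.1327 0.066 ] 8.8
scene scoopgrip 52 [0.6184 0.2395] [0.0125 0.0353] 75.8 z 0.1301
scene cupgrip 61 [0.6866 0.0273] [0.0325 0.0117] 16.1 z 0.0731
scene boxrim 647 [ 0.509  -0.2478] [0.1679 0.1997] 83.8 z 0.0632
scene mat 880 [0.6359 0.0189] [0.1473 0.1061] 10.6 z 0.002
scene scale 1602 [0.5132 0.2486] [0.1917 0.2351] 80.4
scene scoop walls 515 [0.5502 0.2522] [0.1325 0.176 ] 80.8
scene cup rim 328 [0.6334 0.0213] [0.1296 0.0699] 8.5
```

Request:
servo_tool(
  rows=[
    {"offset": [0.4,0.2,-0.4],"yaw": 0,"claw": 0},
    {"offset": [0.9,0.3,-0.8],"yaw": 0,"claw": 0},
    {"offset": [1,0.3,-1],"yaw": 0,"claw": 0},
  ],
)

```text
time: 8.72
ee_pos: [0.1542, -0.1818, 0.2863]
tcp_rot: [179.5, -0.1, 15.0]
wrist_force: [-0.3, 0.7, -0.8]
opening: 0.0854
grasp_force: 0.0
```

Request:
servo_tool(
  rows=[
    {"offset": [0.5,0.1,0],"yaw": -0.05,"claw": 0},
    {"offset": [1,0.3,0],"yaw": -0.1,"claw": 0},
    {"offset": [1,0.3,0],"yaw": -0.1,"claw": 0},
  ],
)

```text
time: 9.1
ee_pos: [0.2588, -0.1852, 0.284]
tcp_rot: [179.7, 0.1, 33.1]
wrist_force: [-0.8, 1.0, 0.1]
opening: 0.0853
grasp_force: 0.0
```

```bash
python3 -c "
from h import *
e,r,o=pose();print(e.round(4),o['tcp_rot'].round(1),o['q'].round(1))
rel((.45,.1,.25),170.4)"
```

```text
[ 0.2588 -0.1852  0.284 ] [1.797e+02 1.000e-01 3.310e+01] [-35.4 -25.5 -12.5 102.8  -0.2 111.5]
 [3.159, -1.348, 0.328] -0.7629
```

```bash
cat >> h.py <<'E'
def path(wps,dec=2):
    "wps: list of (world p, total yaw change in deg about tool z or None, claw). splits and prints calls"
    e,r,o=pose(); e=e.copy(); M=r
    for p,yw,cl in wps:
        p=np.array(p,float); yw=yw or 0; d=M.inv().apply(p-e)/.1
        n=max(1,int(np.ceil(max(np.linalg.norm(d)/1.0,abs(yw)/53)-1e-6)))
        ty=0
        for k in range(n):
            tgt=e+(p-e)/(n-k); y=round((yw-ty)/(n-k)/180,3)
            off=np.round(M.inv().apply(tgt-e)/.1,dec)
            rows=int(np.ceil(max(np.linalg.norm(off)/.55,abs(y)*180/9.5)))+1
            print(off.tolist(),'yaw',y,'claw',cl,'rows',rows)
            e=e+M.apply(off*.1); M=M*R.from_euler('z',y*180,degrees=True); ty+=y*180
    x=M.as_matrix(); print('end',e.round(4),'xaz',np.degrees(np.arctan2(x[1,0],x[0,0])).round(1),'z',x[:,2].round(3))
E
python3 -c "
from h import *
path([((.35,.0,.28),-45,0),((.616,.241,.26),-92.4,0),((.616,.241,.16),0,0),((.616,.241,.109),0,0)])"
```

```text
[0.59, -0.35, 0.01] yaw -0.083 claw 0 rows 3
[0.66, -0.19, 0.01] yaw -0.083 claw 0 rows 3
[0.69, -0.01, 0.01] yaw -0.084 claw 0 rows 3
[0.73, 0.53, 0.05] yaw -0.128 claw 0 rows 4
[0.46, 0.77, 0.05] yaw -0.128 claw 0 rows 4
[0.13, 0.89, 0.05] yaw -0.129 claw 0 rows 4
[-0.24, 0.86, 0.04] yaw -0.128 claw 0 rows 4
[0.0, 0.0, 0.5] yaw 0.0 claw 0 rows 2
[0.01, 0.01, 0.5] yaw 0.0 claw 0 rows 2
[-0.0, 0.0, 0.51] yaw 0.0 claw 0 rows 2
end [0.6156 0.2409 0.1092] xaz 170.4 z [ 0.001 -0.005 -1.   ]
```

Request:
servo_tool(
  rows=[
    {"offset": [0.9,-0.54,0],"yaw": -0.12,"claw": 0},
    {"offset": [0.9,-0.54,0],"yaw": -0.12,"claw": 0},
    {"offset": [0.9,-0.54,0],"yaw": -0.12,"claw": 0},
  ],
)

```text
time: 9.48
ee_pos: [0.3029, -0.0891, 0.2849]
tcp_rot: [179.7, 0.2, 54.7]
wrist_force: [0.7, 0.4, -0.5]
opening: 0.0851
grasp_force: 0.0
```

Request:
servo_tool(
  rows=[
    {"offset": [1,0.1,0],"yaw": -0.25,"claw": 0},
    {"offset": [1,0.1,0],"yaw": -0.25,"claw": 0},
    {"offset": [1,0.1,0],"yaw": -0.25,"claw": 0},
    {"offset": [1,0.1,0],"yaw": -0.25,"claw": 0},
    {"offset": [1,0.1,0],"yaw": -0.25,"claw": 0},
  ],
)

```text
time: 10.1
ee_pos: [0.3685, -0.0162, 0.2847]
tcp_rot: [179.9, 0.4, 99.2]
wrist_force: [-0.5, -0.3, -0.8]
opening: 0.0853
grasp_force: 0.0
```

Request:
servo_tool(
  rows=[
    {"offset": [0.5,0.9,0],"yaw": -0.25,"claw": 0},
    {"offset": [0.5,0.9,0],"yaw": -0.25,"claw": 0},
    {"offset": [0.5,0.9,0],"yaw": -0.25,"claw": 0},
    {"offset": [0.5,0.9,0],"yaw": -0.25,"claw": 0},
    {"offset": [0.5,0.9,0],"yaw": -0.25,"claw": 0},
  ],
)

```text
time: 10.72
ee_pos: [0.4492, 0.048, 0.2845]
tcp_rot: [-179.8, 0.3, 144.1]
wrist_force: [-0.5, 0.1, -0.4]
opening: 0.0857
grasp_force: 0.0
```

```bash
sed -i 's#np.linalg.norm(d)/1.0#np.abs(d).max()/.98#' h.py; python3 -c "
from h import *
e,r,o=pose();print(e.round(4),o['tcp_rot'].round(1),o['q'].round(1))
rel((.616,.241,.109),170.5)
path([((.616,.241,.2),0,0),((.616,.241,.109),0,0)])"
```

```text
[0.4492 0.048  0.2845] [-179.8    0.3  144.1] [ 6.3 -7.6  1.2 98.8 -0.3 42.2]
 [-0.212, 2.547, 1.747] -0.1464
[-0.07, 0.85, 0.28] yaw 0.0 claw 0 rows 3
[-0.07, 0.85, 0.28] yaw 0.0 claw 0 rows 3
[-0.08, 0.84, 0.28] yaw 0.0 claw 0 rows 3
[0.01, 0.01, 0.91] yaw 0.0 claw 0 rows 3
end [0.616  0.2414 0.1087] xaz 144.1 z [ 0.002 -0.006 -1.   ]
```

Request:
servo_tool(
  rows=[
    {"offset": [-0.07,0.85,0.28],"yaw": -0.147,"claw": 0},
    {"offset": [-0.07,0.85,0.28],"yaw": -0.147,"claw": 0},
    {"offset": [-0.07,0.85,0.28],"yaw": -0.147,"claw": 0},
    {"offset": [-0.07,0.85,0.28],"yaw": -0.147,"claw": 0},
  ],
)

```text
time: 11.22
ee_pos: [0.5044, 0.1132, 0.2561]
tcp_rot: [-179.7, 0.1, 170.5]
wrist_force: [-0.1, -0.1, -0.0]
opening: 0.0855
grasp_force: 0.0
```

Request:
servo_tool(
  rows=[
    {"offset": [-0.44,0.72,0.28],"yaw": 0,"claw": 0},
    {"offset": [-0.44,0.72,0.28],"yaw": 0,"claw": 0},
    {"offset": [-0.44,0.72,0.28],"yaw": 0,"claw": 0},
  ],
)

```text
time: 11.6
ee_pos: [0.5596, 0.1778, 0.2267]
tcp_rot: [-179.6, 0.1, 170.6]
wrist_force: [-0.4, 0.3, 0.9]
opening: 0.0856
grasp_force: 0.0
```

Request:
servo_tool(
  rows=[
    {"offset": [-0.44,0.72,0.28],"yaw": 0,"claw": 0},
    {"offset": [-0.44,0.72,0.28],"yaw": 0,"claw": 0},
    {"offset": [-0.44,0.72,0.28],"yaw": 0,"claw": 0},
    {"offset": [-0.44,0.72,0.28],"yaw": 0,"claw": 0},
  ],
)

```text
time: 12.1
ee_pos: [0.6139, 0.2403, 0.2009]
tcp_rot: [-179.7, 0.2, 170.7]
wrist_force: [1.0, -0.8, 1.4]
opening: 0.0854
grasp_force: 0.0
```

```bash
cat >> h.py <<'E'
def wproj(P,e,r):
    I=camera_info('wrist'); T=np.eye(4);T[:3,:3]=r.as_matrix();T[:3,3]=e; T=T@I['hand_eye']
    c=(np.atleast_2d(P)-T[:3,3])@T[:3,:3]; c=c*[1,-1,-1]; th=np.arctan2(np.hypot(c[:,0],c[:,1]),c[:,2]); ph=np.arctan2(c[:,1],c[:,0])
    return np.stack([I['cx']+I['fx']*th*np.cos(ph),I['cy']+I['fy']*th*np.sin(ph)],-1)
def wray(u,v,e,r,z):
    "wrist pixel -> world point on plane z"
    I=camera_info('wrist'); T=np.eye(4);T[:3,:3]=r.as_matrix();T[:3,3]=e; T=T@I['hand_eye']
    a,b=u-I['cx'],v-I['cy']; rr=np.hypot(a,b); th=rr/I['fx']; d=np.array([np.sin(th)*a/rr,-np.sin(th)*b/rr,-np.cos(th)])
    d=T[:3,:3]@d; return T[:3,3]+d*(z-T[2,3])/d[2]
E
python3 -c "
from h import *
e,r,o=pose();print(e.round(4),o['tcp_rot'].round(1),o['q'].round(1))
p,d=camera('wrist'); cv2.imwrite('pics/w1.png',p[:,:,::-1]); np.savez('pics/w1.npz',p=p,d=d,e=e,r=o['tcp_rot'])
rel((.616,.241,.109),170.5)
print(wproj([(.616,.241,.132)],e,r))"
```

```text
[0.6139 0.2403 0.2009] [-179.7    0.2  170.7] [21.5 19.7 21.6 91.8 -0.3 30.8]
 [-0.016, 0.015, 0.921] 0.0011
[[256.09629747 219.82069312]]
```

View pics/w1.png

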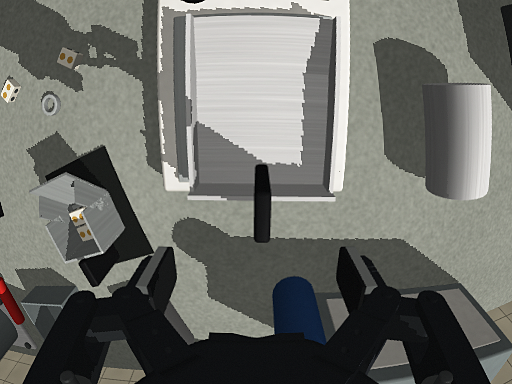

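The wrist view shows the scoop grip slab at about u=262, v=165–240. It sits about 4 mm to tool +y of the finger mid-line, which is at u≈254. The area around the grip is clear.

Request:
servo_tool(
  rows=[
    {"offset": [-0.02,0.05,0.5],"yaw": 0,"claw": 0},
    {"offset": [-0.02,0.05,0.92],"yaw": 0,"claw": 0},
    {"offset": [-0.02,0.05,0.92],"yaw": 0,"claw": 0},
    {"offset": [-0.02,0.05,0.92],"yaw": 0,"claw": 0},
    {"offset": [-0.02,0.05,0.92],"yaw": 0,"claw": 0.5},
    {"offset": [-0.02,0.05,0.92],"yaw": 0,"claw": 1},
    {"offset": [-0.02,0.05,0.92],"yaw": 0,"claw": 1},
    {"offset": [-0.02,0.05,0.92],"yaw": 0,"claw": 1},
    {"offset": [-0.02,0.05,0.92],"yaw": 0,"claw": 1},
    {"offset": [-0.02,0.05,0.92],"yaw": 0,"claw": 1},
  ],
  squeeze=70,
)

```text
time: 13.4
ee_pos: [0.6173, 0.2456, 0.108]
tcp_rot: [-179.7, 0.2, 170.8]
wrist_force: [-0.1, -1.1, 3.3]
opening: 0.0114
grasp_force: 68.5
```

Request:
servo_tool(
  rows=[
    {"offset": [0,0,-0.2],"yaw": 0,"claw": 1},
    {"offset": [0,0,-0.6],"yaw": 0,"claw": 1},
    {"offset": [0,0,-0.6],"yaw": 0,"claw": 1},
  ],
)

```text
time: 13.78
ee_pos: [0.618, 0.2463, 0.1708]
tcp_rot: [-179.8, 0.4, 170.8]
wrist_force: [0.7, -0.4, -1.7]
opening: 0.0114
grasp_force: 68.4
```

```bash
python3 -c "
from h import *
e,r,o=pose();print(e.round(4),o['tcp_rot'].round(1),o['q'].round(1))
p,d=camera('top'); w=cloud('top',d)
m=(w[...,2]>.13)&(w[...,2]<.16)&(np.hypot(w[...,0]-.53,w[...,1]-.25)<.12)
rc=cv2.minAreaRect(w[m][:,:2].astype(np.float32));print('walls',np.round(rc[0],4),np.round(rc[1],4),round(rc[2],1))
"
```

```text
[0.618  0.2463 0.1708] [-179.8    0.4  170.8] [21.9 20.1 18.7 88.4 -0.3 31. ]
walls [0.5419 0.2569] [0.1297 0.1584] 81.8
```

```bash
python3 -c "
from h import *
c=np.array([.5347,.2463])
W=[]
for f in [35.5,80.5,125.5,170.5]:
    q=c+.0755*np.array([np.cos(np.radians(f)),np.sin(np.radians(f))]); W.append(((q[0],q[1],.165),-45+(0.3 if f>170 else 0),1))
W.append(((q[0],q[1],.1095),0,1))
path(W)"
```

```text
[0.28, 0.4, 0.03] yaw -0.25 claw 1 rows 6
[0.22, 0.54, 0.0] yaw -0.25 claw 1 rows 6
[0.22, 0.53, -0.0] yaw -0.25 claw 1 rows 6
[0.22, 0.54, 0.0] yaw -0.248 claw 1 rows 6
[-0.0, -0.01, 0.56] yaw 0.0 claw 1 rows 3
end [0.4604 0.2589 0.109 ] xaz -9.5 z [ 0.003 -0.005 -1.   ]
```

Request:
servo_tool(
  rows=[
    {"offset": [0.06,0.08,0],"yaw": -0.05,"claw": 1},
    {"offset": [0.12,0.16,0],"yaw": -0.1,"claw": 1},
    {"offset": [0.18,0.24,0.03],"yaw": -0.15,"claw": 1},
    {"offset": [0.24,0.34,0.03],"yaw": -0.2,"claw": 1},
    {"offset": [0.28,0.4,0.03],"yaw": -0.25,"claw": 1},
    {"offset": [0.28,0.4,0.03],"yaw": -0.25,"claw": 1},
  ],
)

```text
time: 14.58
ee_pos: [0.5951, 0.29, 0.1626]
tcp_rot: [-179.7, -0.3, -144.2]
wrist_force: [0.2, 0.2, -1.4]
opening: 0.0109
grasp_force: 68.2
```

Request:
servo_tool(
  rows=[
    {"offset": [0,0.1,0],"yaw": -0.05,"claw": 1},
    {"offset": [0.05,0.22,0],"yaw": -0.1,"claw": 1},
    {"offset": [0.1,0.34,0],"yaw": -0.15,"claw": 1},
    {"offset": [0.16,0.45,0],"yaw": -0.2,"claw": 1},
    {"offset": [0.22,0.54,0],"yaw": -0.25,"claw": 1},
    {"offset": [0.22,0.54,0],"yaw": -0.25,"claw": 1},
  ],
)

```text
time: 15.32
ee_pos: [0.5458, 0.3205, 0.1635]
tcp_rot: [-179.9, -0.3, -99.4]
wrist_force: [-0.7, -0.3, -2.2]
opening: 0.0114
grasp_force: 68.3
```

Request:
servo_tool(
  rows=[
    {"offset": [0,0.1,0],"yaw": -0.05,"claw": 1},
    {"offset": [0.05,0.22,0],"yaw": -0.1,"claw": 1},
    {"offset": [0.1,0.34,0],"yaw": -0.15,"claw": 1},
    {"offset": [0.16,0.45,0],"yaw": -0.2,"claw": 1},
    {"offset": [0.22,0.53,0],"yaw": -0.25,"claw": 1},
    {"offset": [0.22,0.53,0],"yaw": -0.25,"claw": 1},
  ],
)

```text
time: 16.08
ee_pos: [0.4906, 0.3069, 0.1639]
tcp_rot: [179.9, -0.3, -54.5]
wrist_force: [0.6, 0.5, -1.7]
opening: 0.0114
grasp_force: 68.3
```

Request:
servo_tool(
  rows=[
    {"offset": [0,0.1,0],"yaw": -0.05,"claw": 1},
    {"offset": [0.05,0.22,0],"yaw": -0.1,"claw": 1},
    {"offset": [0.1,0.34,0],"yaw": -0.15,"claw": 1},
    {"offset": [0.16,0.45,0],"yaw": -0.2,"claw": 1},
    {"offset": [0.22,0.54,0],"yaw": -0.248,"claw": 1},
    {"offset": [0.22,0.54,0],"yaw": -0.248,"claw": 1},
  ],
)

```text
time: 16.82
ee_pos: [0.46, 0.2576, 0.1643]
tcp_rot: [179.7, -0.1, -10.0]
wrist_force: [1.7, 0.1, -2.3]
opening: 0.0115
grasp_force: 68.3
```

```bash
python3 -c "
from h import *
e,r,o=pose();print(e.round(4),o['tcp_rot'].round(1),o['q'].round(1))
rel((.4603,.2588,.1095),-9.5)
p,d=camera('top'); cv2.imwrite('pics/t2.png',p[:,:,::-1]); w=cloud('top',d)
m=(w[...,2]>.125)&(w[...,2]<.147)&(np.hypot(w[...,0]-.53,w[...,1]-.25)<.1)
rc=cv2.minAreaRect(w[m][:,:2].astype(np.float32));print('walls',np.round(rc[0],4),np.round(rc[1],4),round(rc[2],1))
"
```

```text
[0.46   0.2576 0.1643] [ 1.797e+02 -1.000e-01 -1.000e+01] [  29.4    1.1   -3.8   85.2   -0.3 -140.6]
 [-0.001, -0.016, 0.548] -0.0026
walls [0.5252 0.2448] [0.1293 0.1749] 80.7
```

Request:
servo_tool(
  rows=[
    {"offset": [0,-0.01,0.3],"yaw": -0.003,"claw": 1},
    {"offset": [0,-0.01,0.5],"yaw": -0.003,"claw": 1},
    {"offset": [0,-0.01,0.55],"yaw": -0.003,"claw": 1},
    {"offset": [0,-0.01,0.55],"yaw": -0.003,"claw": 1},
    {"offset": [0,-0.01,0.55],"yaw": -0.003,"claw": 0.6},
    {"offset": [0,-0.01,0.55],"yaw": -0.003,"claw": 0},
    {"offset": [0,-0.01,0.55],"yaw": -0.003,"claw": 0},
    {"offset": [0,-0.01,0.55],"yaw": -0.003,"claw": 0},
    {"offset": [0,-0.01,0.3],"yaw": -0.003,"claw": 0},
    {"offset": [0,-0.01,-0.4],"yaw": -0.003,"claw": 0},
    {"offset": [0,-0.01,-0.4],"yaw": -0.003,"claw": 0},
    {"offset": [0,-0.01,-0.4],"yaw": -0.003,"claw": 0},
  ],
)

```text
time: 18.38
ee_pos: [0.46, 0.2594, 0.2046]
tcp_rot: [179.7, -0.2, -9.0]
wrist_force: [-0.3, -0.2, -0.0]
opening: 0.0859
grasp_force: 0.0
```

Request:
servo_tool(
  rows=[
    {"offset": [0.3,1,0],"yaw": 0,"claw": 0},
    {"offset": [0.3,1,0],"yaw": 0,"claw": 0},
    {"offset": [0.3,1,0],"yaw": 0,"claw": 0},
  ],
)

```text
time: 18.75
ee_pos: [0.4734, 0.1534, 0.2033]
tcp_rot: [179.6, -0.0, -9.2]
wrist_force: [0.3, 0.3, -0.4]
opening: 0.0851
grasp_force: 0.0
```

```bash
python3 -c "
from h import *
e,r,o=pose();print(e.round(4),o['tcp_rot'].round(1),o['q'].round(1))
p,d=camera('top'); w=cloud('top',d)
m=(w[...,2]>.067)&(w[...,2]<.092)&(np.hypot(w[...,0]-.535,w[...,1]-.246)<.11)
rc=cv2.minAreaRect(w[m][:,:2].astype(np.float32));print('walls',np.round(rc[0],4),np.round(rc[1],4),round(rc[2],1))
m=(w[...,2]>.126)&(w[...,2]<.137)&(np.hypot(w[...,0]-.46,w[...,1]-.258)<.05)
rc=cv2.minAreaRect(w[m][:,:2].astype(np.float32));print('slab',np.round(rc[0],4),np.round(rc[1],4),round(rc[2],1))
path([((.6845,.029,.2),18.5-180,0)])
path([((.6845,.029,.2),18.5,0)])
"
```

```text
[0.4734 0.1534 0.2033] [179.6  -0.   -9.2] [  18.1   -2.8   -3.3   89.6   -0.4 -152.7]
walls [0.5623 0.1785] [0.0049 0.0795] 81.6
slab [0. 0.] [0. 0.] 0.0
[0.57, 0.23, 0.01] yaw -0.224 claw 0 rows 6
[0.29, 0.54, 0.01] yaw -0.224 claw 0 rows 6
[-0.13, 0.6, 0.01] yaw -0.225 claw 0 rows 6
[-0.49, 0.37, 0.01] yaw -0.224 claw 0 rows 6
end [0.6842 0.0288 0.2002] xaz 152.3 z [-0.    -0.006 -1.   ]
[0.76, 0.3, 0.01] yaw 0.034 claw 0 rows 3
[0.79, 0.22, 0.02] yaw 0.034 claw 0 rows 3
[0.81, 0.13, 0.01] yaw 0.035 claw 0 rows 3
end [0.6848 0.0293 0.2002] xaz -27.7 z [-0.    -0.006 -1.   ]
```

```bash
python3 -c "
from h import *
path([((.6845,.029,.2),162,0)])
"
```

```text
[0.57, 0.23, 0.01] yaw 0.225 claw 0 rows 6
[0.58, -0.2, 0.01] yaw 0.225 claw 0 rows 6
[0.31, -0.53, 0.01] yaw 0.225 claw 0 rows 6
[-0.1, -0.61, 0.01] yaw 0.225 claw 0 rows 6
end [0.6846 0.0284 0.2002] xaz -171.1 z [-0.    -0.006 -1.   ]
```

Request:
servo_tool(
  rows=[
    {"offset": [0.57,0.23,0],"yaw": 0.225,"claw": 0},
    {"offset": [0.57,0.23,0],"yaw": 0.225,"claw": 0},
    {"offset": [0.57,0.23,0],"yaw": 0.225,"claw": 0},
    {"offset": [0.57,0.23,0],"yaw": 0.225,"claw": 0},
    {"offset": [0.57,0.23,0],"yaw": 0.225,"claw": 0},
  ],
)

```text
time: 19.42
ee_pos: [0.5261, 0.125, 0.204]
tcp_rot: [179.8, -0.3, -49.4]
wrist_force: [0.2, -0.6, -0.2]
opening: 0.0856
grasp_force: 0.0
```

Request:
servo_tool(
  rows=[
    {"offset": [0.58,-0.2,0],"yaw": 0.225,"claw": 0},
    {"offset": [0.58,-0.2,0],"yaw": 0.225,"claw": 0},
    {"offset": [0.58,-0.2,0],"yaw": 0.225,"claw": 0},
    {"offset": [0.58,-0.2,0],"yaw": 0.225,"claw": 0},
    {"offset": [0.58,-0.2,0],"yaw": 0.225,"claw": 0},
  ],
)

```text
time: 20.05
ee_pos: [0.5792, 0.0936, 0.2048]
tcp_rot: [-180.0, -0.3, -89.7]
wrist_force: [-0.1, -0.1, 0.1]
opening: 0.0852
grasp_force: 0.0
```

Request:
servo_tool(
  rows=[
    {"offset": [0.31,-0.53,0],"yaw": 0.225,"claw": 0},
    {"offset": [0.31,-0.53,0],"yaw": 0.225,"claw": 0},
    {"offset": [0.31,-0.53,0],"yaw": 0.225,"claw": 0},
    {"offset": [0.31,-0.53,0],"yaw": 0.225,"claw": 0},
    {"offset": [0.31,-0.53,0],"yaw": 0.225,"claw": 0},
  ],
)

```text
time: 20.68
ee_pos: [0.6322, 0.0624, 0.2054]
tcp_rot: [-179.7, -0.2, -130.2]
wrist_force: [0.4, 0.7, -0.1]
opening: 0.0856
grasp_force: 0.0
```

Request:
servo_tool(
  rows=[
    {"offset": [-0.1,-0.61,0.2],"yaw": 0.225,"claw": 0},
    {"offset": [-0.1,-0.61,0.2],"yaw": 0.225,"claw": 0},
    {"offset": [-0.1,-0.61,0.2],"yaw": 0.225,"claw": 0},
    {"offset": [-0.1,-0.61,0.2],"yaw": 0.225,"claw": 0},
    {"offset": [-0.1,-0.61,0.2],"yaw": 0.225,"claw": 0},
    {"offset": [-0.1,-0.61,0.2],"yaw": 0.225,"claw": 0},
  ],
)

```text
time: 21.42
ee_pos: [0.6852, 0.0301, 0.186]
tcp_rot: [-179.7, 0.0, -170.6]
wrist_force: [-0.3, 0.2, 0.6]
opening: 0.0852
grasp_force: 0.0
```

```bash
python3 -c "
from h import *
e,r,o=pose();print(e.round(4),o['tcp_rot'].round(1),o['q'].round(1))
p,d=camera('top'); cv2.imwrite('pics/t3.png',p[:,:,::-1]); w=cloud('top',d)
m=(w[...,2]>.067)&(w[...,2]<.092)&(np.hypot(w[...,0]-.535,w[...,1]-.246)<.11)
rc=cv2.minAreaRect(w[m][:,:2].astype(np.float32));print('walls',np.round(rc[0],4),np.round(rc[1],4),round(rc[2],1))
m=(w[...,2]>.126)&(w[...,2]<.137)&(np.hypot(w[...,0]-.46,w[...,1]-.258)<.05)
rc=cv2.minAreaRect(w[m][:,:2].astype(np.float32));print('slab',np.round(rc[0],4),np.round(rc[1],4),round(rc[2],1))
e,r,o=pose(); p,d=camera('wrist'); cv2.imwrite('pics/w2.png',p[:,:,::-1]); 
# cup slab: black above mat; top face by wrist ray
g=p.astype(int).max(-1); I=camera_info('wrist')
print(wproj([(.6845,.029,.075),(.6845-.018*.99,.029-.018*.15,.075),(.6845+.018*.99,.029+.018*.15,.075)],e,r).round(1))
rel((.6845,.029,.058),188.8)
"
```

```text
[0.6852 0.0301 0.186 ] [-179.7    0.  -170.6] [ 2.6 23.5 24.8 91.2 -0.3 -6.7]
walls [0.5094 0.2873] [0.2021 0.1012] 29.7
slab [0.4592 0.2575] [0.0122 0.0387] 82.5
[[253.7 195.4]
 [254.  174.4]
 [253.5 215.4]]
 [0.009, -0.001, 1.281] 0.0024
```

View pics/w2.png

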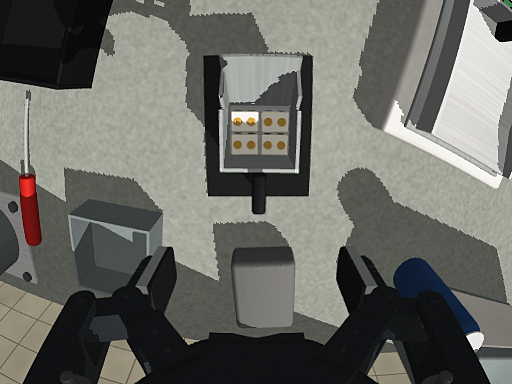

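The wrist view shows four blocks in the cup at its rear (u 230–290, v 110–155). The cup slab is at (259,193), about 4 mm to tool +y. The area under the fingers is clear, so I grasp.

Request:
servo_tool(
  rows=[
    {"offset": [0.01,0.03,0.5],"yaw": 0,"claw": 0},
    {"offset": [0.01,0.03,0.9],"yaw": 0,"claw": 0},
    {"offset": [0.01,0.03,0.9],"yaw": 0,"claw": 0},
  ],
)

```text
time: 21.9
ee_pos: [0.6819, 0.0322, 0.0926]
tcp_rot: [-179.7, -0.3, -170.9]
wrist_force: [0.4, 1.0, 0.1]
opening: 0.0854
grasp_force: 0.0
```

Request:
servo_tool(
  rows=[
    {"offset": [0,0,0.38],"yaw": 0,"claw": 0},
    {"offset": [0,0,0.38],"yaw": 0,"claw": 0},
    {"offset": [0,0,0.38],"yaw": 0,"claw": 0.5},
    {"offset": [0,0,0.38],"yaw": 0,"claw": 1},
    {"offset": [0,0,0.38],"yaw": 0,"claw": 1},
    {"offset": [0,0,0.38],"yaw": 0,"claw": 1},
    {"offset": [0,0,0.38],"yaw": 0,"claw": 1},
    {"offset": [0,0,0.38],"yaw": 0,"claw": 1},
  ],
  squeeze=70,
)

```text
time: 22.9
ee_pos: [0.6842, 0.032, 0.0586]
tcp_rot: [-179.7, 0.1, -171.0]
wrist_force: [-1.6, 0.2, 5.0]
opening: 0.0116
grasp_force: 68.5
```

Request:
servo_tool(
  rows=[
    {"offset": [0,0,-0.2],"yaw": 0,"claw": 1},
    {"offset": [0,0,-0.5],"yaw": 0,"claw": 1},
    {"offset": [0,0,-0.5],"yaw": 0,"claw": 1},
  ],
)

```text
time: 23.28
ee_pos: [0.6852, 0.0323, 0.1114]
tcp_rot: [-179.6, 0.3, -171.0]
wrist_force: [1.0, -0.3, -1.5]
opening: 0.011
grasp_force: 68.3
```

```bash
python3 -c "
from h import *
e,r,o=pose();print(e.round(4),o['tcp_rot'].round(1),o['q'].round(1))
p,d=camera('top'); w=cloud('top',d)
m=(w[...,2]>.1)&(w[...,2]<.125)&(np.hypot(w[...,0]-.62,w[...,1]-.023)<.06)
rc=cv2.minAreaRect(w[m][:,:2].astype(np.float32));print('cup rim',m.sum(),np.round(rc[0],4),np.round(rc[1],4),round(rc[2],1))
c=np.array([.636,.023]); W=[]; f0=9.3
for k in range(1,5):
    f=np.radians(f0-45*k); W.append(((c[0]+.047*np.cos(f),c[1]+.047*np.sin(f),.105),45,1))
W.append(((c[0]+.047*np.cos(f),c[1]+.047*np.sin(f),.0595),0,1))
path(W)
"
```

```text
[0.6852 0.0323 0.1114] [-179.6    0.3 -171. ] [ 2.8 23.  15.9 82.6 -0.3 -6.2]
cup rim 0 [0. 0.] [0. 0.] 0.0
[0.16, -0.35, 0.05] yaw 0.25 claw 1 rows 6
[0.14, -0.33, -0.0] yaw 0.25 claw 1 rows 6
[0.13, -0.33, -0.01] yaw 0.25 claw 1 rows 6
[0.14, -0.34, 0.0] yaw 0.25 claw 1 rows 6
[-0.0, 0.0, 0.46] yaw 0.0 claw 1 rows 2
end [0.5897 0.0155 0.0591] xaz 9.0 z [ 0.004 -0.006 -1.   ]
```

Request:
servo_tool(
  rows=[
    {"offset": [0.02,-0.05,0.05],"yaw": 0.05,"claw": 1},
    {"offset": [0.04,-0.12,0.05],"yaw": 0.1,"claw": 1},
    {"offset": [0.08,-0.2,0.05],"yaw": 0.15,"claw": 1},
    {"offset": [0.12,-0.28,0.05],"yaw": 0.2,"claw": 1},
    {"offset": [0.16,-0.35,0.05],"yaw": 0.25,"claw": 1},
    {"offset": [0.16,-0.35,0.05],"yaw": 0.25,"claw": 1},
  ],
)

```text
time: 24.08
ee_pos: [0.6729, -0.0053, 0.1019]
tcp_rot: [-179.7, 0.2, 144.0]
wrist_force: [-0.6, -0.4, -2.9]
opening: 0.0111
grasp_force: 68.3
```

Request:
servo_tool(
  rows=[
    {"offset": [0.02,-0.06,0],"yaw": 0.05,"claw": 1},
    {"offset": [0.04,-0.12,0],"yaw": 0.1,"claw": 1},
    {"offset": [0.08,-0.2,0],"yaw": 0.15,"claw": 1},
    {"offset": [0.12,-0.28,0],"yaw": 0.2,"claw": 1},
    {"offset": [0.14,-0.33,0],"yaw": 0.25,"claw": 1},
    {"offset": [0.14,-0.33,0],"yaw": 0.25,"claw": 1},
  ],
)

```text
time: 24.82
ee_pos: [0.6425, -0.0232, 0.1027]
tcp_rot: [-180.0, 0.3, 99.2]
wrist_force: [-0.1, 0.2, -2.3]
opening: 0.0112
grasp_force: 68.3
```

Request:
servo_tool(
  rows=[
    {"offset": [0.02,-0.06,0],"yaw": 0.05,"claw": 1},
    {"offset": [0.04,-0.12,0],"yaw": 0.1,"claw": 1},
    {"offset": [0.08,-0.2,0],"yaw": 0.15,"claw": 1},
    {"offset": [0.12,-0.28,0],"yaw": 0.2,"claw": 1},
    {"offset": [0.14,-0.33,0],"yaw": 0.25,"claw": 1},
    {"offset": [0.14,-0.33,0],"yaw": 0.25,"claw": 1},
  ],
)

```text
time: 25.58
ee_pos: [0.608, -0.0143, 0.1029]
tcp_rot: [179.8, 0.2, 54.4]
wrist_force: [-0.1, 0.2, -2.4]
opening: 0.0113
grasp_force: 68.3
```

Request:
servo_tool(
  rows=[
    {"offset": [0.02,-0.06,0],"yaw": 0.05,"claw": 1},
    {"offset": [0.04,-0.12,0],"yaw": 0.1,"claw": 1},
    {"offset": [0.08,-0.2,0],"yaw": 0.15,"claw": 1},
    {"offset": [0.12,-0.28,0],"yaw": 0.2,"claw": 1},
    {"offset": [0.14,-0.34,0],"yaw": 0.25,"claw": 1},
    {"offset": [0.14,-0.34,0],"yaw": 0.25,"claw": 1},
    {"offset": [0.14,-0.34,0],"yaw": 0.25,"claw": 1},
  ],
)

```text
time: 26.45
ee_pos: [0.589, 0.0166, 0.1028]
tcp_rot: [179.7, -0.0, 9.4]
wrist_force: [0.2, 0.1, -2.2]
opening: 0.0113
grasp_force: 68.3
```

```bash
python3 -c "
from h import *
e,r,o=pose();print(e.round(4),o['tcp_rot'].round(1),o['q'].round(1))
p,d=camera('top'); w=cloud('top',d); 
f=np.radians(9)
rel((.636-.047*np.cos(f),.023-.047*np.sin(f),.0595),9)
"
```

```text
[0.589  0.0166 0.1028] [179.7  -0.    9.4] [  1.8   9.9  -1.1  78.9  -0.3 172.4]
 [0.004, 0.007, 0.433] 0.0016
```

Request:
servo_tool(
  rows=[
    {"offset": [0,0.01,0.3],"yaw": 0,"claw": 1},
    {"offset": [0,0.01,0.42],"yaw": 0,"claw": 1},
    {"offset": [0,0.01,0.44],"yaw": 0,"claw": 1},
    {"offset": [0,0.01,0.44],"yaw": 0,"claw": 1},
    {"offset": [0,0.01,0.44],"yaw": 0,"claw": 0.6},
    {"offset": [0,0.01,0.44],"yaw": 0,"claw": 0},
    {"offset": [0,0.01,0.44],"yaw": 0,"claw": 0},
    {"offset": [0,0.01,0.44],"yaw": 0,"claw": 0},
    {"offset": [0,0.01,0.2],"yaw": 0,"claw": 0},
    {"offset": [0,0.01,-0.4],"yaw": 0,"claw": 0},
    {"offset": [0,0.01,-1],"yaw": 0,"claw": 0},
    {"offset": [0,0.01,-1],"yaw": 0,"claw": 0},
  ],
)

```text
time: 28.0
ee_pos: [0.5905, 0.0163, 0.2087]
tcp_rot: [179.6, -0.5, 9.0]
wrist_force: [1.1, 0.3, -0.1]
opening: 0.0858
grasp_force: 0.0
```

Request:
servo_tool(
  rows=[
    {"offset": [0,0,-1],"yaw": -0.25,"claw": 0},
    {"offset": [0,0,-1],"yaw": -0.25,"claw": 0},
    {"offset": [0,0,-1],"yaw": -0.25,"claw": 0},
    {"offset": [0,0,-1],"yaw": -0.25,"claw": 0},
    {"offset": [0,0,-1],"yaw": -0.25,"claw": 0},
  ],
)

```text
time: 28.62
ee_pos: [0.5886, 0.0168, 0.3021]
tcp_rot: [179.8, 0.3, 54.0]
wrist_force: [0.0, 0.2, -0.9]
opening: 0.0857
grasp_force: 0.0
```

Request:
servo_tool(
  rows=[
    {"offset": [-0.5,0,0],"yaw": -0.25,"claw": 0},
    {"offset": [-0.5,0,0],"yaw": -0.25,"claw": 0},
    {"offset": [-0.5,0,0],"yaw": -0.25,"claw": 0},
    {"offset": [-0.5,0,0],"yaw": -0.25,"claw": 0},
    {"offset": [-0.5,0,0],"yaw": -0.25,"claw": 0},
  ],
)

```text
time: 29.25
ee_pos: [0.5591, -0.0237, 0.3026]
tcp_rot: [-180.0, 0.3, 98.9]
wrist_force: [-0.7, -0.1, 0.2]
opening: 0.0851
grasp_force: 0.0
```

Request:
servo_tool(
  rows=[
    {"offset": [0,0,0],"yaw": -0.25,"claw": 0},
    {"offset": [0,0,0],"yaw": -0.25,"claw": 0},
    {"offset": [0,0,0],"yaw": -0.25,"claw": 0},
    {"offset": [0,0,0],"yaw": -0.25,"claw": 0},
    {"offset": [0,0,0],"yaw": -0.25,"claw": 0},
  ],
)

```text
time: 29.88
ee_pos: [0.5592, -0.0236, 0.3028]
tcp_rot: [-179.8, 0.2, 143.8]
wrist_force: [0.2, -0.4, 0.4]
opening: 0.0854
grasp_force: 0.0
```

Request:
servo_tool(
  rows=[
    {"offset": [0,0,0],"yaw": -0.25,"claw": 0},
    {"offset": [0,0,0],"yaw": -0.25,"claw": 0},
    {"offset": [0,0,0],"yaw": -0.25,"claw": 0},
    {"offset": [0,0,0],"yaw": -0.25,"claw": 0},
    {"offset": [0,0,0],"yaw": -0.25,"claw": 0},
    {"offset": [0,0,0],"yaw": -0.25,"claw": 0},
  ],
)

```text
time: 30.62
ee_pos: [0.5592, -0.0236, 0.303]
tcp_rot: [-179.7, 0.0, -171.3]
wrist_force: [0.6, -0.2, -0.4]
opening: 0.0852
grasp_force: 0.0
```

```bash
python3 -c "
from h import *
e,r,o=pose();print(e.round(4),o['tcp_rot'].round(1),o['q'].round(1))
p,d=camera('scene');cv2.imwrite('pics/s4.png',p[:,:,::-1]); w=cloud('scene',d)
m=(w[...,2]>.062)&(w[...,2]<.09)&(np.hypot(w[...,0]-.589,w[...,1]-.016)<.035)&(p.max(-1)<75)
rc=cv2.minAreaRect(w[m][:,:2].astype(np.float32));print('cup slab(scene)',m.sum(),np.round(rc[0],4),np.round(rc[1],4),round(rc[2],1))
rel((.592,.096,.3),189)
"
```

```text
[ 0.5592 -0.0236  0.303 ] [-179.7    0.  -171.3] [ -2.3   7.7  18.7 100.9  -0.3 -11. ]
cup slab(scene) 69 [0.5901 0.0107] [0.0295 0.0113] 10.2
 [-0.505, 1.133, 0.024] -0.0015
```

Request:
servo_tool(
  rows=[
    {"offset": [-0.5,1,0],"yaw": 0,"claw": 0},
    {"offset": [-0.5,1,0],"yaw": 0,"claw": 0},
    {"offset": [-0.5,1,0],"yaw": 0,"claw": 0},
  ],
)

```text
time: 31.05
ee_pos: [0.5935, 0.0858, 0.3015]
tcp_rot: [-179.7, -0.0, -171.0]
wrist_force: [-0.1, 0.2, 0.1]
opening: 0.0855
grasp_force: 0.0
```

Request:
servo_tool(
  rows=[
    {"offset": [-1,0.22,-1],"yaw": 0,"claw": 0},
    {"offset": [-1,0.22,-1],"yaw": 0,"claw": 0},
    {"offset": [-1,0.22,-1],"yaw": 0,"claw": 0},
  ],
)

```text
time: 31.42
ee_pos: [0.6692, 0.1134, 0.3839]
tcp_rot: [-179.7, 0.7, -171.2]
wrist_force: [1.3, 0.0, 1.0]
opening: 0.0852
grasp_force: 0.0
```

```bash
python3 -c "
from h import *
e,r,o=pose();print(e.round(4),o['tcp_rot'].round(1),o['q'].round(1), np.degrees(np.arctan2(e[1],e[0])))
"
```

```text
[0.6692 0.1134 0.3839] [-179.7    0.7 -171.2] [  9.8  34.9  64.3 118.8  -0.4   1. ] 9.616224933087127
```

Request:
servo_tool(
  rows=[
    {"offset": [-1,0,-1],"yaw": 0,"claw": 0},
    {"offset": [-1,0,-1],"yaw": 0,"claw": 0},
    {"offset": [-1,0,-1],"yaw": 0,"claw": 0},
  ],
)

```text
time: 31.8
ee_pos: [0.5844, 0.0991, 0.4607]
tcp_rot: [-179.6, -1.9, -171.1]
wrist_force: [-0.0, 0.3, 0.2]
opening: 0.0852
grasp_force: 0.0
```

Request:
servo_tool(
  rows=[
    {"offset": [-1,0,-1],"yaw": 0,"claw": 0},
    {"offset": [-1,0,-1],"yaw": 0,"claw": 0},
    {"offset": [-1,0,-1],"yaw": 0,"claw": 0},
  ],
)

```text
time: 32.17
ee_pos: [0.5798, 0.0983, 0.4699]
tcp_rot: [-179.6, -1.0, -171.0]
wrist_force: [0.2, 0.9, -0.0]
opening: 0.0852
grasp_force: 0.0
```

Request:
servo_tool(
  rows=[
    {"offset": [-1,0,-1],"yaw": 0,"claw": 0},
    {"offset": [-1,0,-1],"yaw": 0,"claw": 0},
    {"offset": [-1,0,-1],"yaw": 0,"claw": 0},
  ],
)

```text
time: 32.55
ee_pos: [0.5737, 0.0969, 0.4818]
tcp_rot: [-179.6, 0.2, -171.0]
wrist_force: [-0.1, 0.5, 0.6]
opening: 0.0851
grasp_force: 0.0
```

```bash
python3 -c "
from h import *
e,r,o=pose();print(e.round(4),o['tcp_rot'].round(1),o['q'].round(1), r.as_matrix()[:,2].round(3))
"
```

```text
[0.5737 0.0969 0.4818] [-179.6    0.2 -171. ] [  9.8  30.1  70.7 130.5  -0.4   0.7] [ 0.005 -0.006 -1.   ]
```

```bash
python3 - <<'E'
from seq import *
for oz in [0,.05,-.05]:
    q,_=ik(.75,.27,0,.6)
    for k in range(11):
        q=step(q,.1,oz); s=fk(q,P); print(oz,s[:2].round(3),np.degrees(s[2]).round(1),q.round(0))
E
```

```text
0 [0.81  0.245] 2.7 [ 50.  71. 108.]
0 [0.855 0.218] 6.5 [ 52.  71. 103.]
0 [0.896 0.199] 10.5 [53. 71. 97.]
0 [0.935 0.187] 14.7 [55. 71. 91.]
0 [0.971 0.183] 19.1 [56. 71. 86.]
0 [1.004 0.186] 23.5 [56. 71. 81.]
0 [1.034 0.197] 27.9 [56. 71. 76.]
0 [1.06  0.214] 32.3 [56. 71. 72.]
0 [1.083 0.238] 36.7 [56. 71. 68.]
0 [1.101 0.267] 41.0 [55. 71. 65.]
0 [1.116 0.302] 45.2 [54. 71. 61.]
0.05 [0.825 0.206] 1.6 [ 52.  71. 107.]
0.05 [0.882 0.139] 4.6 [57. 71. 99.]
0.05 [0.933 0.078] 8.2 [61. 71. 91.]
0.05 [0.98  0.025] 12.2 [65. 71. 83.]
0.05 [ 1.023 -0.018] 16.5 [68. 71. 76.]
0.05 [ 1.062 -0.05 ] 21.1 [71. 71. 69.]
0.05 [ 1.099 -0.072] 25.8 [73. 71. 62.]
0.05 [ 1.132 -0.083] 30.5 [75. 71. 55.]
0.05 [ 1.161 -0.083] 35.1 [76. 71. 50.]
0.05 [ 1.188 -0.074] 39.6 [77. 71. 45.]
0.05 [ 1.211 -0.056] 43.9 [77. 71. 40.]
-0.05 [0.794 0.282] 3.8 [ 47.  71. 110.]
-0.05 [0.824 0.291] 8.5 [ 47.  71. 106.]
-0.05 [0.85  0.308] 13.3 [ 46.  71. 102.]
-0.05 [0.872 0.333] 18.2 [45. 71. 98.]
-0.05 [0.891 0.363] 23.1 [43. 71. 94.]
-0.05 [0.904 0.399] 27.9 [42. 71. 91.]
-0.05 [0.913 0.44 ] 32.7 [40. 71. 88.]
-0.05 [0.917 0.485] 37.5 [37. 71. 86.]
-0.05 [0.916 0.533] 42.2 [35. 71. 83.]
-0.05 [0.91  0.583] 46.8 [33. 71. 81.]
-0.05 [0.898 0.635] 51.4 [30. 71. 79.]
```

Request:
servo_tool(
  rows=[
    {"offset": [-0.3,0,1],"yaw": 0,"claw": 0},
    {"offset": [-0.3,0,1],"yaw": 0,"claw": 0},
    {"offset": [-0.3,0,1],"yaw": 0,"claw": 0},
  ],
)

```text
time: 32.92
ee_pos: [0.6027, 0.1008, 0.3748]
tcp_rot: [-179.6, -0.6, -171.0]
wrist_force: [-0.5, -0.5, 0.9]
opening: 0.0857
grasp_force: 0.0
```

Request:
servo_tool(
  rows=[
    {"offset": [-0.7,0,1],"yaw": 0,"claw": 0},
    {"offset": [-0.7,0,1],"yaw": 0,"claw": 0},
    {"offset": [-0.7,0,1],"yaw": 0,"claw": 0},
  ],
)

```text
time: 33.3
ee_pos: [0.6748, 0.1115, 0.2796]
tcp_rot: [-179.6, -0.0, -171.0]
wrist_force: [0.1, -0.2, -0.5]
opening: 0.0854
grasp_force: 0.0
```

Request:
servo_tool(
  rows=[
    {"offset": [-0.7,0,0.1],"yaw": 0,"claw": 0},
    {"offset": [-0.7,0,0.1],"yaw": 0,"claw": 0},
    {"offset": [-0.7,0,0.1],"yaw": 0,"claw": 0},
  ],
)

```text
time: 33.67
ee_pos: [0.7437, 0.1224, 0.2735]
tcp_rot: [-179.6, 0.3, -171.0]
wrist_force: [-0.4, -0.0, 0.5]
opening: 0.0853
grasp_force: 0.0
```

Request:
servo_tool(
  rows=[
    {"offset": [-1,0,0],"yaw": 0,"claw": 0},
    {"offset": [-1,0,0],"yaw": 0,"claw": 0},
    {"offset": [-1,0,0],"yaw": 0,"claw": 0},
  ],
)

```text
time: 34.05
ee_pos: [0.8003, 0.131, 0.2477]
tcp_rot: [-179.6, 3.0, -171.0]
wrist_force: [-0.4, 0.3, -0.2]
opening: 0.0855
grasp_force: 0.0
```

Request:
servo_tool(
  rows=[
    {"offset": [-1,0,0],"yaw": 0,"claw": 0},
    {"offset": [-1,0,0],"yaw": 0,"claw": 0},
    {"offset": [-1,0,0],"yaw": 0,"claw": 0},
  ],
)

```text
time: 34.42
ee_pos: [0.843, 0.1374, 0.2214]
tcp_rot: [-179.6, 6.6, -170.9]
wrist_force: [-0.3, 0.2, 0.1]
opening: 0.0855
grasp_force: 0.0
```

```bash
python3 -c "
from h import *
e,r,o=pose();print(e.round(4),o['tcp_rot'].round(1),o['q'].round(1), r.as_matrix()[:,2].round(3))
"
```

```text
[0.843  0.1374 0.2214] [-179.6    6.6 -170.9] [  9.4  51.6  70.8 102.6  -0.4   0.3] [ 0.115  0.012 -0.993]
```

Request:
servo_tool(
  rows=[
    {"offset": [-1,0,-1],"yaw": 0,"claw": 0},
    {"offset": [-1,0,-1],"yaw": 0,"claw": 0},
    {"offset": [-1,0,-1],"yaw": 0,"claw": 0},
  ],
)

```text
time: 34.8
ee_pos: [0.8417, 0.1372, 0.2703]
tcp_rot: [-179.7, 10.4, -170.9]
wrist_force: [0.2, 0.2, -0.1]
opening: 0.0853
grasp_force: 0.0
```

Request:
servo_tool(
  rows=[
    {"offset": [-1,0,-1],"yaw": 0,"claw": 0},
    {"offset": [-1,0,-1],"yaw": 0,"claw": 0},
    {"offset": [-1,0,-1],"yaw": 0,"claw": 0},
  ],
)

```text
time: 35.17
ee_pos: [0.8378, 0.1366, 0.3169]
tcp_rot: [-179.7, 13.9, -170.9]
wrist_force: [-0.1, -0.4, -0.7]
opening: 0.0856
grasp_force: 0.0
```

Request:
servo_tool(
  rows=[
    {"offset": [-1,0,-1],"yaw": 0,"claw": 0},
    {"offset": [-1,0,-1],"yaw": 0,"claw": 0},
    {"offset": [-1,0,-1],"yaw": 0,"claw": 0},
  ],
)

```text
time: 35.55
ee_pos: [0.8305, 0.1355, 0.3654]
tcp_rot: [-179.7, 17.6, -170.9]
wrist_force: [0.3, 0.2, -0.4]
opening: 0.0855
grasp_force: 0.0
```

Request:
servo_tool(
  rows=[
    {"offset": [-1,0,-1],"yaw": 0,"claw": 0},
    {"offset": [-1,0,-1],"yaw": 0,"claw": 0},
    {"offset": [-1,0,-1],"yaw": 0,"claw": 0},
  ],
)

```text
time: 35.92
ee_pos: [0.82, 0.1338, 0.414]
tcp_rot: [-179.7, 21.2, -170.9]
wrist_force: [1.4, 0.9, 0.1]
opening: 0.0856
grasp_force: 0.0
```

Request:
servo_tool(
  rows=[
    {"offset": [-1,0,-1],"yaw": 0,"claw": 0},
    {"offset": [-1,0,-1],"yaw": 0,"claw": 0},
    {"offset": [-1,0,-1],"yaw": 0,"claw": 0},
  ],
)

```text
time: 36.3
ee_pos: [0.8063, 0.1317, 0.4625]
tcp_rot: [-179.7, 24.9, -170.8]
wrist_force: [0.3, -0.0, 0.2]
opening: 0.0855
grasp_force: 0.0
```

Request:
servo_tool(
  rows=[
    {"offset": [-1,0,-1],"yaw": 0,"claw": 0},
    {"offset": [-1,0,-1],"yaw": 0,"claw": 0},
    {"offset": [-1,0,-1],"yaw": 0,"claw": 0},
  ],
)

```text
time: 36.67
ee_pos: [0.7895, 0.1291, 0.5107]
tcp_rot: [-179.7, 28.5, -170.8]
wrist_force: [0.0, 0.5, 0.0]
opening: 0.0857
grasp_force: 0.0
```

```bash
python3 -c "
from h import *
e,r,o=pose();print(e.round(4),o['tcp_rot'].round(1),o['q'].round(1), r.as_matrix().round(3))
"
```

```text
[0.7895 0.1291 0.5107] [-179.7   28.5 -170.8] [  9.4  32.1  70.8 100.2  -0.4   0.2] [[-0.867 -0.157  0.472]
 [-0.14   0.988  0.071]
 [-0.478 -0.005 -0.878]]
```

Request:
servo_tool(
  rows=[
    {"offset": [-1,0,-1],"yaw": 0,"claw": 0},
    {"offset": [-1,0,-1],"yaw": 0,"claw": 0},
    {"offset": [-1,0,-1],"yaw": 0,"claw": 0},
  ],
)

```text
time: 37.05
ee_pos: [0.7694, 0.126, 0.5583]
tcp_rot: [-179.7, 32.2, -170.8]
wrist_force: [1.2, 0.3, -1.0]
opening: 0.0856
grasp_force: 0.0
```

Request:
servo_tool(
  rows=[
    {"offset": [-1,0,-1],"yaw": 0,"claw": 0},
    {"offset": [-1,0,-1],"yaw": 0,"claw": 0},
    {"offset": [-1,0,-1],"yaw": 0,"claw": 0},
  ],
)

```text
time: 37.42
ee_pos: [0.7462, 0.1224, 0.6049]
tcp_rot: [-179.7, 35.9, -170.8]
wrist_force: [0.1, -0.4, 0.2]
opening: 0.0854
grasp_force: 0.0
```

Request:
servo_tool(
  rows=[
    {"offset": [-1,0,-1],"yaw": 0,"claw": 0},
    {"offset": [-1,0,-1],"yaw": 0,"claw": 0},
    {"offset": [-1,0,-1],"yaw": 0,"claw": 0},
  ],
)

```text
time: 37.8
ee_pos: [0.7199, 0.1182, 0.6504]
tcp_rot: [-179.7, 39.5, -170.7]
wrist_force: [-0.4, -0.3, 0.0]
opening: 0.0853
grasp_force: 0.0
```

Request:
servo_tool(
  rows=[
    {"offset": [-1,0,-1],"yaw": 0,"claw": 0},
    {"offset": [-1,0,-1],"yaw": 0,"claw": 0},
    {"offset": [-1,0,-1],"yaw": 0,"claw": 0},
  ],
)

```text
time: 38.17
ee_pos: [0.6905, 0.1136, 0.6945]
tcp_rot: [-179.6, 43.2, -170.7]
wrist_force: [0.7, 2.3, 0.1]
opening: 0.0856
grasp_force: 0.0
```

```bash
python3 -c "
from h import *
e,r,o=pose();print(e.round(4),o['tcp_rot'].round(1),o['q'].round(1), r.as_matrix()[:,1].round(3))
p,d=camera('top'); cv2.imwrite('pics/t5.png',p[:,:,::-1]); w=cloud('top',d)
for nm,zt,c in [('slab',.075,(.589,.016)),('scoopslab',.132,(.46,.259)),('b1',.015,(.4426,-.0676)),('b2',.015,(.4373,.0442))]:
    m=(np.abs(w[...,2]-zt)<.006)&(np.hypot(w[...,0]-c[0],w[...,1]-c[1])<.035)
    if nm[0]!='b': m&=p.max(-1)<75
    if m.sum()<5: print(nm,'none');continue
    rc=cv2.minAreaRect(w[m][:,:2].astype(np.float32));print(nm,m.sum(),np.round(rc[0],4),np.round(rc[1],4),round(rc[2],1))
a=r.as_matrix()[:,2]
# targets: pre-grasp 0.12 back along the tool axis from grip point
g=np.array([.590,.0158,.058])
path([((.5,.08,.45),0,0),(g-.13*a,0,0),(g,0,0)])
"
```

```text
[0.6905 0.1136 0.6945] [-179.6   43.2 -170.7] [ 9.5 18.4 70.8 99.1 -0.5  0.2] [-0.157  0.988 -0.004]
slab 78 [0.5861 0.014 ] [0.0336 0.0115] 8.9
scoopslab 98 [0.4582 0.2572] [0.0109 0.0371] 81.2
b1 94 [ 0.4426 -0.0677] [0.0204 0.0256] 37.5
b2 94 [0.4375 0.0443] [0.0255 0.0197] 51.3
[0.77, -0.01, 0.12] yaw 0.0 claw 0 rows 3
[0.77, -0.0, 0.11] yaw 0.0 claw 0 rows 3
[0.77, -0.01, 0.12] yaw 0.0 claw 0 rows 3
[0.77, -0.0, 0.11] yaw 0.0 claw 0 rows 3
[0.71, -0.25, 0.7] yaw 0.0 claw 0 rows 3
[0.7, -0.25, 0.7] yaw 0.0 claw 0 rows 3
[0.71, -0.26, 0.7] yaw 0.0 claw 0 rows 3
[-0.0, 0.0, 0.65] yaw 0.0 claw 0 rows 3
[-0.0, 0.0, 0.65] yaw 0.0 claw 0 rows 3
end [0.5898 0.0157 0.0577] xaz -170.7 z [ 0.677  0.105 -0.729]
```

```bash
python3 -c "
from h import *
e,r,o=pose();a=r.as_matrix()[:,2]
g=np.array([.588,.0158,.060])
path([(g-.13*a,0,0),(g,0,0)])
"
```

```text
[0.87, -0.13, 0.42] yaw 0.0 claw 0 rows 3
[0.87, -0.13, 0.42] yaw 0.0 claw 0 rows 3
[0.86, -0.13, 0.42] yaw 0.0 claw 0 rows 3
[0.87, -0.13, 0.42] yaw 0.0 claw 0 rows 3
[0.86, -0.13, 0.43] yaw 0.0 claw 0 rows 3
[0.87, -0.13, 0.42] yaw 0.0 claw 0 rows 3
[-0.0, 0.0, 0.65] yaw 0.0 claw 0 rows 3
[-0.0, 0.0, 0.65] yaw 0.0 claw 0 rows 3
end [0.5878 0.0154 0.0599] xaz -170.7 z [ 0.677  0.105 -0.729]
```

Request:
servo_tool(
  rows=[
    {"offset": [0.87,-0.13,0.42],"yaw": 0,"claw": 0},
    {"offset": [0.87,-0.13,0.42],"yaw": 0,"claw": 0},
    {"offset": [0.87,-0.13,0.42],"yaw": 0,"claw": 0},
  ],
)

```text
time: 38.6
ee_pos: [0.6608, 0.0955, 0.6041]
tcp_rot: [-179.6, 43.1, -170.7]
wrist_force: [0.5, -0.2, 1.2]
opening: 0.0851
grasp_force: 0.0
```

Request:
servo_tool(
  rows=[
    {"offset": [0.87,-0.13,0.42],"yaw": 0,"claw": 0},
    {"offset": [0.87,-0.13,0.42],"yaw": 0,"claw": 0},
    {"offset": [0.87,-0.13,0.42],"yaw": 0,"claw": 0},
  ],
)

```text
time: 38.98
ee_pos: [0.6273, 0.0764, 0.5095]
tcp_rot: [-179.7, 42.6, -170.8]
wrist_force: [-0.3, 0.9, 0.8]
opening: 0.0857
grasp_force: 0.0
```

Request:
servo_tool(
  rows=[
    {"offset": [0.87,-0.13,0.42],"yaw": 0,"claw": 0},
    {"offset": [0.87,-0.13,0.42],"yaw": 0,"claw": 0},
    {"offset": [0.87,-0.13,0.42],"yaw": 0,"claw": 0},
  ],
)

```text
time: 39.35
ee_pos: [0.5961, 0.058, 0.4256]
tcp_rot: [-179.7, 43.0, -170.7]
wrist_force: [-0.1, 0.4, 0.8]
opening: 0.0857
grasp_force: 0.0
```

Request:
servo_tool(
  rows=[
    {"offset": [0.87,-0.13,0.42],"yaw": 0,"claw": 0},
    {"offset": [0.87,-0.13,0.42],"yaw": 0,"claw": 0},
    {"offset": [0.87,-0.13,0.42],"yaw": 0,"claw": 0},
  ],
)

```text
time: 39.72
ee_pos: [0.5642, 0.0394, 0.3369]
tcp_rot: [-179.6, 43.1, -170.7]
wrist_force: [0.2, 0.7, 2.1]
opening: 0.0857
grasp_force: 0.0
```

Request:
servo_tool(
  rows=[
    {"offset": [0.87,-0.13,0.42],"yaw": 0,"claw": 0},
    {"offset": [0.87,-0.13,0.42],"yaw": 0,"claw": 0},
    {"offset": [0.87,-0.13,0.42],"yaw": 0,"claw": 0},
    {"offset": [0.87,-0.13,0.42],"yaw": 0,"claw": 0},
  ],
)

```text
time: 40.22
ee_pos: [0.5332, 0.021, 0.2505]
tcp_rot: [-179.6, 43.4, -170.6]
wrist_force: [0.4, 0.9, 0.2]
opening: 0.0851
grasp_force: 0.0
```

```bash
python3 -c "
from h import *
e,r,o=pose();a=r.as_matrix()[:,2];print(e.round(4),o['tcp_rot'].round(1),o['q'].round(1))
g=np.array([.588,.0158,.060])
path([(g-.1*a,0,0),(g,0,0)])
"
```

```text
[0.5332 0.021  0.2505] [-179.6   43.4 -170.6] [ -1.  -38.3 -35.9  49.4   6.7  -7.6]
[0.92, -0.13, 0.75] yaw 0.0 claw 0 rows 4
[0.0, 0.0, 0.5] yaw 0.0 claw 0 rows 2
[0.0, 0.0, 0.5] yaw 0.0 claw 0 rows 2
end [0.588  0.0155 0.0602] xaz -170.6 z [ 0.679  0.104 -0.727]
```

Request:
servo_tool(
  rows=[
    {"offset": [0.92,-0.13,0.75],"yaw": 0,"claw": 0},
    {"offset": [0.92,-0.13,0.75],"yaw": 0,"claw": 0},
    {"offset": [0.92,-0.13,0.75],"yaw": 0,"claw": 0},
    {"offset": [0.92,-0.13,0.75],"yaw": 0,"claw": 0},
  ],
)

```text
time: 40.72
ee_pos: [0.5199, 0.0049, 0.1334]
tcp_rot: [-179.6, 43.4, -170.6]
wrist_force: [-0.1, -0.6, 1.0]
opening: 0.0852
grasp_force: 0.0
```

```bash
python3 -c "
from h import *
e,r,o=pose();a=r.as_matrix()[:,2];print(e.round(4),o['tcp_rot'].round(1),o['q'].round(1))
p,d=camera('wrist'); cv2.imwrite('pics/w6.png',p[:,:,::-1])
g=np.array([.588,.0158,.060])
path([(g,0,0)])
"
```

```text
[0.5199 0.0049 0.1334] [-179.6   43.4 -170.6] [ -3.8 -40.6 -49.9  38.    8.5  -9.6]
[0.0, 0.0, 0.5] yaw 0.0 claw 0 rows 2
[0.01, 0.0, 0.51] yaw 0.0 claw 0 rows 2
end [0.588  0.0154 0.0598] xaz -170.6 z [ 0.679  0.104 -0.726]
```

View pics/w6.png

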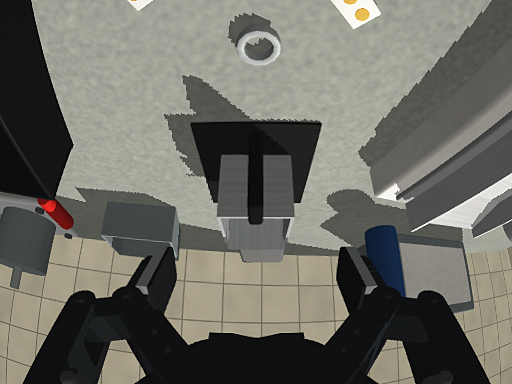

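The wrist view shows the cup slab at u≈256, lined up with the fingers. The locknut at (258,47) is well clear.

Request:
servo_tool(
  rows=[
    {"offset": [0,0,0.5],"yaw": 0,"claw": 0},
    {"offset": [0,0,0.98],"yaw": 0,"claw": 0},
    {"offset": [0,0,0.98],"yaw": 0,"claw": 0},
    {"offset": [0,0,0.98],"yaw": 0,"claw": 0.5},
    {"offset": [0,0,0.98],"yaw": 0,"claw": 1},
    {"offset": [0,0,0.98],"yaw": 0,"claw": 1},
    {"offset": [0,0,0.98],"yaw": 0,"claw": 1},
    {"offset": [0,0,0.98],"yaw": 0,"claw": 1},
    {"offset": [0,0,0.98],"yaw": 0,"claw": 1},
  ],
  squeeze=80,
)

```text
time: 41.9
ee_pos: [0.5843, 0.015, 0.0575]
tcp_rot: [-179.6, 43.2, -170.7]
wrist_force: [-3.1, -0.3, 6.0]
opening: 0.0111
grasp_force: 78.2
```

```bash
python3 -c "
from h import *
e,r,o=pose();print(e.round(4),o['tcp_rot'].round(1),o['q'].round(1))
path([((e[0],e[1],.12),0,1),((.56,.15,.26),0,1)])
"
```

```text
[0.5843 0.015  0.0575] [-179.6   43.2 -170.7] [ -1.8 -24.9 -49.8  22.4   7.2  -8.1]
[-0.43, -0.0, -0.46] yaw 0.0 claw 1 rows 3
[-0.47, 0.68, -0.52] yaw 0.0 claw 1 rows 3
[-0.47, 0.68, -0.52] yaw 0.0 claw 1 rows 3
end [0.5601 0.1498 0.26  ] xaz -170.7 z [ 0.676  0.104 -0.729]
```

```bash
cat > pour.py <<'E'
from h import *
from scipy.spatial.transform import Rotation as R
B=43.2; az=np.radians(9.3); ca,sa=np.cos(az),np.sin(az)
a=np.array([np.sin(np.radians(B))*ca,np.sin(np.radians(B))*sa,-np.cos(np.radians(B))])
Rc=R.from_euler('z',np.degrees(az)+180,degrees=True)   # cup at grip
tcp=np.array([.0496,0,.0545])
def pt(p,psi): return R.from_rotvec(a*np.radians(psi)).apply(Rc.apply(np.array(p)-tcp))
if __name__=='__main__':
    C=[(x,y,z) for x in(-.026,.026) for y in(-.033,.033) for z in (0,.064)]+[(-.066,y,.064) for y in(-.033,.033)]+[(x,0,z) for x in (.029,.065) for z in (.002,.072)]
    for s in range(0,-181,-15):
        lip=pt((-.066,0,.064),s); f=pt((-.066,0,.064),s)-pt((-.026,0,0),s); f/=np.linalg.norm(f); sw=pt((0,.03,0),s)-pt((0,-.03,0),s)
        low=min(pt(c,s)[2] for c in C); up=pt((0,0,1),s)-pt((0,0,0),s)
        print(s,'lip',lip.round(3),'wall elev',np.degrees(np.arcsin(f[2])).round(0),'az',np.degrees(np.arctan2(f[1],f[0])).round(0),'tilt',np.degrees(np.arccos(up[2])).round(0),'low',low.round(3))
E
python3 pour.py
```

```text
0 lip [0.114 0.019 0.01 ] wall elev 58.0 az 9.0 tilt 0.0 low -0.054
-15 lip [0.108 0.042 0.007] wall elev 56.0 az 36.0 tilt 10.0 low -0.061
-30 lip [0.098 0.062 0.001] wall elev 49.0 az 57.0 tilt 20.0 low -0.067
-45 lip [ 0.085  0.079 -0.009] wall elev 41.0 az 74.0 tilt 30.0 low -0.074
-60 lip [ 0.069  0.091 -0.022] wall elev 31.0 az 87.0 tilt 40.0 low -0.08
-75 lip [ 0.052  0.097 -0.037] wall elev 21.0 az 99.0 tilt 49.0 low -0.085
-90 lip [ 0.034  0.098 -0.053] wall elev 11.0 az 110.0 tilt 58.0 low -0.089
-105 lip [ 0.018  0.092 -0.069] wall elev 1.0 az 120.0 tilt 66.0 low -0.092
-120 lip [ 0.003  0.08  -0.084] wall elev -8.0 az 131.0 tilt 73.0 low -0.103
-135 lip [-0.008  0.064 -0.097] wall elev -16.0 az 144.0 tilt 78.0 low -0.113
-150 lip [-0.015  0.044 -0.106] wall elev -23.0 az 158.0 tilt 83.0 low -0.118
-165 lip [-0.018  0.021 -0.113] wall elev -27.0 az 173.0 tilt 85.0 low -0.119
-180 lip [-0.017 -0.003 -0.115] wall elev -28.0 az -171.0 tilt 86.0 low -0.115
```

Request:
servo_tool(
  rows=[
    {"offset": [-0.1,0,-0.11],"yaw": 0,"claw": 1},
    {"offset": [-0.43,0,-0.46],"yaw": 0,"claw": 1},
    {"offset": [-0.43,0,-0.46],"yaw": 0,"claw": 1},
    {"offset": [-0.8,0,-0.86],"yaw": 0,"claw": 1},
    {"offset": [-0.8,0,-0.86],"yaw": 0,"claw": 1},
  ],
)

```text
time: 42.52
ee_pos: [0.5849, 0.0154, 0.179]
tcp_rot: [-179.5, 43.4, -170.6]
wrist_force: [0.8, -0.7, -1.0]
opening: 0.0111
grasp_force: 78.3
```

```bash
python3 -c "
from h import *
e,r,o=pose();print(o['q'].round(1))
path([((.506,.150,.235),-90,1),((.537,.168,.197),-30,1),((.555,.204,.206),-30,1),((.557,.251,.208),-30,1)])
"
```

```text
[ -1.7 -30.  -39.3  37.7   7.1  -8.1]
[0.01, 0.72, -0.4] yaw -0.25 claw 1 rows 6
[-0.51, 0.52, -0.4] yaw -0.25 claw 1 rows 6
[-0.13, 0.02, 0.5] yaw -0.167 claw 1 rows 5
[-0.17, -0.37, 0.1] yaw -0.167 claw 1 rows 5
[-0.16, -0.44, 0.05] yaw -0.167 claw 1 rows 5
end [0.5573 0.2514 0.2077] xaz 9.6 z [ 0.679  0.104 -0.726]
```

Request:
servo_tool(
  rows=[
    {"offset": [0,0.14,-0.3],"yaw": -0.04,"claw": 1},
    {"offset": [0,0.3,-0.4],"yaw": -0.09,"claw": 1},
    {"offset": [0,0.45,-0.4],"yaw": -0.14,"claw": 1},
    {"offset": [0,0.6,-0.4],"yaw": -0.19,"claw": 1},
    {"offset": [0.01,0.72,-0.4],"yaw": -0.25,"claw": 1},
    {"offset": [0.01,0.72,-0.4],"yaw": -0.25,"claw": 1},
  ],
)

```text
time: 43.28
ee_pos: [0.5436, 0.0829, 0.2003]
tcp_rot: [-146.5, 28.6, -117.1]
wrist_force: [-0.6, 0.2, -2.3]
opening: 0.0111
grasp_force: 78.5
```

Request:
servo_tool(
  rows=[
    {"offset": [-0.1,0.1,-0.2],"yaw": -0.04,"claw": 1},
    {"offset": [-0.2,0.2,-0.4],"yaw": -0.09,"claw": 1},
    {"offset": [-0.3,0.3,-0.4],"yaw": -0.14,"claw": 1},
    {"offset": [-0.4,0.4,-0.4],"yaw": -0.19,"claw": 1},
    {"offset": [-0.51,0.52,-0.4],"yaw": -0.25,"claw": 1},
    {"offset": [-0.51,0.52,-0.4],"yaw": -0.25,"claw": 1},
  ],
)

```text
time: 44.02
ee_pos: [0.5051, 0.1503, 0.2294]
tcp_rot: [-137.0, -0.1, -81.1]
wrist_force: [0.2, 1.0, -2.6]
opening: 0.0108
grasp_force: 78.6
```

```bash
python3 -c "
from h import *
e,r,o=pose();print(e.round(4),o['tcp_rot'].round(1),o['q'].round(1),r.as_matrix()[:,2].round(3))
path([((.537,.168,.197),-30,1),((.555,.204,.206),-30,1),((.557,.251,.208),-30,1)])
p,d=camera('scene'); cv2.imwrite('pics/s7.png',cv2.resize(p[60:260,200:420,::-1],None,fx=2,fy=2))
"
```

```text
[0.5051 0.1503 0.2294] [-1.37e+02 -1.00e-01 -8.11e+01] [ 20.5 -39.2 -38.4  48.4  -7.9 -81.5] [ 0.673  0.105 -0.732]
[-0.13, -0.03, 0.47] yaw -0.167 claw 1 rows 5
[-0.16, -0.36, 0.09] yaw -0.167 claw 1 rows 5
[-0.16, -0.45, 0.05] yaw -0.167 claw 1 rows 5
end [0.5569 0.2514 0.2083] xaz 9.3 z [ 0.673  0.105 -0.732]
```

View pics/s7.png

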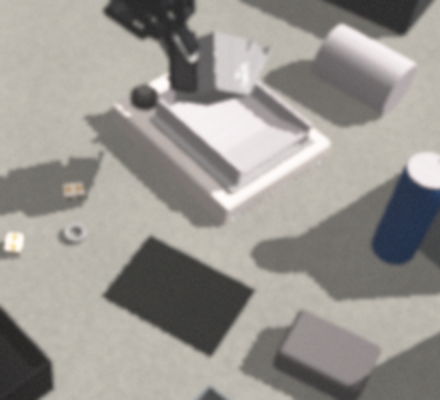

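The scene view shows the cup at about (238,62), held over the rear half of the scoop with blocks still inside. The mat is empty, so I pour.

Request:
servo_tool(
  rows=[
    {"offset": [-0.03,0,0.1],"yaw": -0.03,"claw": 1},
    {"offset": [-0.06,-0.01,0.2],"yaw": -0.06,"claw": 1},
    {"offset": [-0.08,-0.01,0.3],"yaw": -0.09,"claw": 1},
    {"offset": [-0.1,-0.02,0.4],"yaw": -0.12,"claw": 1},
    {"offset": [-0.13,-0.03,0.47],"yaw": -0.15,"claw": 1},
    {"offset": [-0.13,-0.03,0.47],"yaw": -0.167,"claw": 1},
    {"offset": [-0.13,-0.03,0.47],"yaw": -0.167,"claw": 1},
  ],
)

```text
time: 44.95
ee_pos: [0.5373, 0.1672, 0.1974]
tcp_rot: [-141.1, -20.0, -58.2]
wrist_force: [-0.4, 0.7, -2.7]
opening: 0.011
grasp_force: 78.6
```

Request:
servo_tool(
  rows=[
    {"offset": [-0.03,-0.06,0.02],"yaw": -0.03,"claw": 1},
    {"offset": [-0.06,-0.12,0.04],"yaw": -0.06,"claw": 1},
    {"offset": [-0.09,-0.2,0.06],"yaw": -0.09,"claw": 1},
    {"offset": [-0.12,-0.27,0.08],"yaw": -0.12,"claw": 1},
    {"offset": [-0.16,-0.36,0.09],"yaw": -0.167,"claw": 1},
    {"offset": [-0.16,-0.36,0.09],"yaw": -0.167,"claw": 1},
  ],
)

```text
time: 45.7
ee_pos: [0.5552, 0.2031, 0.2072]
tcp_rot: [-155.1, -36.3, -29.3]
wrist_force: [0.1, -1.1, -2.1]
opening: 0.011
grasp_force: 78.6
```

Request:
servo_tool(
  rows=[
    {"offset": [-0.03,-0.08,0],"yaw": -0.03,"claw": 1},
    {"offset": [-0.06,-0.17,0.02],"yaw": -0.06,"claw": 1},
    {"offset": [-0.09,-0.26,0.03],"yaw": -0.09,"claw": 1},
    {"offset": [-0.12,-0.35,0.04],"yaw": -0.12,"claw": 1},
    {"offset": [-0.16,-0.45,0.05],"yaw": -0.167,"claw": 1},
    {"offset": [-0.16,-0.45,0.05],"yaw": -0.167,"claw": 1},
    {"offset": [-0.16,-0.45,0.05],"yaw": -0.167,"claw": 1},
    {"offset": [-0.16,-0.45,0.05],"yaw": -0.167,"claw": 1},
    {"offset": [-0.16,-0.45,0.05],"yaw": -0.167,"claw": 1},
    {"offset": [-0.16,-0.45,0.05],"yaw": -0.167,"claw": 1},
  ],
)

```text
time: 46.95
ee_pos: [0.557, 0.251, 0.209]
tcp_rot: [179.5, -43.0, 9.5]
wrist_force: [-0.6, -0.7, -0.6]
opening: 0.0112
grasp_force: 78.9
```

```bash
python3 -c "
from h import *
e,r,o=pose();print(e.round(4),o['tcp_rot'].round(1),o['q'].round(1),r.as_matrix()[:,2].round(3))
p,d=camera('scene'); q,d2=camera('wrist'); t,_=camera('top')
a=cv2.resize(p[60:210,220:400,::-1],(480,400)); b=cv2.resize(t[130:290,40:200,::-1],(400,400))
cv2.imwrite('pics/s8.png',np.hstack([a,b])[:, :800])
"
```

```text
[0.557 0.251 0.209] [179.5 -43.    9.5] [  30.5  -24.3  -31.9   41.5  -14.6 -164.3] [ 0.675  0.104 -0.731]
```

View pics/s8.png

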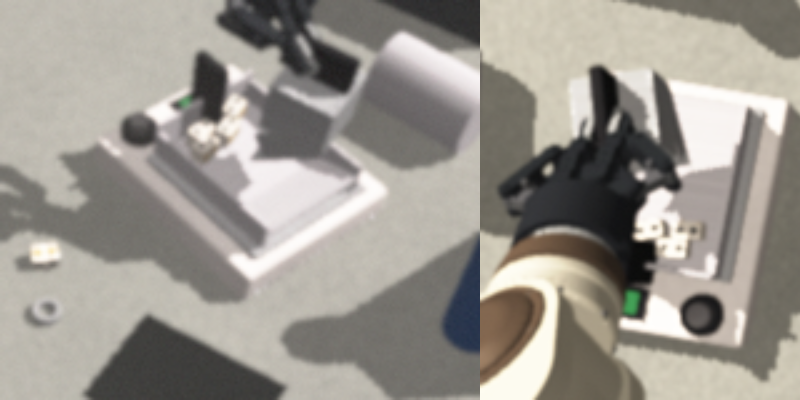

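The pictures show the poured blocks in a pile at the rear of the scoop, at about (205–240, 105–150) in the left half, with the cup tipped beyond them. Next I turn the cup back upright and return it to the mat.

```bash
python3 -c "
from h import *
path([((.557,.24,.25),20,1),((.506,.150,.26),70.2,1),((.5865,.0153,.18),90,1),((.5865,.0153,.10),0,1),((.5865,.0153,.0585),0,1)])
"
```

```text
[0.27, 0.11, -0.31] yaw 0.111 claw 1 rows 4
[-0.05, 0.45, -0.26] yaw 0.195 claw 1 rows 5
[0.21, 0.4, -0.25] yaw 0.195 claw 1 rows 5
[0.73, 0.06, 0.49] yaw 0.25 claw 1 rows 6
[0.56, -0.47, 0.49] yaw 0.25 claw 1 rows 6
[0.55, 0.01, 0.59] yaw 0.0 claw 1 rows 3
[0.28, -0.0, 0.3] yaw 0.0 claw 1 rows 2
end [0.5864 0.0156 0.0588] xaz -170.7 z [ 0.674  0.104 -0.731]
```

Request:
servo_tool(
  rows=[
    {"offset": [0.27,0.11,-0.31],"yaw": 0.03,"claw": 1},
    {"offset": [0.27,0.11,-0.31],"yaw": 0.07,"claw": 1},
    {"offset": [0.27,0.11,-0.31],"yaw": 0.111,"claw": 1},
    {"offset": [0.27,0.11,-0.31],"yaw": 0.111,"claw": 1},
  ],
)

```text
time: 47.6
ee_pos: [0.5573, 0.2403, 0.2501]
tcp_rot: [-162.8, -40.1, -16.9]
wrist_force: [-0.1, 0.5, -1.4]
opening: 0.011
grasp_force: 78.9
```

Request:
servo_tool(
  rows=[
    {"offset": [-0.05,0.2,-0.26],"yaw": 0.05,"claw": 1},
    {"offset": [-0.05,0.45,-0.26],"yaw": 0.1,"claw": 1},
    {"offset": [-0.05,0.45,-0.26],"yaw": 0.15,"claw": 1},
    {"offset": [-0.05,0.45,-0.26],"yaw": 0.195,"claw": 1},
    {"offset": [-0.05,0.45,-0.26],"yaw": 0.195,"claw": 1},
  ],
)

```text
time: 48.22
ee_pos: [0.5318, 0.1951, 0.2556]
tcp_rot: [-142.8, -23.5, -53.5]
wrist_force: [-0.6, 0.2, -0.5]
opening: 0.011
grasp_force: 79.0
```

Request:
servo_tool(
  rows=[
    {"offset": [0.21,0.4,-0.25],"yaw": 0.05,"claw": 1},
    {"offset": [0.21,0.4,-0.25],"yaw": 0.1,"claw": 1},
    {"offset": [0.21,0.4,-0.25],"yaw": 0.15,"claw": 1},
    {"offset": [0.21,0.4,-0.25],"yaw": 0.195,"claw": 1},
    {"offset": [0.21,0.4,-0.25],"yaw": 0.195,"claw": 1},
  ],
)

```text
time: 48.85
ee_pos: [0.5064, 0.1504, 0.26]
tcp_rot: [-137.0, -0.5, -80.7]
wrist_force: [-0.0, -0.5, -2.2]
opening: 0.0113
grasp_force: 79.1
```

Request:
servo_tool(
  rows=[
    {"offset": [0.3,0.03,0.1],"yaw": 0.05,"claw": 1},
    {"offset": [0.6,0.06,0.3],"yaw": 0.1,"claw": 1},
    {"offset": [0.73,0.06,0.49],"yaw": 0.15,"claw": 1},
    {"offset": [0.73,0.06,0.49],"yaw": 0.2,"claw": 1},
    {"offset": [0.73,0.06,0.49],"yaw": 0.25,"claw": 1},
    {"offset": [0.73,0.06,0.49],"yaw": 0.25,"claw": 1},
  ],
)

```text
time: 49.6
ee_pos: [0.5466, 0.0827, 0.2203]
tcp_rot: [-146.2, 28.4, -116.7]
wrist_force: [-0.1, -0.5, -0.1]
opening: 0.0111
grasp_force: 79.2
```

Request:
servo_tool(
  rows=[
    {"offset": [0.2,-0.2,0.1],"yaw": 0.05,"claw": 1},
    {"offset": [0.4,-0.35,0.3],"yaw": 0.1,"claw": 1},
    {"offset": [0.56,-0.47,0.49],"yaw": 0.15,"claw": 1},
    {"offset": [0.56,-0.47,0.49],"yaw": 0.2,"claw": 1},
    {"offset": [0.56,-0.47,0.49],"yaw": 0.25,"claw": 1},
    {"offset": [0.56,-0.47,0.49],"yaw": 0.25,"claw": 1},
    {"offset": [0.56,-0.47,0.49],"yaw": 0.25,"claw": 1},
  ],
)

```text
time: 50.48
ee_pos: [0.5865, 0.0153, 0.1807]
tcp_rot: [-179.3, 43.0, -170.2]
wrist_force: [0.3, -0.1, -1.4]
opening: 0.0107
grasp_force: 79.2
```

```bash
python3 -c "
from h import *
e,r,o=pose();print(e.round(4),o['tcp_rot'].round(1),o['q'].round(1),r.as_matrix()[:,2].round(3))
path([((.5865,.0155,.10),0,1),((.5865,.0155,.0585),0,1)])
"
```

```text
[0.5865 0.0153 0.1807] [-179.3   43.  -170.2] [ -1.7 -29.4 -38.5  38.3   7.1  -8.5] [ 0.675  0.104 -0.731]
[0.55, 0.01, 0.59] yaw 0.0 claw 1 rows 3
[0.28, 0.0, 0.3] yaw 0.0 claw 1 rows 2
end [0.5866 0.0152 0.059 ] xaz -170.2 z [ 0.675  0.104 -0.731]
```

Request:
servo_tool(
  rows=[
    {"offset": [0.3,0,0.3],"yaw": 0,"claw": 1},
    {"offset": [0.55,0.01,0.59],"yaw": 0,"claw": 1},
    {"offset": [0.7,0.01,0.75],"yaw": 0,"claw": 1},
    {"offset": [0.83,0.01,0.89],"yaw": 0,"claw": 1},
    {"offset": [0.83,0.01,0.9],"yaw": 0,"claw": 1},
    {"offset": [0.83,0.01,0.9],"yaw": 0,"claw": 1},
    {"offset": [0.83,0.01,0.9],"yaw": 0,"claw": 0.6},
    {"offset": [0.83,0.01,0.9],"yaw": 0,"claw": 0},
    {"offset": [0.83,0.01,0.9],"yaw": 0,"claw": 0},
    {"offset": [0.83,0.01,0.9],"yaw": 0,"claw": 0},
  ],
)

```text
time: 51.72
ee_pos: [0.5872, 0.0157, 0.0583]
tcp_rot: [-179.6, 43.0, -170.7]
wrist_force: [-0.6, 0.4, 0.7]
opening: 0.0821
grasp_force: 0.0
```

Request:
servo_tool(
  rows=[
    {"offset": [0,0,-0.4],"yaw": 0,"claw": 0},
    {"offset": [0,0,-0.9],"yaw": 0,"claw": 0},
    {"offset": [0,0,-0.9],"yaw": 0,"claw": 0},
  ],
)

```text
time: 52.1
ee_pos: [0.527, 0.006, 0.129]
tcp_rot: [-179.5, 43.5, -170.6]
wrist_force: [0.4, 0.5, 0.9]
opening: 0.0853
grasp_force: 0.0
```

Request:
servo_tool(
  rows=[
    {"offset": [-0.7,0,-0.9],"yaw": 0,"claw": 0},
    {"offset": [-0.7,0,-0.9],"yaw": 0,"claw": 0},
    {"offset": [-0.7,0,-0.9],"yaw": 0,"claw": 0},
  ],
)

```text
time: 52.48
ee_pos: [0.5178, 0.0051, 0.2427]
tcp_rot: [-179.5, 43.4, -170.6]
wrist_force: [0.2, -0.7, -0.2]
opening: 0.0856
grasp_force: 0.0
```

```bash
cat > look.py <<'E'
from h import *
def look(name=None):
    e,r,o=pose();print(e.round(4),o['tcp_rot'].round(1),o['q'].round(1))
    p,d=camera('top'); w=cloud('top',d)+np.array([.001,.0015,0]); v=p.astype(int).max(-1)
    if name: cv2.imwrite(f'pics/{name}.png',cv2.resize(p[125:280,55:385,::-1],None,fx=2.4,fy=2.4,interpolation=cv2.INTER_CUBIC))
    def rc(nm,m):
        if m.sum()<8: print(nm,'none',m.sum());return
        c=cv2.minAreaRect(w[m][:,:2].astype(np.float32)); print(nm,m.sum(),np.round(c[0],4),np.round(c[1],4),round(c[2],1),'z',np.median(w[m][:,2]).round(4))
    D=lambda c,R:np.hypot(w[...,0]-c[0],w[...,1]-c[1])<R
    z=w[...,2]
    rc('cupslab',(abs(z-.075)<.006)&D((.589,.016),.04)&(v<75)); rc('cuprim',(z>.058)&(z<.075)&D((.64,.023),.08)&(v>75)); rc('mat',(abs(z-.003)<.004)&D((.636,.023),.1)&(v<60))
    rc('scoopslab',(abs(z-.132)<.007)&D((.46,.259),.04)&(v<75)); rc('scoopwalls',(z>.067)&(z<.092)&D((.535,.247),.12)&(v>75))
    M=((z>.011)&(z<.03)&(w[...,0]>.3)&(w[...,0]<.58)&(w[...,1]<.14)&(w[...,1]>-.13)&(v>75)).astype(np.uint8)
    n,l,st,_=cv2.connectedComponentsWithStats(M)
    for k in range(1,n):
        if st[k,4]>25: rc('block',l==k)
    return p,w
E
python3 -c "
from look import *
look('t9')"
```

```text
[0.5178 0.0051 0.2427] [-179.5   43.4 -170.6] [ -3.7 -40.8 -38.   50.1   8.5  -9.6]
cupslab 80 [0.5906 0.0162] [0.0345 0.0119] 8.9 z 0.0739
cuprim 258 [0.6573 0.0275] [0.0982 0.0658] 9.6 z 0.0649
mat 1170 [0.6364 0.0235] [0.1469 0.1058] 9.7 z 0.0025
scoopslab 100 [0.4592 0.2591] [0.0111 0.0373] 81.8 z 0.1308
scoopwalls 741 [0.5341 0.2478] [0.13   0.1587] 80.9 z 0.0724
block 93 [ 0.468  -0.1005] [0.0199 0.0258] 36.4 z 0.0158
```

View pics/t9.png

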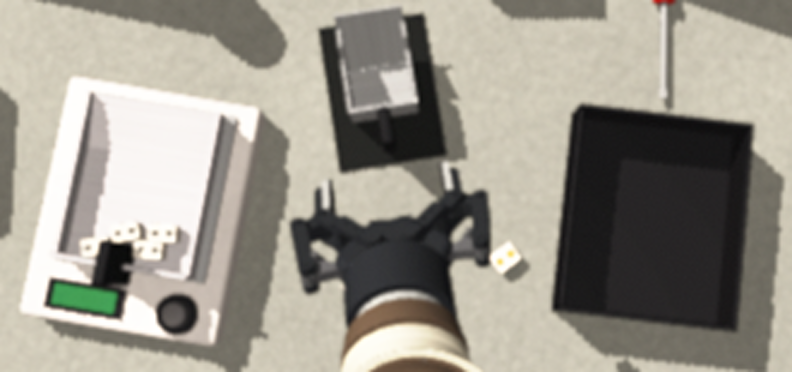

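The picture shows the cup upright and empty in the middle of its mat, and four blocks in the rear of the scoop. One loose block has been knocked aside and now sits at (507,258) in the crop, world (0.468,-0.10). The gripper hides the locknut and the other loose block. Next I un-tilt the tool.

```bash
python3 - <<'E'
from seq import *
plan(.5,.27,43.4,0,N=13,rmin=.19,zmin=.15)
from h import path
path([((.4935,.081,.27),0,0)])
E
```

```text
-0.1 -0.1 [0.429 0.3  ] 38.8
-0.1 -0.1 [0.361 0.356] 33.4
-0.1 -0.1 [0.272 0.429] 29.2
-0.1 0.05 [0.269 0.382] 24.5
-0.1 0.05 [0.261 0.335] 19.8
-0.1 0.05 [0.25  0.289] 15.0
-0.1 0.05 [0.235 0.245] 10.3
-0.1 0.05 [0.217 0.202] 5.6
-0.1 0.05 [0.195 0.161] 0.9
0 0 [0.195 0.161] 0.9
0 0 [0.195 0.161] 0.9
0 0 [0.195 0.161] 0.9
0 0 [0.195 0.161] 0.8
[-0.13, 0.78, -0.31] yaw 0.0 claw 0 rows 3
end [0.4932 0.0805 0.2702] xaz -170.7 z [ 0.676  0.104 -0.729]
```

Request:
servo_tool(
  rows=[
    {"offset": [-0.13,0.78,-0.31],"yaw": 0,"claw": 0},
    {"offset": [-0.13,0.78,-0.31],"yaw": 0,"claw": 0},
    {"offset": [-0.13,0.78,-0.31],"yaw": 0,"claw": 0},
  ],
)

```text
time: 52.9
ee_pos: [0.4923, 0.082, 0.2673]
tcp_rot: [-179.6, 42.9, -170.5]
wrist_force: [-0.1, 0.5, -0.8]
opening: 0.0856
grasp_force: 0.0
```

Request:
servo_tool(
  rows=[
    {"offset": [1,0,-1],"yaw": 0,"claw": 0},
    {"offset": [1,0,-1],"yaw": 0,"claw": 0},
    {"offset": [1,0,-1],"yaw": 0,"claw": 0},
  ],
)

```text
time: 53.28
ee_pos: [0.4286, 0.0716, 0.2966]
tcp_rot: [-179.6, 39.4, -170.8]
wrist_force: [0.2, -0.4, 0.5]
opening: 0.0851
grasp_force: 0.0
```

Request:
servo_tool(
  rows=[
    {"offset": [1,0,-1],"yaw": 0,"claw": 0},
    {"offset": [1,0,-1],"yaw": 0,"claw": 0},
    {"offset": [1,0,-1],"yaw": 0,"claw": 0},
  ],
)

```text
time: 53.65
ee_pos: [0.3779, 0.0687, 0.3485]
tcp_rot: [-179.4, 35.7, -170.8]
wrist_force: [-0.2, -0.1, 0.5]
opening: 0.0851
grasp_force: 0.0
```

Request:
servo_tool(
  rows=[
    {"offset": [1,0,-1],"yaw": 0,"claw": 0},
    {"offset": [1,0,-1],"yaw": 0,"claw": 0},
    {"offset": [1,0,-1],"yaw": 0,"claw": 0},
  ],
)

```text
time: 54.02
ee_pos: [0.3012, 0.0706, 0.414]
tcp_rot: [-178.8, 32.2, -170.9]
wrist_force: [0.6, 0.7, 0.3]
opening: 0.0857
grasp_force: 0.0
```

Request:
servo_tool(
  rows=[
    {"offset": [1,0,0.5],"yaw": 0,"claw": 0},
    {"offset": [1,0,0.5],"yaw": 0,"claw": 0},
    {"offset": [1,0,0.5],"yaw": 0,"claw": 0},
  ],
)

```text
time: 54.4
ee_pos: [0.2942, 0.096, 0.3556]
tcp_rot: [-177.5, 28.4, -170.9]
wrist_force: [0.4, -0.2, -0.1]
opening: 0.0853
grasp_force: 0.0
```

Request:
servo_tool(
  rows=[
    {"offset": [1,0,0.5],"yaw": 0,"claw": 0},
    {"offset": [1,0,0.5],"yaw": 0,"claw": 0},
    {"offset": [1,0,0.5],"yaw": 0,"claw": 0},
  ],
)

```text
time: 54.78
ee_pos: [0.2644, 0.1308, 0.2923]
tcp_rot: [-175.3, 25.5, -171.1]
wrist_force: [-0.3, -0.4, 0.5]
opening: 0.0854
grasp_force: 0.0
```

```bash
python3 -c "
from look import *
p,w=look()
# locknut and any block with smaller threshold
"
```

```text
[0.2644 0.1308 0.2923] [-175.3   25.5 -171.1] [ 42.  -48.5 -26.6  92.6 -17.6  31.1]
cupslab 79 [0.5907 0.0162] [0.0337 0.0118] 8.8 z 0.0744
cuprim 266 [0.6569 0.0274] [0.0997 0.0658] 9.4 z 0.0647
mat 1175 [0.6363 0.0234] [0.1467 0.1064] 9.5 z 0.0026
scoopslab 100 [0.459  0.2587] [0.0116 0.0379] 78.5 z 0.1313
scoopwalls 722 [0.5338 0.2478] [0.1298 0.1585] 80.7 z 0.0725
block 92 [ 0.4681 -0.1005] [0.0198 0.0261] 36.4 z 0.016
block 93 [0.4384 0.0459] [0.0257 0.0198] 52.2 z 0.0157
```

```bash
python3 -c "
from h import *
path([((.31,.045,.34),0,0)])
"
```

```text
[-0.5, -0.94, -0.22] yaw 0.0 claw 0 rows 3
end [0.3103 0.0451 0.3402] xaz -171.1 z [ 0.436 -0.015 -0.9  ]
```

```bash
python3 -c "
from h import *
path([((.33,-.011,.34),0,0),((.23,-.008,.32),0,0)])
"
```

```text
[-0.3, -0.76, -0.06] yaw 0.0 claw 0 rows 3
[-0.3, -0.76, -0.06] yaw 0.0 claw 0 rows 3
[0.98, 0.16, -0.26] yaw 0.0 claw 0 rows 3
end [ 0.2298 -0.0085  0.3199] xaz -171.1 z [ 0.436 -0.015 -0.9  ]
```

Request:
servo_tool(
  rows=[
    {"offset": [-0.3,-0.76,-0.06],"yaw": 0,"claw": 0},
    {"offset": [-0.3,-0.76,-0.06],"yaw": 0,"claw": 0},
    {"offset": [-0.3,-0.76,-0.06],"yaw": 0,"claw": 0},
  ],
)

```text
time: 55.2
ee_pos: [0.3035, 0.0583, 0.3217]
tcp_rot: [-175.3, 25.4, -171.7]
wrist_force: [0.7, -0.3, 0.3]
opening: 0.0856
grasp_force: 0.0
```

Request:
servo_tool(
  rows=[
    {"offset": [-0.3,-0.76,-0.06],"yaw": 0,"claw": 0},
    {"offset": [-0.3,-0.76,-0.06],"yaw": 0,"claw": 0},
    {"offset": [-0.3,-0.76,-0.06],"yaw": 0,"claw": 0},
  ],
)

```text
time: 55.58
ee_pos: [0.3361, -0.0117, 0.3446]
tcp_rot: [-175.3, 25.2, -171.5]
wrist_force: [-0.3, 0.1, 0.4]
opening: 0.0854
grasp_force: 0.0
```

Request:
servo_tool(
  rows=[
    {"offset": [1,0.15,0],"yaw": 0,"claw": 0},
    {"offset": [1,0.15,0],"yaw": 0,"claw": 0},
    {"offset": [1,0.15,0],"yaw": 0,"claw": 0},
  ],
)

```text
time: 55.95
ee_pos: [0.2881, -0.0093, 0.3266]
tcp_rot: [-176.0, 22.1, -171.4]
wrist_force: [0.1, -0.5, -0.0]
opening: 0.0855
grasp_force: 0.0
```

```bash
python3 -c "
from h import *
e,r,o=pose();print(e.round(4),o['q'].round(1),r.as_matrix()[:,2].round(3))
for q in [(-.1,0,-.02),(-.1,0,0),(-.1,0,.03)]: print(r.inv().apply(q).round(3)*10)
"
```

```text
[ 0.2881 -0.0093  0.3266] [ -1.7 -48.5 -21.9  94.2  -0.1  -9.6] [ 0.381 -0.014 -0.924]
[ 0.99  0.14 -0.2 ]
[ 0.92  0.12 -0.38]
[ 0.8   0.1  -0.66]
```

Request:
servo_tool(
  rows=[
    {"offset": [1,0.15,0.3],"yaw": 0,"claw": 0},
    {"offset": [1,0.15,0.3],"yaw": 0,"claw": 0},
    {"offset": [1,0.15,0.3],"yaw": 0,"claw": 0},
  ],
)

```text
time: 56.32
ee_pos: [0.2731, -0.0132, 0.2956]
tcp_rot: [-176.8, 18.1, -171.8]
wrist_force: [-0.3, -0.6, 0.3]
opening: 0.0851
grasp_force: 0.0
```

Request:
servo_tool(
  rows=[
    {"offset": [1,0.15,0.3],"yaw": 0,"claw": 0},
    {"offset": [1,0.15,0.3],"yaw": 0,"claw": 0},
    {"offset": [1,0.15,0.3],"yaw": 0,"claw": 0},
  ],
)

```text
time: 56.7
ee_pos: [0.2555, -0.0202, 0.2692]
tcp_rot: [-177.8, 14.4, -172.0]
wrist_force: [0.1, 0.7, 0.5]
opening: 0.0851
grasp_force: 0.0
```

```bash
python3 -c "
from h import *
e,r,o=pose();print(e.round(4),o['q'].round(1),r.as_matrix()[:,2].round(3))
path([((.32,-.02,.29),0,0)])
for q in [(-.1,0.006,-.02),(-.1,0.006,0)]: print(r.inv().apply(q).round(3)*10)
"
```

```text
[ 0.2555 -0.0202  0.2692] [ -5.8 -48.5 -26.8  97.2   1.2 -13.4] [ 0.251 -0.004 -0.968]
[-0.67, -0.09, -0.04] yaw 0.0 claw 0 rows 3
end [ 0.3199 -0.0201  0.2901] xaz -172.0 z [ 0.251 -0.004 -0.968]
[ 1.    0.2  -0.06]
[ 0.95  0.19 -0.25]
```

Request:
servo_tool(
  rows=[
    {"offset": [1,0.35,0.5],"yaw": 0,"claw": 0},
    {"offset": [1,0.35,0.5],"yaw": 0,"claw": 0},
    {"offset": [1,0.35,0.5],"yaw": 0,"claw": 0},
  ],
)

```text
time: 57.08
ee_pos: [0.2458, 0.0002, 0.2273]
tcp_rot: [-178.3, 10.6, -172.1]
wrist_force: [0.6, 0.2, 0.6]
opening: 0.0854
grasp_force: 0.0
```

Request:
servo_tool(
  rows=[
    {"offset": [1,0.2,0.5],"yaw": 0,"claw": 0},
    {"offset": [1,0.2,0.5],"yaw": 0,"claw": 0},
    {"offset": [1,0.2,0.5],"yaw": 0,"claw": 0},
  ],
)

```text
time: 57.45
ee_pos: [0.2319, 0.0119, 0.1841]
tcp_rot: [-178.5, 6.8, -172.1]
wrist_force: [-0.4, 0.4, -0.3]
opening: 0.0852
grasp_force: 0.0
```

```bash
python3 -c "
from h import *
e,r,o=pose();print(e.round(4),o['q'].round(1),r.as_matrix()[:,2].round(3))
for q in [(-.1,0.006,-.02),(-.1,0.006,0)]: print(r.inv().apply(q).round(3)*10)
"
```

```text
[0.2319 0.0119 0.1841] [  4.1 -48.5 -35.7  95.9  -1.   -3.7] [ 0.121 -0.009 -0.993]
[1.   0.2  0.08]
[ 0.98  0.19 -0.12]
```

Request:
servo_tool(
  rows=[
    {"offset": [0.8,0.05,0],"yaw": 0,"claw": 0},
    {"offset": [0.8,0.05,0],"yaw": 0,"claw": 0},
  ],
)

```text
time: 57.7
ee_pos: [0.2045, 0.0105, 0.1923]
tcp_rot: [-178.7, 3.4, -172.2]
wrist_force: [0.3, -0.4, 0.2]
opening: 0.0853
grasp_force: 0.0
```

Request:
servo_tool(
  rows=[
    {"offset": [0.7,0.1,0],"yaw": 0,"claw": 0},
    {"offset": [0.7,0.1,0],"yaw": 0,"claw": 0},
  ],
)

```text
time: 57.95
ee_pos: [0.1788, 0.0179, 0.2037]
tcp_rot: [-178.7, 0.5, -172.3]
wrist_force: [-0.5, 0.3, 0.2]
opening: 0.0858
grasp_force: 0.0
```

```bash
python3 -c "
from h import *
e,r,o=pose();print(e.round(4),o['q'].round(1),r.as_matrix()[:,2].round(3),o['tcp_rot'])
"
```

```text
[0.1788 0.0179 0.2037] [ 7.600e+00 -4.850e+01 -3.310e+01  1.049e+02 -1.300e+00 -1.000e-01] [ 0.012 -0.021 -1.   ] [-178.70592304    0.52964777 -172.27789094]
```

```bash
python3 -c "
import workcell; print([n for n in dir(workcell) if n[0]!='_'])
print(getattr(workcell,'tip_extent',None))
from h import *
o=get_obs(); print(o.keys())
path([((.4384,.0459,.12),-44.5,0),((.4384,.0459,.03),0,0)])
"
```

```text
['PlanningError', 'camera', 'camera_info', 'get_obs', 'job_done', 'tip_extent']
0.022
dict_keys(['time', 'q', 'qd', 'joint_efforts', 'ee_pos', 'tcp_rot', 'wrist_force', 'torque', 'grasp_force', 'opening'])
[-0.87, -0.02, 0.29] yaw -0.082 claw 0 rows 3
[-0.83, -0.24, 0.29] yaw -0.083 claw 0 rows 3
[-0.75, -0.44, 0.28] yaw -0.082 claw 0 rows 3
[-0.01, 0.02, 0.9] yaw 0.0 claw 0 rows 3
end [0.4386 0.0461 0.0302] xaz -127.8 z [ 0.012 -0.021 -1.   ]
```

```bash
python3 -c "
from h import *
path([((.4384,.0459,.12),45.5,0),((.4384,.0459,.026),0,0)])
"
```

```text
[-0.87, -0.02, 0.29] yaw 0.084 claw 0 rows 3
[-0.84, 0.21, 0.29] yaw 0.084 claw 0 rows 3
[-0.76, 0.42, 0.28] yaw 0.085 claw 0 rows 3
[0.03, 0.01, 0.94] yaw 0.0 claw 0 rows 3
end [0.438  0.0462 0.0262] xaz 142.2 z [ 0.012 -0.021 -1.   ]
```

Request:
servo_tool(
  rows=[
    {"offset": [-0.87,-0.02,0.29],"yaw": 0.084,"claw": 0.4},
    {"offset": [-0.87,-0.02,0.29],"yaw": 0.084,"claw": 0.4},
    {"offset": [-0.87,-0.02,0.29],"yaw": 0.084,"claw": 0.4},
  ],
)

```text
time: 58.32
ee_pos: [0.2663, 0.0267, 0.1735]
tcp_rot: [-178.8, 0.7, 172.5]
wrist_force: [-0.4, 0.0, 0.3]
opening: 0.0513
grasp_force: 0.0
```

Request:
servo_tool(
  rows=[
    {"offset": [-0.84,0.21,0.29],"yaw": 0.084,"claw": 0.4},
    {"offset": [-0.84,0.21,0.29],"yaw": 0.084,"claw": 0.4},
    {"offset": [-0.84,0.21,0.29],"yaw": 0.084,"claw": 0.4},
  ],
)

```text
time: 58.7
ee_pos: [0.3519, 0.036, 0.1457]
tcp_rot: [-179.1, 1.0, 157.5]
wrist_force: [-0.9, 0.1, 0.2]
opening: 0.0513
grasp_force: 0.0
```

Request:
servo_tool(
  rows=[
    {"offset": [-0.76,0.42,0.28],"yaw": 0.085,"claw": 0.4},
    {"offset": [-0.76,0.42,0.28],"yaw": 0.085,"claw": 0.4},
    {"offset": [-0.76,0.42,0.28],"yaw": 0.085,"claw": 0.4},
    {"offset": [-0.76,0.42,0.28],"yaw": 0.085,"claw": 0.4},
  ],
)

```text
time: 59.2
ee_pos: [0.4372, 0.0449, 0.1198]
tcp_rot: [-179.4, 1.2, 142.3]
wrist_force: [-0.4, -0.2, -0.4]
opening: 0.0512
grasp_force: 0.0
```

```bash
python3 -c "
from h import *
e,r,o=pose();print(e.round(4),o['opening'],o['tcp_rot'])
p,d=camera('wrist'); hsv=cv2.cvtColor(p,cv2.COLOR_RGB2HSV)
c=wproj([(.4384,.0459,.016)],e,r)[0]; print('pred',c.round(1))
# white block mask near the prediction
m=((p.min(-1)>150)|((hsv[...,1]>120)&(hsv[...,0]<30)&(hsv[...,2]>120))).astype(np.uint8)
n,l,st,ce=cv2.connectedComponentsWithStats(cv2.morphologyEx(m,cv2.MORPH_CLOSE,np.ones((7,7))))
for k in range(1,n):
    if st[k,4]>150 and np.hypot(*(ce[k]-c))<60: print(st[k],ce[k].round(1),wray(*ce[k],e,r,.016).round(4))
cv2.imwrite('pics/w10.png',p[:,:,::-1])
path([((.4384,.0459,.026),0,.4)])
"
```

```text
[0.4372 0.0449 0.1198] 0.05124319997259009 [-179.39914849    1.22564583  142.26558743]
pred [258.5 198.4]
[244 186  32  23 734] [259.5 197. ] [0.4379 0.0473 0.016 ]
[0.02, 0.02, 0.94] yaw 0.0 claw 0.4 rows 3
end [0.4379 0.0458 0.0259] xaz 142.2 z [ 0.011 -0.021 -1.   ]
```

View pics/w10.png

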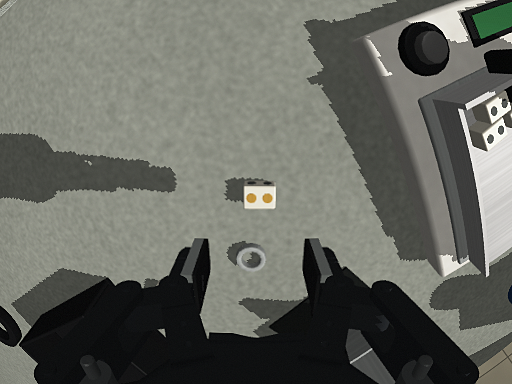

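The wrist view shows the block at (259,197), aligned with the jaws. The locknut at (251,258) is clear of the fingers, so I pick the block.

Request:
servo_tool(
  rows=[
    {"offset": [0.02,0.02,0.5],"yaw": 0,"claw": 0.4},
    {"offset": [0.02,0.02,0.85],"yaw": 0,"claw": 0.4},
    {"offset": [0.02,0.02,0.93],"yaw": 0,"claw": 0.4},
    {"offset": [0.02,0.02,0.93],"yaw": 0,"claw": 0.4},
    {"offset": [0.02,0.02,0.93],"yaw": 0,"claw": 1},
    {"offset": [0.02,0.02,0.93],"yaw": 0,"claw": 1},
    {"offset": [0.02,0.02,0.93],"yaw": 0,"claw": 1},
    {"offset": [0.02,0.02,0.93],"yaw": 0,"claw": 1},
    {"offset": [0.02,0.02,0.93],"yaw": 0,"claw": 1},
  ],
  squeeze=40,
)

```text
time: 60.38
ee_pos: [0.4396, 0.046, 0.0278]
tcp_rot: [-179.5, 1.3, 142.1]
wrist_force: [-1.8, -0.4, 7.1]
opening: 0.0249
grasp_force: 39.5
```

Request:
servo_tool(
  rows=[
    {"offset": [0,0,-0.5],"yaw": 0,"claw": 1},
    {"offset": [0,0,-1],"yaw": 0,"claw": 1},
    {"offset": [0,0,-1],"yaw": 0,"claw": 1},
  ],
)

```text
time: 60.75
ee_pos: [0.4398, 0.0484, 0.1308]
tcp_rot: [-179.7, 1.5, 142.1]
wrist_force: [0.8, 0.1, -0.1]
opening: 0.0247
grasp_force: 39.8
```

```bash
python3 -c "
from h import *
e,r,o=pose();print(e.round(4),o['opening'],o['grasp_force'],o['tcp_rot'],o['q'].round(1))
# scoop: origin (.534,.248), x_s axis az 170.5 ; drop point x_s=-5,y_s=+30 and -30
ax=np.radians(170.5);X=np.array([np.cos(ax),np.sin(ax)]);Y=np.array([-X[1],X[0]])
for xs,ys in [(-10,-25),(-10,25)]:
    print(np.array([.534,.248])+X*xs/1e3+Y*ys/1e3)
q=np.array([.534,.248])+X*-.01+Y*.025
path([((q[0],q[1],.15),0,1),((q[0],q[1],.08),0,1)])
"
```

```text
[0.4398 0.0484 0.1308] 0.024684452339825386 39.7664076089859 [-179.70533533    1.52902505  142.14361474] [  7.  -11.4 -19.1  81.4  -1.3  44.9]
[0.54798905 0.27100666]
[0.53973667 0.22169238]
[0.09, 0.66, -0.07] yaw 0.0 claw 1 rows 3
[0.09, 0.66, -0.07] yaw 0.0 claw 1 rows 3
[0.09, 0.66, -0.07] yaw 0.0 claw 1 rows 3
[0.02, 0.0, 0.7] yaw 0.0 claw 1 rows 3
end [0.5393 0.2215 0.08  ] xaz 142.1 z [ 0.018 -0.02  -1.   ]
```

Request:
servo_tool(
  rows=[
    {"offset": [0.09,0.66,-0.2],"yaw": 0,"claw": 1},
    {"offset": [0.09,0.66,-0.2],"yaw": 0,"claw": 1},
    {"offset": [0.09,0.66,-0.2],"yaw": 0,"claw": 1},
  ],
)

```text
time: 61.12
ee_pos: [0.4706, 0.1063, 0.1446]
tcp_rot: [-179.3, 1.2, 142.2]
wrist_force: [0.4, 0.8, -0.7]
opening: 0.0245
grasp_force: 39.8
```

Request:
servo_tool(
  rows=[
    {"offset": [0.09,0.66,0],"yaw": 0,"claw": 1},
    {"offset": [0.18,1,0],"yaw": 0,"claw": 1},
    {"offset": [0.18,1,0],"yaw": 0,"claw": 1},
  ],
)

```text
time: 61.5
ee_pos: [0.5179, 0.1968, 0.1425]
tcp_rot: [-179.3, 1.2, 142.2]
wrist_force: [-0.1, -1.1, -0.1]
opening: 0.025
grasp_force: 39.9
```

Request:
servo_tool(
  rows=[
    {"offset": [0,0.32,0],"yaw": 0,"claw": 1},
    {"offset": [0,0.32,0],"yaw": 0,"claw": 1},
    {"offset": [0,0.32,0.4],"yaw": 0,"claw": 1},
    {"offset": [0,0.32,0.65],"yaw": 0,"claw": 1},
    {"offset": [0,0.32,0.69],"yaw": 0,"claw": 1},
    {"offset": [0,0.32,0.69],"yaw": 0,"claw": 1},
    {"offset": [0,0.32,0.69],"yaw": 0,"claw": 0.6},
    {"offset": [0,0.32,0.69],"yaw": 0,"claw": 0.6},
    {"offset": [0,0.32,0.69],"yaw": 0,"claw": 0.6},
    {"offset": [0,0.32,0.3],"yaw": 0,"claw": 0.6},
    {"offset": [0,0.32,-0.1],"yaw": 0,"claw": 0.6},
    {"offset": [0,0.32,-0.1],"yaw": 0,"claw": 0.6},
  ],
)

```text
time: 63.0
ee_pos: [0.5388, 0.2222, 0.1568]
tcp_rot: [-179.7, 1.4, 142.2]
wrist_force: [-0.0, 0.4, -0.2]
opening: 0.0344
grasp_force: 0.0
```

```bash
python3 -c "
from look import *
p,w=look()
e,r,o=pose()
# next: block1, tool y along az 36.4 => tool x az 126.4
path([((.468,-.1005,.12),142.1-126.4,.4),((.468,-.1005,.027),0,.4)])
"
```

```text
[0.5388 0.2222 0.1568] [-179.7    1.4  142.2] [23.   8.2  3.  84.4 -1.4 60.9]
cupslab 78 [0.5909 0.0165] [0.0341 0.0116] 10.1 z 0.0739
cuprim 265 [0.657  0.0274] [0.0989 0.0659] 9.4 z 0.0652
mat 1202 [0.6364 0.0234] [0.1473 0.107 ] 9.4 z 0.0026
scoopslab 103 [0.4591 0.2583] [0.0111 0.0376] 79.1 z 0.1313
scoopwalls 513 [0.534  0.2469] [0.1277 0.1589] 80.9 z 0.0709
block 94 [ 0.4679 -0.1005] [0.0198 0.0258] 36.9 z 0.0159
[-0.35, -0.74, 0.1] yaw 0.022 claw 0.4 rows 3
[-0.41, -0.72, 0.1] yaw 0.022 claw 0.4 rows 3
[-0.45, -0.69, 0.1] yaw 0.022 claw 0.4 rows 3
[-0.5, -0.65, 0.1] yaw 0.021 claw 0.4 rows 3
[0.02, 0.0, 0.93] yaw 0.0 claw 0.4 rows 3
end [ 0.468  -0.1006  0.0273] xaz 126.5 z [ 0.013 -0.02  -1.   ]
```

Request:
servo_tool(
  rows=[
    {"offset": [-0.35,-0.74,0],"yaw": 0.022,"claw": 0.4},
    {"offset": [-0.35,-0.74,0],"yaw": 0.022,"claw": 0.4},
    {"offset": [-0.35,-0.74,0],"yaw": 0.022,"claw": 0.4},
  ],
)

```text
time: 63.42
ee_pos: [0.5194, 0.1407, 0.1541]
tcp_rot: [-179.4, 1.2, 138.1]
wrist_force: [-0.1, 0.3, 0.1]
opening: 0.0513
grasp_force: 0.0
```

Request:
servo_tool(
  rows=[
    {"offset": [-0.41,-0.72,0.1],"yaw": 0.022,"claw": 0.4},
    {"offset": [-0.41,-0.72,0.1],"yaw": 0.022,"claw": 0.4},
    {"offset": [-0.41,-0.72,0.1],"yaw": 0.022,"claw": 0.4},
  ],
)

```text
time: 63.8
ee_pos: [0.5023, 0.0602, 0.1458]
tcp_rot: [-179.5, 1.3, 134.2]
wrist_force: [0.4, 1.0, 0.2]
opening: 0.0513
grasp_force: 0.0
```

Request:
servo_tool(
  rows=[
    {"offset": [-0.45,-0.69,0.1],"yaw": 0.022,"claw": 0.4},
    {"offset": [-0.45,-0.69,0.1],"yaw": 0.022,"claw": 0.4},
    {"offset": [-0.45,-0.69,0.1],"yaw": 0.022,"claw": 0.4},
  ],
)

```text
time: 64.18
ee_pos: [0.4847, -0.0199, 0.1376]
tcp_rot: [-179.7, 1.3, 130.2]
wrist_force: [0.8, 0.1, 1.0]
opening: 0.0509
grasp_force: 0.0
```

Request:
servo_tool(
  rows=[
    {"offset": [-0.5,-0.65,0.1],"yaw": 0.021,"claw": 0.4},
    {"offset": [-0.5,-0.65,0.1],"yaw": 0.021,"claw": 0.4},
    {"offset": [-0.5,-0.65,0.1],"yaw": 0.021,"claw": 0.4},
  ],
)

```text
time: 64.55
ee_pos: [0.4677, -0.1, 0.1293]
tcp_rot: [-179.8, 1.3, 126.5]
wrist_force: [0.1, 0.0, 0.3]
opening: 0.0511
grasp_force: 0.0
```

```bash
python3 -c "
from h import *
e,r,o=pose();print(e.round(4),o['opening'],o['tcp_rot'])
p,d=camera('wrist'); hsv=cv2.cvtColor(p,cv2.COLOR_RGB2HSV)
c=wproj([(.468,-.1005,.016)],e,r)[0]; print('pred',c.round(1))
m=((p.min(-1)>150)|((hsv[...,1]>120)&(hsv[...,0]<30)&(hsv[...,2]>120))).astype(np.uint8)
n,l,st,ce=cv2.connectedComponentsWithStats(cv2.morphologyEx(m,cv2.MORPH_CLOSE,np.ones((7,7))))
for k in range(1,n):
    if st[k,4]>150 and np.hypot(*(ce[k]-c))<60:
        print(st[k],ce[k].round(1),wray(*ce[k],e,r,.016).round(4),cv2.minAreaRect(np.argwhere(l==k)[:,::-1].astype(np.float32)))
path([((.468,-.1,.028),0,.4)])
"
```

```text
[ 0.4677 -0.1     0.1293] 0.05108695097926887 [-179.75436881    1.31069694  126.45651906]
pred [256.3 194.3]
[0.01, 0.0, 0.51] yaw 0.0 claw 0.4 rows 2
[0.01, 0.0, 0.5] yaw 0.0 claw 0.4 rows 2
end [ 0.4677 -0.1     0.0284] xaz 126.5 z [ 0.01  -0.021 -1.   ]
```

Request:
servo_tool(
  rows=[
    {"offset": [0.01,0,0.5],"yaw": 0,"claw": 0.4},
    {"offset": [0.01,0,0.9],"yaw": 0,"claw": 0.4},
    {"offset": [0.01,0,1],"yaw": 0,"claw": 0.4},
    {"offset": [0.01,0,1],"yaw": 0,"claw": 0.4},
    {"offset": [0.01,0,1],"yaw": 0,"claw": 1},
    {"offset": [0.01,0,1],"yaw": 0,"claw": 1},
    {"offset": [0.01,0,1],"yaw": 0,"claw": 1},
    {"offset": [0.01,0,1],"yaw": 0,"claw": 1},
    {"offset": [0.01,0,1],"yaw": 0,"claw": 1},
  ],
)

```text
time: 65.72
ee_pos: [0.4687, -0.1019, 0.0312]
tcp_rot: [-179.9, 1.4, 126.5]
wrist_force: [0.2, 2.0, 5.1]
opening: 0.0186
grasp_force: 39.3
```

Request:
servo_tool(
  rows=[
    {"offset": [0,0,-0.5],"yaw": 0,"claw": 1},
    {"offset": [0,0,-1],"yaw": 0,"claw": 1},
    {"offset": [0,0,-1],"yaw": 0,"claw": 1},
  ],
)

```text
time: 66.1
ee_pos: [0.4688, -0.1001, 0.1345]
tcp_rot: [179.9, 1.7, 126.5]
wrist_force: [-0.0, -0.4, -1.2]
opening: 0.0182
grasp_force: 39.4
```

```bash
python3 -c "
from h import *
e,r,o=pose();print(e.round(4),o['opening'],o['grasp_force'],o['q'].round(1))
path([((.548,.268,.15),-15,1),((.548,.268,.08),0,1)])
"
```

```text
[ 0.4688 -0.1001  0.1345] 0.01820350240016544 39.42160964012146 [-11.5  -6.6 -14.6  80.8  -1.1  42.1]
[0.83, 0.94, -0.08] yaw -0.028 claw 1 rows 4
[0.74, 1.01, -0.07] yaw -0.028 claw 1 rows 4
[0.65, 1.07, -0.08] yaw -0.027 claw 1 rows 4
[0.02, 0.01, 0.7] yaw 0.0 claw 1 rows 3
end [0.5481 0.2681 0.0804] xaz 141.4 z [ 0.018 -0.023 -1.   ]
```

Request:
servo_tool(
  rows=[
    {"offset": [0.62,0.7,-0.15],"yaw": 0,"claw": 1},
    {"offset": [0.62,0.7,-0.15],"yaw": 0,"claw": 1},
    {"offset": [0.62,0.7,-0.15],"yaw": 0,"claw": 1},
  ],
)

```text
time: 66.47
ee_pos: [0.4862, -0.0062, 0.1427]
tcp_rot: [-179.8, 1.3, 126.6]
wrist_force: [-0.9, 0.0, 0.2]
opening: 0.0187
grasp_force: 39.5
```

Request:
servo_tool(
  rows=[
    {"offset": [0.62,0.7,0],"yaw": 0,"claw": 1},
    {"offset": [0.62,0.7,0],"yaw": 0,"claw": 1},
    {"offset": [0.62,0.7,0],"yaw": 0,"claw": 1},
  ],
)

```text
time: 66.85
ee_pos: [0.5053, 0.0845, 0.1402]
tcp_rot: [-179.7, 1.3, 126.6]
wrist_force: [0.3, 0.8, 0.5]
opening: 0.0186
grasp_force: 39.5
```

Request:
servo_tool(
  rows=[
    {"offset": [0.62,0.7,0],"yaw": 0,"claw": 1},
    {"offset": [0.62,0.7,0],"yaw": 0,"claw": 1},
    {"offset": [0.62,0.7,0],"yaw": 0,"claw": 1},
  ],
)

```text
time: 67.22
ee_pos: [0.5248, 0.1753, 0.1385]
tcp_rot: [-179.7, 1.3, 126.6]
wrist_force: [-0.7, -0.6, -0.6]
opening: 0.0185
grasp_force: 39.5
```

Request:
servo_tool(
  rows=[
    {"offset": [0.62,0.7,0],"yaw": 0,"claw": 1},
    {"offset": [0.62,0.7,0],"yaw": 0,"claw": 1},
    {"offset": [0.62,0.7,0.1],"yaw": 0,"claw": 1},
    {"offset": [0.62,0.7,0.1],"yaw": 0,"claw": 1},
  ],
)

```text
time: 67.72
ee_pos: [0.5438, 0.2643, 0.1262]
tcp_rot: [-179.6, 1.3, 126.4]
wrist_force: [-1.0, 0.0, -0.4]
opening: 0.0184
grasp_force: 39.5
```

```bash
python3 -c "
from h import *
e,r,o=pose();print(e.round(4),o['opening'],o['grasp_force'],o['q'].round(1))
path([((.548,.268,.083),0,1)])
"
```

```text
[0.5438 0.2643 0.1262] 0.018381077683815476 39.54709589481354 [26.5 12.   3.8 82.  -1.4 80.1]
[0.02, 0.06, 0.43] yaw 0.0 claw 1 rows 2
end [0.5478 0.2685 0.0831] xaz 126.4 z [ 0.008 -0.023 -1.   ]
```

Request:
servo_tool(
  rows=[
    {"offset": [0.02,0.06,0.2],"yaw": 0,"claw": 1},
    {"offset": [0.02,0.06,0.42],"yaw": 0,"claw": 1},
    {"offset": [0.02,0.06,0.42],"yaw": 0,"claw": 1},
    {"offset": [0.02,0.06,0.42],"yaw": 0,"claw": 1},
    {"offset": [0.02,0.06,0.42],"yaw": 0,"claw": 0.65},
    {"offset": [0.02,0.06,0.42],"yaw": 0,"claw": 0.6},
    {"offset": [0.02,0.06,0.42],"yaw": 0,"claw": 0.6},
    {"offset": [0.02,0.06,0.1],"yaw": 0,"claw": 0.6},
    {"offset": [0.02,0.06,-0.4],"yaw": 0,"claw": 0.6},
    {"offset": [0.02,0.06,-0.4],"yaw": 0,"claw": 0.6},
  ],
)

```text
time: 68.97
ee_pos: [0.549, 0.2732, 0.172]
tcp_rot: [179.9, 1.4, 126.5]
wrist_force: [-0.0, 0.5, 0.0]
opening: 0.0339
grasp_force: 0.0
```

Request:
servo_tool(
  rows=[
    {"offset": [-0.3,-1,-0.6],"yaw": 0,"claw": 1},
    {"offset": [-0.3,-1,-0.6],"yaw": 0,"claw": 1},
    {"offset": [-0.3,-1,-0.6],"yaw": 0,"claw": 1},
  ],
)

```text
time: 69.35
ee_pos: [0.4837, 0.1885, 0.2313]
tcp_rot: [-180.0, 1.4, 126.4]
wrist_force: [0.5, 0.2, -0.3]
opening: -0.0003
grasp_force: 0.0
```

Request:
servo_tool(
  rows=[
    {"offset": [-0.6,-1,0],"yaw": 0,"claw": 1},
    {"offset": [-0.6,-1,0],"yaw": 0,"claw": 1},
    {"offset": [-0.6,-1,0],"yaw": 0,"claw": 1},
  ],
)

```text
time: 69.72
ee_pos: [0.4389, 0.0805, 0.2299]
tcp_rot: [-179.7, 1.3, 126.3]
wrist_force: [1.3, 1.0, 0.3]
opening: -0.0001
grasp_force: 0.0
```

```bash
python3 -c "
from look import *
p,w=look('t11')
v=p.astype(int).max(-1); z=w[...,2]
m=(np.hypot(w[...,0]-.412,w[...,1]-.207)<.03)&(z>.038)
q=w[m]; print('housing/key z',np.percentile(q[:,2],[5,50,95]).round(4))
m2=m&(z>.045)&(v<110); print('key all',m2.sum(),np.round(cv2.minEnclosingCircle(w[m2][:,:2].astype(np.float32)),4) if 0 else cv2.minAreaRect(w[m2][:,:2].astype(np.float32)))
m3=m&(z>.0495); print('top',m3.sum(),w[m3].mean(0).round(4), cv2.minEnclosingCircle(w[m3][:,:2].astype(np.float32)))
s,d=camera('scene'); ws=cloud('scene',d); m=(np.hypot(ws[...,0]-.412,ws[...,1]-.207)<.03)&(ws[...,2]>.047); print('scene key',m.sum(),ws[m].mean(0).round(4))
"
```

```text
[0.4389 0.0805 0.2299] [-179.7    1.3  126.3] [11.2 -9.9 -6.9 92.7 -1.3 64.9]
cupslab 78 [0.5906 0.0162] [0.0343 0.0119] 8.5 z 0.0742
cuprim 260 [0.6567 0.0274] [0.0996 0.0658] 9.6 z 0.0643
mat 1191 [0.6366 0.0235] [0.1478 0.1068] 9.5 z 0.0026
scoopslab none 0
scoopwalls 167 [0.5681 0.2421] [0.1287 0.0912] 81.4 z 0.0735Traceback (most recent call last):
  File "<string>", line 6, in <module>
    q=w[m]; print('housing/key z',np.percentile(q[:,2],[5,50,95]).round(4))
                                  ~~~~~~~~~~~~~^^^^^^^^^^^^^^^^^^
    return _quantile_unchecked(
        a, q, axis, out, overwrite_input, method, keepdims, weights)
    return _ureduce(a,
                    func=_quantile_ureduce_func,
    ...<5 lines>...
                    overwrite_input=overwrite_input,
                    method=method)
    r = func(a, **kwargs)
    result = _quantile(arr,
                       quantiles=q,
    ...<2 lines>...
                       out=out,
                       weights=wgt)
    slices_having_nans = np.isnan(arr[-1, ...])
                                  ~~~^^^^^^^^^
IndexError: index -1 is out of bounds for axis 0 with size 0
```

View pics/t11.png

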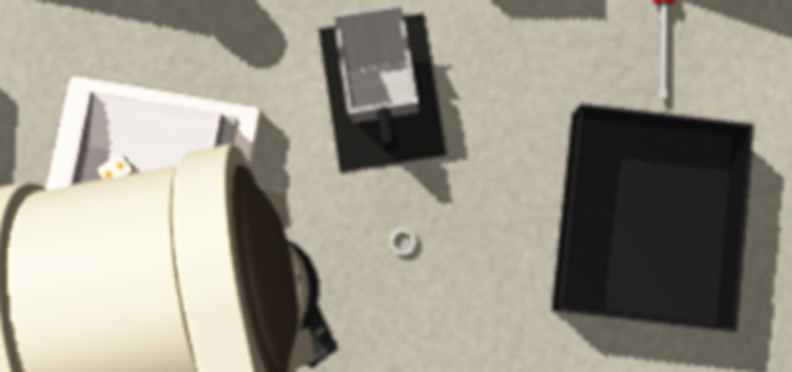

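The top crop shows the bench clear of loose blocks and the locknut untouched at (403,242). The arm hides most of the scale, so I locate the key in the first images.

```bash
python3 - <<'E'
from h import *
for n,b in [('top',(.001,.0015)),('scene',(-.003,.003))]:
    z=np.load(f'pics/{n}0.npz');p=z['p'].astype(int);w=cloud(n,z['d']);w[...,:2]+=b
    m=(np.hypot(w[...,0]-.413,w[...,1]-.207)<.03)&(p.max(-1)<130)&(w[...,2]>.034)
    q=w[m]; print(n,m.sum(),np.percentile(q[:,2],[5,50,95]).round(4)); t=q[q[:,2]>np.percentile(q[:,2],40)]
    print(' all',cv2.minEnclosingCircle(q[:,:2].astype(np.float32)),' top mean',t.mean(0).round(4),t.min(0).round(4),t.max(0).round(4))
    g=m&(np.ptp(p,axis=-1)<25)&(p.max(-1)>75); print(' grey',g.sum(),w[g].mean(0).round(4))
path([((.4135,.2075,.15),0,1)])
E
```

```text
top 164 [0.0448 0.0483 0.0575]
 all ((0.41334930062294006, 0.2130586951971054), 0.019676337018609047)  top mean [0.4117 0.2099 0.0517] [0.3945 0.1954 0.0478] [0.4305 0.2294 0.0608]
 grey 61 [0.4141 0.2131 0.0508]
scene 99 [0.0411 0.0465 0.0554]
 all ((0.41091522574424744, 0.20962704718112946), 0.018999602645635605)  top mean [0.4151 0.2068 0.0499] [0.393  0.1933 0.046 ] [0.4297 0.2252 0.0574]
 grey 60 [0.413  0.2069 0.0482]
[0.59, 0.27, 0.38] yaw 0.0 claw 1 rows 3
[0.6, 0.27, 0.39] yaw 0.0 claw 1 rows 3
end [0.4134 0.2078 0.1498] xaz 126.4 z [ 0.01  -0.021 -1.   ]
```

```bash
python3 -c "
from h import *
path([((.4135,.2095,.15),66,1),((.4135,.2095,.085),0,1)])
"
```

```text
[0.6, 0.28, 0.38] yaw 0.183 claw 1 rows 5
[0.65, -0.1, 0.39] yaw 0.184 claw 1 rows 5
[0.01, -0.01, 0.65] yaw 0.0 claw 1 rows 3
end [0.4138 0.2092 0.0848] xaz 60.3 z [ 0.01  -0.021 -1.   ]
```

Request:
servo_tool(
  rows=[
    {"offset": [0.6,0.28,0.3],"yaw": 0.183,"claw": 1},
    {"offset": [0.6,0.28,0.3],"yaw": 0.183,"claw": 1},
    {"offset": [0.6,0.28,0.3],"yaw": 0.183,"claw": 1},
    {"offset": [0.6,0.28,0.3],"yaw": 0.183,"claw": 1},
    {"offset": [0.6,0.28,0.3],"yaw": 0.183,"claw": 1},
  ],
)

```text
time: 70.4
ee_pos: [0.4269, 0.1471, 0.1984]
tcp_rot: [179.5, 1.3, 93.7]
wrist_force: [0.2, 0.3, -0.6]
opening: 0.0
grasp_force: 0.0
```

Request:
servo_tool(
  rows=[
    {"offset": [0.65,-0.1,0.3],"yaw": 0.184,"claw": 1},
    {"offset": [0.65,-0.1,0.3],"yaw": 0.184,"claw": 1},
    {"offset": [0.65,-0.1,0.3],"yaw": 0.184,"claw": 1},
    {"offset": [0.65,-0.1,0.3],"yaw": 0.184,"claw": 1},
    {"offset": [0.65,-0.1,0.3],"yaw": 0.184,"claw": 1},
  ],
)

```text
time: 71.03
ee_pos: [0.4133, 0.2101, 0.1674]
tcp_rot: [178.9, 0.8, 60.6]
wrist_force: [0.6, -0.5, 0.4]
opening: 0.0
grasp_force: 0.0
```

```bash
python3 -c "
from h import *
e,r,o=pose();print(e.round(4),o['opening'],o['tcp_rot'].round(1),o['q'].round(1))
p,d=camera('wrist'); print(wproj([(.4135,.2095,.053),(.46,.259,.132)],e,r))
hsv=cv2.cvtColor(p,cv2.COLOR_RGB2HSV); cv2.imwrite('pics/w12.png',p[:,:,::-1])
path([((.4135,.2095,.085),0,1)])
"
```

```text
[0.4133 0.2101 0.1674] 1.867927008033661e-05 [178.9   0.8  60.6] [ 27.7  -7.7 -11.9  85.9  -1.4 147.1]
[[255.63362183 193.95870838]
 [289.55859148 127.43684599]]
[0.01, -0.01, 0.82] yaw 0.0 claw 1 rows 3
end [0.4138 0.2096 0.0854] xaz 60.6 z [ 0.01  -0.021 -1.   ]
```

View pics/w12.png

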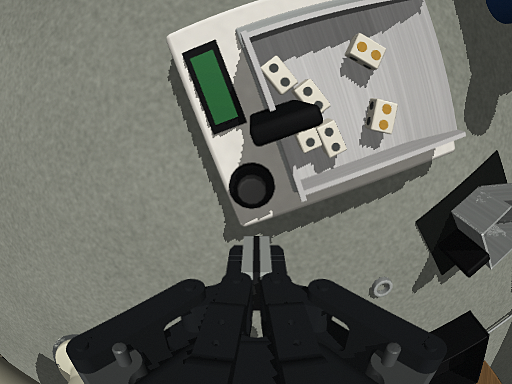

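The wrist view shows all six blocks in the scoop: four against the rear at (275–335, 70–150) and two at (367,50) and (380,115). The key is centred at (251,185), so I aim at world (0.4135, 0.2135) and press in small steps.

```bash
python3 -c "
from h import *
e,r,o=pose();print(wray(251,185,e,r,.053).round(4))
path([((.4135,.2135,.076),0,1)])
"
```

```text
[0.414  0.2182 0.053 ]
[0.04, -0.03, 0.91] yaw 0.0 claw 1 rows 3
end [0.4136 0.213  0.0763] xaz 60.6 z [ 0.01  -0.021 -1.   ]
```

Request:
servo_tool(
  rows=[
    {"offset": [0.03,-0.02,0.5],"yaw": 0,"claw": 1},
    {"offset": [0.03,-0.02,0.82],"yaw": 0,"claw": 1},
    {"offset": [0.03,-0.02,0.87],"yaw": 0,"claw": 1},
    {"offset": [0.03,-0.02,0.87],"yaw": 0,"claw": 1},
  ],
)

```text
time: 71.58
ee_pos: [0.414, 0.2119, 0.0812]
tcp_rot: [178.9, 0.7, 60.5]
wrist_force: [-0.5, 0.1, 0.7]
opening: -0.0
grasp_force: 0.0
```

Request:
servo_tool(
  rows=[
    {"offset": [0,0,0.02],"yaw": 0,"claw": 1},
    {"offset": [0,0,0.03],"yaw": 0,"claw": 1},
    {"offset": [0,0,0.03],"yaw": 0,"claw": 1},
  ],
)

```text
time: 71.95
ee_pos: [0.4143, 0.2122, 0.078]
tcp_rot: [178.8, 0.7, 60.4]
wrist_force: [2.3, 0.7, 1.5]
opening: 0.0002
grasp_force: 1.3
```

Request:
servo_tool(
  rows=[
    {"offset": [0,0,0.02],"yaw": 0,"claw": 1},
    {"offset": [0,0,0.03],"yaw": 0,"claw": 1},
    {"offset": [0,0,0.03],"yaw": 0,"claw": 1},
  ],
)

```text
time: 72.32
ee_pos: [0.414, 0.212, 0.0744]
tcp_rot: [178.9, 0.7, 60.4]
wrist_force: [2.0, 1.5, 4.7]
opening: 0.0
grasp_force: 2.3
```

Request:
servo_tool(
  rows=[
    {"offset": [0,0,0.01],"yaw": 0,"claw": 1},
    {"offset": [0,0,0.02],"yaw": 0,"claw": 1},
    {"offset": [0,0,0.02],"yaw": 0,"claw": 1},
  ],
)

```text
time: 72.7
ee_pos: [0.4141, 0.212, 0.0738]
tcp_rot: [178.8, 0.7, 60.4]
wrist_force: [-1.7, -0.8, 16.5]
opening: -0.0
grasp_force: 8.7
```

Request:
servo_tool(
  rows=[
    {"offset": [0,0,0.01],"yaw": 0,"claw": 1},
    {"offset": [0,0,0.02],"yaw": 0,"claw": 1},
    {"offset": [0,0,0.02],"yaw": 0,"claw": 1},
  ],
)

```text
time: 73.08
ee_pos: [0.4142, 0.212, 0.0735]
tcp_rot: [178.8, 0.6, 60.4]
wrist_force: [-8.0, -2.8, 33.1]
opening: 0.0003
grasp_force: 16.5
```

Request:
servo_tool(
  rows=[
    {"offset": [0,0,-0.2],"yaw": 0,"claw": 1},
    {"offset": [0,0,-0.6],"yaw": 0,"claw": 1},
    {"offset": [0,0,-1],"yaw": -0.06,"claw": 1},
    {"offset": [0,0,-1],"yaw": -0.11,"claw": 1},
    {"offset": [0,0,-1],"yaw": -0.17,"claw": 0.5},
    {"offset": [0,0,-1],"yaw": -0.2,"claw": 0.5},
  ],
)

```text
time: 73.82
ee_pos: [0.412, 0.2134, 0.1693]
tcp_rot: [179.7, 1.3, 96.7]
wrist_force: [0.7, 0.1, 0.2]
opening: 0.0358
grasp_force: 0.0
```

```bash
python3 -c "
from look import *
look()
p,d=camera('scene'); cv2.imwrite('pics/s13.png',p[:,:,::-1])
x=pose()[1].as_matrix()[:,0]; az=np.degrees(np.arctan2(x[1],x[0])); print(az)
path([((.55,.07,.25),-(170.6-az)/2,0),((.72,-.119,.27),-(170.6-az)/2,0)])
"
```

```text
[0.412  0.2134 0.1693] [179.7   1.3  96.7] [ 28.2  -7.5 -11.4  86.2  -1.4 111.5]
cupslab 76 [0.5911 0.0163] [0.0327 0.0118] 8.8 z 0.074
cuprim 262 [0.6569 0.0275] [0.0996 0.0659] 9.5 z 0.0648
mat 1188 [0.6366 0.0234] [0.1469 0.1062] 9.4 z 0.0026
scoopslab none 0
scoopwalls 673 [0.5341 0.2479] [0.13  0.159] 80.7 z 0.0722
96.47739553318219
[-0.8, 0.61, -0.38] yaw -0.103 claw 0 rows 3
[-0.95, 0.32, -0.38] yaw -0.103 claw 0 rows 3
[-0.85, -0.02, -0.05] yaw -0.069 claw 0 rows 3
[-0.82, -0.21, -0.05] yaw -0.068 claw 0 rows 3
[-0.76, -0.38, -0.05] yaw -0.069 claw 0 rows 3
end [ 0.7199 -0.1193  0.2704] xaz 170.6 z [ 0.008 -0.023 -1.   ]
```

Request:
servo_tool(
  rows=[
    {"offset": [0,0.3,-0.38],"yaw": -0.05,"claw": 0},
    {"offset": [-0.8,0.61,-0.38],"yaw": -0.103,"claw": 0},
    {"offset": [-0.8,0.61,-0.38],"yaw": -0.103,"claw": 0},
    {"offset": [-0.8,0.61,-0.38],"yaw": -0.103,"claw": 0},
  ],
)

```text
time: 74.42
ee_pos: [0.4821, 0.1405, 0.2098]
tcp_rot: [-179.9, 1.4, 114.7]
wrist_force: [-0.2, -0.0, -0.3]
opening: 0.0855
grasp_force: 0.0
```

Request:
servo_tool(
  rows=[
    {"offset": [-0.95,0.32,-0.38],"yaw": -0.103,"claw": 0},
    {"offset": [-0.95,0.32,-0.38],"yaw": -0.103,"claw": 0},
    {"offset": [-0.95,0.32,-0.38],"yaw": -0.103,"claw": 0},
  ],
)

```text
time: 74.8
ee_pos: [0.5518, 0.0693, 0.2509]
tcp_rot: [-179.6, 1.3, 133.4]
wrist_force: [-0.5, 0.2, -0.4]
opening: 0.0855
grasp_force: 0.0
```

Request:
servo_tool(
  rows=[
    {"offset": [-0.85,-0.02,-0.05],"yaw": -0.069,"claw": 0},
    {"offset": [-0.85,-0.02,-0.05],"yaw": -0.069,"claw": 0},
    {"offset": [-0.85,-0.02,-0.05],"yaw": -0.069,"claw": 0},
  ],
)

```text
time: 75.18
ee_pos: [0.6075, 0.0075, 0.2564]
tcp_rot: [-179.3, 1.1, 145.7]
wrist_force: [-0.2, 0.3, -0.5]
opening: 0.0854
grasp_force: 0.0
```

Request:
servo_tool(
  rows=[
    {"offset": [-0.82,-0.21,-0.05],"yaw": -0.068,"claw": 0},
    {"offset": [-0.82,-0.21,-0.05],"yaw": -0.068,"claw": 0},
    {"offset": [-0.82,-0.21,-0.05],"yaw": -0.068,"claw": 0},
  ],
)

```text
time: 75.55
ee_pos: [0.6635, -0.0552, 0.2636]
tcp_rot: [-179.1, 0.9, 158.0]
wrist_force: [-1.1, 0.9, -0.1]
opening: 0.0853
grasp_force: 0.0
```

Request:
servo_tool(
  rows=[
    {"offset": [-0.76,-0.38,-0.05],"yaw": -0.069,"claw": 0},
    {"offset": [-0.76,-0.38,-0.05],"yaw": -0.069,"claw": 0},
    {"offset": [-0.76,-0.38,-0.05],"yaw": -0.069,"claw": 0},
    {"offset": [-0.76,-0.38,-0.05],"yaw": -0.069,"claw": 0},
  ],
)

```text
time: 76.05
ee_pos: [0.7194, -0.1174, 0.2719]
tcp_rot: [-178.9, 0.8, 170.6]
wrist_force: [0.5, 0.5, 0.1]
opening: 0.0854
grasp_force: 0.0
```

Request:
servo_tool(
  rows=[
    {"offset": [-1,0,0],"yaw": 0,"claw": 0},
    {"offset": [-1,0,0],"yaw": 0,"claw": 0},
    {"offset": [-1,0,0],"yaw": 0,"claw": 0},
  ],
)

```text
time: 76.42
ee_pos: [0.7919, -0.1297, 0.248]
tcp_rot: [-178.9, 1.9, 170.6]
wrist_force: [-0.3, 0.0, -0.7]
opening: 0.0855
grasp_force: 0.0
```

Request:
servo_tool(
  rows=[
    {"offset": [-1,0,-0.5],"yaw": 0,"claw": 0},
    {"offset": [-1,0,-0.5],"yaw": 0,"claw": 0},
    {"offset": [-1,0,-0.5],"yaw": 0,"claw": 0},
  ],
)

```text
time: 76.8
ee_pos: [0.8139, -0.1342, 0.2645]
tcp_rot: [-178.9, 6.3, 170.7]
wrist_force: [-0.6, -0.1, 0.4]
opening: 0.0853
grasp_force: 0.0
```

```bash
python3 -c "
from h import *
e,r,o=pose();print(e.round(4),np.degrees(np.arctan2(e[1],e[0])),o['tcp_rot'].round(1),o['q'].round(1),r.as_matrix()[:,2].round(3))
"
```

```text
[ 0.8139 -0.1342  0.2645] -9.361610361462388 [-178.9    6.3  170.7] [ -9.   48.4  70.7 106.   -1.1   0.3] [ 0.105 -0.037 -0.994]
```

Request:
servo_tool(
  rows=[
    {"offset": [-1,0,-0.5],"yaw": 0,"claw": 0},
    {"offset": [-1,0,-0.5],"yaw": 0,"claw": 0},
    {"offset": [-1,0,-0.5],"yaw": 0,"claw": 0},
  ],
)

```text
time: 77.18
ee_pos: [0.8341, -0.1378, 0.2742]
tcp_rot: [-178.9, 9.8, 170.8]
wrist_force: [0.3, -1.0, 0.5]
opening: 0.0849
grasp_force: 0.0
```

Request:
servo_tool(
  rows=[
    {"offset": [-1,0,-0.5],"yaw": 0,"claw": 0},
    {"offset": [-1,0,-0.5],"yaw": 0,"claw": 0},
    {"offset": [-1,0,-0.5],"yaw": 0,"claw": 0},
  ],
)

```text
time: 77.55
ee_pos: [0.8523, -0.1405, 0.2913]
tcp_rot: [-178.9, 13.5, 170.8]
wrist_force: [-0.7, 0.2, -0.5]
opening: 0.0855
grasp_force: 0.0
```

Request:
servo_tool(
  rows=[
    {"offset": [-1,0,-0.5],"yaw": 0,"claw": 0},
    {"offset": [-1,0,-0.5],"yaw": 0,"claw": 0},
    {"offset": [-1,0,-0.5],"yaw": 0,"claw": 0},
  ],
)

```text
time: 77.92
ee_pos: [0.8677, -0.1425, 0.3133]
tcp_rot: [-178.8, 17.3, 170.9]
wrist_force: [0.9, -0.0, -0.8]
opening: 0.0857
grasp_force: 0.0
```

Request:
servo_tool(
  rows=[
    {"offset": [-1,0,-0.5],"yaw": 0,"claw": 0},
    {"offset": [-1,0,-0.5],"yaw": 0,"claw": 0},
    {"offset": [-1,0,-0.5],"yaw": 0,"claw": 0},
  ],
)

```text
time: 78.3
ee_pos: [0.8805, -0.144, 0.3398]
tcp_rot: [-178.8, 21.2, 171.0]
wrist_force: [-0.1, 0.1, -0.3]
opening: 0.0855
grasp_force: 0.0
```

Request:
servo_tool(
  rows=[
    {"offset": [-1,0,-0.5],"yaw": 0,"claw": 0},
    {"offset": [-1,0,-0.5],"yaw": 0,"claw": 0},
    {"offset": [-1,0,-0.5],"yaw": 0,"claw": 0},
  ],
)

```text
time: 78.68
ee_pos: [0.8905, -0.1449, 0.3702]
tcp_rot: [-178.8, 25.0, 171.1]
wrist_force: [0.5, 0.6, 0.6]
opening: 0.0855
grasp_force: 0.0
```

```bash
python3 -c "
from look import *
look()
e,r,o=pose();M=r.as_matrix();print(M[:,2].round(3),M[:,1].round(3), np.degrees(np.arccos(-M[2,2])))
a=M[:,2]; g=np.array([.460,.2588,.109])
path([(g-.1*a+[0,0,.06],0,0),(g-.1*a,0,0),(g,0,0)])
"
```

```text
[ 0.8905 -0.1449  0.3702] [-178.8   25.   171.1] [-8.9 43.1 70.7 92.6 -1.2  0. ]
cupslab 77 [0.5914 0.0164] [0.0339 0.0119] 8.7 z 0.0742
cuprim 252 [0.657  0.0275] [0.0986 0.0658] 9.5 z 0.0644
mat 705 [0.6362 0.0251] [0.1467 0.1036] 9.2 z 0.0027
scoopslab 106 [0.4591 0.2593] [0.0119 0.0377] 79.9 z 0.1309
scoopwalls 770 [0.5339 0.248 ] [0.1299 0.1587] 80.7 z 0.072
[ 0.414 -0.087 -0.906] [ 0.164  0.986 -0.019] 25.007756351857385
[0.88, 0.55, -0.22] yaw 0.0 claw 0 rows 3
[0.88, 0.55, -0.22] yaw 0.0 claw 0 rows 3
[0.88, 0.55, -0.22] yaw 0.0 claw 0 rows 3
[0.88, 0.56, -0.22] yaw 0.0 claw 0 rows 3
[0.88, 0.55, -0.22] yaw 0.0 claw 0 rows 3
[0.87, 0.56, -0.21] yaw 0.0 claw 0 rows 3
[0.25, 0.01, 0.54] yaw 0.0 claw 0 rows 3
[0.0, -0.0, 0.5] yaw 0.0 claw 0 rows 2
[0.0, -0.0, 0.5] yaw 0.0 claw 0 rows 2
end [0.4602 0.259  0.1094] xaz 171.1 z [ 0.414 -0.087 -0.906]
```

Request:
servo_tool(
  rows=[
    {"offset": [0.88,0.55,-0.22],"yaw": 0,"claw": 0},
    {"offset": [0.88,0.55,-0.22],"yaw": 0,"claw": 0},
    {"offset": [0.88,0.55,-0.22],"yaw": 0,"claw": 0},
  ],
)

```text
time: 79.1
ee_pos: [0.8104, -0.0754, 0.3499]
tcp_rot: [-178.8, 24.9, 171.1]
wrist_force: [-0.4, 0.1, 1.4]
opening: 0.0854
grasp_force: 0.0
```

Request:
servo_tool(
  rows=[
    {"offset": [0.88,0.55,-0.22],"yaw": 0,"claw": 0},
    {"offset": [0.88,0.55,-0.22],"yaw": 0,"claw": 0},
    {"offset": [0.88,0.55,-0.22],"yaw": 0,"claw": 0},
  ],
)

```text
time: 79.47
ee_pos: [0.7306, -0.006, 0.3322]
tcp_rot: [-178.8, 24.8, 171.2]
wrist_force: [-0.8, -0.6, 0.9]
opening: 0.0852
grasp_force: 0.0
```

Request:
servo_tool(
  rows=[
    {"offset": [0.88,0.55,-0.22],"yaw": 0,"claw": 0},
    {"offset": [0.88,0.55,-0.22],"yaw": 0,"claw": 0},
    {"offset": [0.88,0.55,-0.22],"yaw": 0,"claw": 0},
  ],
)

```text
time: 79.85
ee_pos: [0.6529, 0.0618, 0.3144]
tcp_rot: [-178.8, 24.9, 171.2]
wrist_force: [-0.4, 0.0, 0.7]
opening: 0.0853
grasp_force: 0.0
```

Request:
servo_tool(
  rows=[
    {"offset": [0.88,0.56,-0.22],"yaw": 0,"claw": 0},
    {"offset": [0.88,0.56,-0.22],"yaw": 0,"claw": 0},
    {"offset": [0.88,0.56,-0.22],"yaw": 0,"claw": 0},
  ],
)

```text
time: 80.22
ee_pos: [0.5747, 0.1311, 0.2962]
tcp_rot: [-178.8, 24.9, 171.2]
wrist_force: [0.7, -0.4, 0.2]
opening: 0.0854
grasp_force: 0.0
```

Request:
servo_tool(
  rows=[
    {"offset": [0.88,0.55,-0.22],"yaw": 0,"claw": 0},
    {"offset": [0.88,0.55,-0.22],"yaw": 0,"claw": 0},
    {"offset": [0.88,0.55,-0.22],"yaw": 0,"claw": 0},
    {"offset": [0.88,0.55,-0.22],"yaw": 0,"claw": 0},
  ],
)

```text
time: 80.72
ee_pos: [0.4975, 0.1982, 0.2783]
tcp_rot: [-178.8, 24.9, 171.1]
wrist_force: [1.0, -0.5, 0.8]
opening: 0.0851
grasp_force: 0.0
```

```bash
python3 -c "
from h import *
e,r,o=pose();M=r.as_matrix();print(e.round(4),o['tcp_rot'].round(1),o['q'].round(1))
a=M[:,2]; g=np.array([.460,.2588,.109])
path([(g-.1*a,0,0),(g,0,0)])
"
```

```text
[0.4975 0.1982 0.2783] [-178.8   24.9  171.1] [ 29.6 -15.6  -9.8  76.6 -16.2  36.1]
[0.57, 0.28, 0.16] yaw 0.0 claw 0 rows 3
[0.56, 0.29, 0.17] yaw 0.0 claw 0 rows 3
[0.0, -0.0, 0.5] yaw 0.0 claw 0 rows 2
[0.0, -0.0, 0.5] yaw 0.0 claw 0 rows 2
end [0.4605 0.2588 0.109 ] xaz 171.1 z [ 0.413 -0.087 -0.907]
```

Request:
servo_tool(
  rows=[
    {"offset": [0.57,0.28,0.16],"yaw": 0,"claw": 0},
    {"offset": [0.57,0.28,0.16],"yaw": 0,"claw": 0},
    {"offset": [0.57,0.28,0.16],"yaw": 0,"claw": 0},
  ],
)

```text
time: 81.1
ee_pos: [0.4574, 0.2324, 0.2395]
tcp_rot: [-178.8, 24.9, 171.0]
wrist_force: [-1.0, -1.1, 0.4]
opening: 0.0856
grasp_force: 0.0
```

Request:
servo_tool(
  rows=[
    {"offset": [0.56,0.29,0.17],"yaw": 0,"claw": 0},
    {"offset": [0.56,0.29,0.17],"yaw": 0,"claw": 0},
    {"offset": [0.56,0.29,0.17],"yaw": 0,"claw": 0},
    {"offset": [0.56,0.29,0.17],"yaw": 0,"claw": 0},
  ],
)

```text
time: 81.6
ee_pos: [0.4192, 0.2674, 0.2009]
tcp_rot: [-178.9, 25.0, 171.0]
wrist_force: [-0.2, 0.0, 0.4]
opening: 0.0856
grasp_force: 0.0
```

```bash
python3 -c "
from h import *
e,r,o=pose();M=r.as_matrix();print(e.round(4),o['tcp_rot'].round(1),o['q'].round(1))
a=M[:,2]; g=np.array([.460,.2588,.109])
path([(g,0,0)])
p,d=camera('wrist'); m=(p.max(-1)<45).astype(np.uint8); print(wproj([(.46,.2588,.132)],e,r))
n,l,st,ce=cv2.connectedComponentsWithStats(m)
for k in range(1,n):
    if st[k,4]>200 and st[k,1]<260: print(st[k],ce[k].round(1))
"
```

```text
[0.4192 0.2674 0.2009] [-178.9   25.   171. ] [ 43.1 -18.4 -20.2  73.1 -20.2  49.7]
[0.01, -0.0, 0.5] yaw 0.0 claw 0 rows 2
[0.0, -0.0, 0.51] yaw 0.0 claw 0 rows 2
end [0.4601 0.2589 0.1089] xaz 171.0 z [ 0.414 -0.086 -0.906]
[[253.43670649 221.76385962]]
[177  94  44  42 878] [200.1 110.6]
[ 258   97   83   32 1060] [296.8 109.6]
[ 248  138   16   98 1406] [256.1 187.5]
[500 145  12  55 346] [507.4 174.8]
[   0  163   51  101 2924] [ 18.7 225.5]
[   23   205   468   179 32454] [246.8 331. ]
```

Request:
servo_tool(
  rows=[
    {"offset": [0,0.01,0.5],"yaw": 0,"claw": 0},
    {"offset": [0,0.01,0.95],"yaw": 0,"claw": 0},
    {"offset": [0,0.01,1],"yaw": 0,"claw": 0},
    {"offset": [0,0.01,1],"yaw": 0,"claw": 0.5},
    {"offset": [0,0.01,1],"yaw": 0,"claw": 1},
    {"offset": [0,0.01,1],"yaw": 0,"claw": 1},
    {"offset": [0,0.01,1],"yaw": 0,"claw": 1},
    {"offset": [0,0.01,1],"yaw": 0,"claw": 1},
    {"offset": [0,0.01,1],"yaw": 0,"claw": 1},
    {"offset": [0,0.01,1],"yaw": 0,"claw": 1},
  ],
  squeeze=110,
)

```text
time: 82.9
ee_pos: [0.4596, 0.2608, 0.1099]
tcp_rot: [-178.9, 25.0, 171.1]
wrist_force: [-2.3, 0.3, 6.2]
opening: 0.0106
grasp_force: 107.4
```

```bash
cat > dump.py <<'E'
from h import *
# scoop pose at grip: origin from latest look, x_s az 170.6
def setup():
    e,r,o=pose(); a=r.as_matrix()[:,2]; ax=R.from_euler('z',170.6,degrees=True)
    O=np.array([.4603+.074*1.0,.2588-.0122,.042])  # origin = slab - .075*X
    return e,r,a,ax,O
if __name__=='__main__':
    e,r,a,ax,O=setup(); print(e.round(4),a.round(3))
    W=lambda p:ax.apply(np.array(p))+O-e
    C=[(-.08,y,z) for y in(-.064,.064) for z in (.015,.033)]+[(.077,y,z) for y in(-.064,.064) for z in (0,.043)]
    for s in range(0,181,15):
        Q=R.from_rotvec(a*np.radians(s)); lip=Q.apply(W((-.08,0,.021))); m=Q.apply(ax.apply([-1,0,0])); sy=Q.apply(ax.apply([0,1,0])); low=min(Q.apply(W(c))[2] for c in C)
        print(s,'lip',lip.round(3),'mouth elev',np.degrees(np.arcsin(m[2])).round(0),'az',np.degrees(np.arctan2(m[1],m[0])).round(0),'side elev',np.degrees(np.arcsin(sy[2])).round(0),'low',low.round(3))
    path([((e[0],e[1],.22),0,1)])
E
python3 dump.py
```

```text
[0.4596 0.2608 0.1099] [ 0.414 -0.085 -0.906]
0 lip [ 0.154 -0.027 -0.047] mouth elev 0.0 az -9.0 side elev 0.0 low -0.068
15 lip [ 0.145 -0.058 -0.048] mouth elev -1.0 az -23.0 side elev -6.0 low -0.075
30 lip [ 0.129 -0.085 -0.053] mouth elev -2.0 az -36.0 side elev -12.0 low -0.08
45 lip [ 0.107 -0.107 -0.061] mouth elev -6.0 az -50.0 side elev -18.0 low -0.086
60 lip [ 0.081 -0.122 -0.071] mouth elev -10.0 az -63.0 side elev -22.0 low -0.1
75 lip [ 0.053 -0.13  -0.083] mouth elev -16.0 az -75.0 side elev -25.0 low -0.115
90 lip [ 0.024 -0.129 -0.096] mouth elev -22.0 az -88.0 side elev -26.0 low -0.129
105 lip [-0.003 -0.12  -0.11 ] mouth elev -28.0 az -102.0 side elev -25.0 low -0.142
120 lip [-0.027 -0.104 -0.122] mouth elev -34.0 az -116.0 side elev -23.0 low -0.152
135 lip [-0.047 -0.081 -0.133] mouth elev -40.0 az -131.0 side elev -19.0 low -0.158
150 lip [-0.06  -0.054 -0.142] mouth elev -45.0 az -148.0 side elev -14.0 low -0.161
165 lip [-0.066 -0.023 -0.147] mouth elev -48.0 az -167.0 side elev -8.0 low -0.16
180 lip [-0.064  0.009 -0.15 ] mouth elev -50.0 az 172.0 side elev -2.0 low -0.155
[-0.23, -0.01, -0.5] yaw 0.0 claw 1 rows 3
[-0.24, -0.01, -0.5] yaw 0.0 claw 1 rows 3
end [0.46   0.2606 0.2204] xaz 171.1 z [ 0.414 -0.085 -0.906]
```

Request:
servo_tool(
  rows=[
    {"offset": [-0.05,0,-0.1],"yaw": 0,"claw": 1},
    {"offset": [-0.12,0,-0.25],"yaw": 0,"claw": 1},
    {"offset": [-0.23,0,-0.5],"yaw": 0,"claw": 1},
    {"offset": [-0.35,0,-0.75],"yaw": 0,"claw": 1},
    {"offset": [-0.46,0,-1],"yaw": 0,"claw": 1},
    {"offset": [-0.46,0,-1],"yaw": 0,"claw": 1},
  ],
)

```text
time: 83.65
ee_pos: [0.4599, 0.2629, 0.2215]
tcp_rot: [-179.0, 25.0, 171.0]
wrist_force: [0.6, 0.3, -2.2]
opening: 0.0106
grasp_force: 107.5
```

```bash
python3 -c "
from h import *
e,r,o=pose();print(e.round(4),o['tcp_rot'].round(1),o['q'].round(1),o['wrist_force'].round(1))
p,d=camera('top'); w=cloud('top',d); m=(w[...,2]>.15)&(w[...,2]<.215)&(np.hypot(w[...,0]-.55,w[...,1]-.24)<.09); q=w[m]; q=q[np.isfinite(q[:,0])]
# floor plane of the scoop: tilt check
A=np.c_[q[:,:2],np.ones(len(q))]
f=(q[:,2]<.176)&(np.abs(q[:,0]-.53)<.05); c=np.linalg.lstsq(A[f],q[f,2],rcond=None)[0]; print('floor slope x,y deg',np.degrees(np.arctan(c[:2])).round(1),f.sum())
m=(p.min(-1)>150); cv2.imwrite('pics/t14.png',p[:,:,::-1])
path([((.49,.06,.25),0,1),((.454,-.126,.25),60,1)])
"
```

```text
[0.4599 0.2629 0.2215] [-179.   25.  171.] [ 39.1 -14.9 -15.4  73.  -19.1  45.5] [ 0.6  0.3 -2.2]
floor slope x,y deg [ 1.4 -1.2] 2485
[-0.34, -0.98, 0.01] yaw 0.0 claw 1 rows 3
[-0.35, -0.97, 0.01] yaw 0.0 claw 1 rows 3
[0.03, -0.95, 0.01] yaw 0.167 claw 1 rows 5
[-0.45, -0.84, 0.0] yaw 0.166 claw 1 rows 5
end [ 0.4539 -0.1265  0.2503] xaz 108.4 z [ 0.413 -0.086 -0.907]
```

Lifted level (about 1°). Next I carry the scoop gently to the box.

Request:
servo_tool(
  rows=[
    {"offset": [-0.04,-0.12,0],"yaw": 0,"claw": 1},
    {"offset": [-0.11,-0.33,0],"yaw": 0,"claw": 1},
    {"offset": [-0.19,-0.55,0],"yaw": 0,"claw": 1},
    {"offset": [-0.27,-0.77,0],"yaw": 0,"claw": 1},
    {"offset": [-0.34,-0.98,0],"yaw": 0,"claw": 1},
  ],
)

```text
time: 84.32
ee_pos: [0.4732, 0.1592, 0.2336]
tcp_rot: [-178.7, 24.8, 171.1]
wrist_force: [-0.3, 0.3, -3.0]
opening: 0.0109
grasp_force: 107.6
```

Request:
servo_tool(
  rows=[
    {"offset": [-0.08,-0.22,0],"yaw": 0,"claw": 1},
    {"offset": [-0.16,-0.44,0],"yaw": 0,"claw": 1},
    {"offset": [-0.23,-0.66,0],"yaw": 0,"claw": 1},
    {"offset": [-0.3,-0.85,0],"yaw": 0,"claw": 1},
    {"offset": [-0.35,-0.97,0],"yaw": 0,"claw": 1},
  ],
)

```text
time: 84.95
ee_pos: [0.4886, 0.0588, 0.2505]
tcp_rot: [-178.7, 24.8, 171.0]
wrist_force: [0.0, 0.4, -2.4]
opening: 0.0108
grasp_force: 107.7
```

Request:
servo_tool(
  rows=[
    {"offset": [0,-0.16,0],"yaw": 0.02,"claw": 1},
    {"offset": [0,-0.34,0],"yaw": 0.05,"claw": 1},
    {"offset": [0.01,-0.52,0],"yaw": 0.08,"claw": 1},
    {"offset": [0.02,-0.7,0],"yaw": 0.11,"claw": 1},
    {"offset": [0.03,-0.86,0],"yaw": 0.14,"claw": 1},
    {"offset": [0.03,-0.95,0],"yaw": 0.167,"claw": 1},
  ],
)

```text
time: 85.7
ee_pos: [0.4703, -0.0339, 0.2512]
tcp_rot: [167.9, 21.9, 138.2]
wrist_force: [1.1, 1.5, -2.0]
opening: 0.0104
grasp_force: 107.7
```

Request:
servo_tool(
  rows=[
    {"offset": [-0.07,-0.15,0],"yaw": 0.03,"claw": 1},
    {"offset": [-0.15,-0.3,0],"yaw": 0.06,"claw": 1},
    {"offset": [-0.23,-0.45,0],"yaw": 0.09,"claw": 1},
    {"offset": [-0.31,-0.6,0],"yaw": 0.12,"claw": 1},
    {"offset": [-0.4,-0.75,0],"yaw": 0.15,"claw": 1},
    {"offset": [-0.45,-0.84,0],"yaw": 0.166,"claw": 1},
    {"offset": [-0.45,-0.84,0],"yaw": 0.166,"claw": 1},
  ],
)

```text
time: 86.58
ee_pos: [0.4522, -0.127, 0.2521]
tcp_rot: [158.7, 13.2, 108.4]
wrist_force: [0.2, 0.1, -3.4]
opening: 0.0106
grasp_force: 107.7
```

```bash
python3 -c "
from h import *
e,r,o=pose();print(e.round(4),o['tcp_rot'].round(1),o['q'].round(1),o['wrist_force'].round(1))
path([((.511,-.119,.25),30,1),((.562,-.144,.242),30,1),((.595,-.194,.24),30,1),((.604,-.25,.24),30,1)])
p,d=camera('top'); t,_=camera('scene')
cv2.imwrite('pics/d15.png',np.hstack([cv2.resize(p[140:300,170:370,::-1],(400,320)),cv2.resize(t[80:320,80:380,::-1],(400,320))]))
"
```

```text
[ 0.4522 -0.127   0.2521] [158.7  13.2 108.4] [-16.9 -30.3 -23.3  72.2   2.1  52.8] [ 0.2  0.1 -3.4]
[-0.1, 0.53, 0.25] yaw 0.167 claw 1 rows 5
[-0.16, 0.46, 0.31] yaw 0.167 claw 1 rows 5
[-0.21, 0.53, 0.2] yaw 0.167 claw 1 rows 5
[-0.13, 0.54, 0.08] yaw 0.167 claw 1 rows 5
end [ 0.6035 -0.2499  0.2399] xaz -9.1 z [ 0.412 -0.087 -0.907]
```

View pics/d15.png

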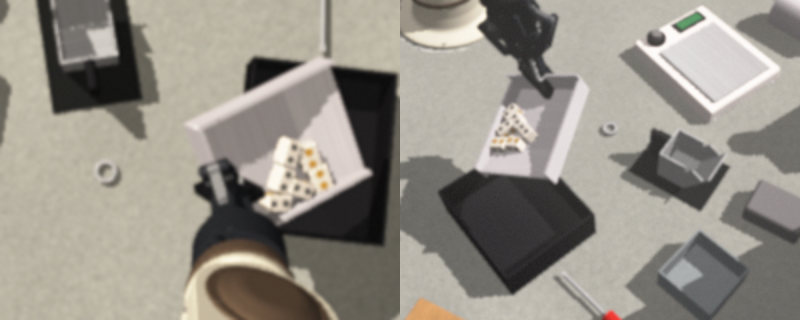

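The picture shows all six blocks in the scoop, gathered against its low side wall at about (300,175) in the left half. The scoop is over the near part of the box. Next I finish the tip.

Request:
servo_tool(
  rows=[
    {"offset": [-0.02,0.1,0.05],"yaw": 0.03,"claw": 1},
    {"offset": [-0.04,0.2,0.1],"yaw": 0.06,"claw": 1},
    {"offset": [-0.06,0.3,0.15],"yaw": 0.09,"claw": 1},
    {"offset": [-0.08,0.42,0.2],"yaw": 0.13,"claw": 1},
    {"offset": [-0.1,0.53,0.25],"yaw": 0.167,"claw": 1},
  ],
)

```text
time: 87.3
ee_pos: [0.5119, -0.1173, 0.2509]
tcp_rot: [155.1, 1.0, 80.5]
wrist_force: [0.4, -0.8, -2.5]
opening: 0.0104
grasp_force: 107.7
```

Request:
servo_tool(
  rows=[
    {"offset": [-0.03,0.1,0.06],"yaw": 0.03,"claw": 1},
    {"offset": [-0.06,0.2,0.12],"yaw": 0.07,"claw": 1},
    {"offset": [-0.1,0.3,0.2],"yaw": 0.11,"claw": 1},
    {"offset": [-0.16,0.46,0.31],"yaw": 0.167,"claw": 1},
    {"offset": [-0.16,0.46,0.31],"yaw": 0.167,"claw": 1},
  ],
)

```text
time: 87.92
ee_pos: [0.5632, -0.1426, 0.2416]
tcp_rot: [157.7, -11.1, 53.1]
wrist_force: [-0.5, 0.9, -2.9]
opening: 0.0108
grasp_force: 107.8
```

Request:
servo_tool(
  rows=[
    {"offset": [-0.05,0.12,0.05],"yaw": 0.03,"claw": 1},
    {"offset": [-0.1,0.24,0.1],"yaw": 0.07,"claw": 1},
    {"offset": [-0.15,0.38,0.15],"yaw": 0.11,"claw": 1},
    {"offset": [-0.21,0.53,0.2],"yaw": 0.167,"claw": 1},
    {"offset": [-0.21,0.53,0.2],"yaw": 0.167,"claw": 1},
  ],
)

```text
time: 88.55
ee_pos: [0.5953, -0.1938, 0.2403]
tcp_rot: [165.9, -20.8, 23.5]
wrist_force: [0.3, 0.7, -2.0]
opening: 0.0109
grasp_force: 108.1
```

Request:
servo_tool(
  rows=[
    {"offset": [-0.03,0.12,0.02],"yaw": 0.03,"claw": 1},
    {"offset": [-0.06,0.24,0.04],"yaw": 0.07,"claw": 1},
    {"offset": [-0.1,0.38,0.06],"yaw": 0.11,"claw": 1},
    {"offset": [-0.13,0.54,0.08],"yaw": 0.167,"claw": 1},
    {"offset": [-0.13,0.54,0.08],"yaw": 0.167,"claw": 1},
    {"offset": [-0.13,0.54,0.08],"yaw": 0.167,"claw": 1},
    {"offset": [-0.13,0.54,0.08],"yaw": 0.167,"claw": 1},
    {"offset": [-0.13,0.54,0.08],"yaw": 0.167,"claw": 1},
  ],
)

```text
time: 89.55
ee_pos: [0.6038, -0.2488, 0.2406]
tcp_rot: [178.8, -24.9, -9.0]
wrist_force: [0.1, 0.0, -1.7]
opening: 0.0107
grasp_force: 108.1
```

```bash
python3 -c "
from h import *
e,r,o=pose();print(e.round(4),o['tcp_rot'].round(1),o['q'].round(1),o['wrist_force'].round(1))
p,d=camera('top'); t,_=camera('scene'); q,dq=camera('wrist')
np.savez('pics/d16.npz',p=p,t=t,q=q,d=d)
# whites outside scoop: block-bright blobs by scene/top
for n,im in (('top',p),('scene',t)):
    hsv=cv2.cvtColor(im,cv2.COLOR_RGB2HSV); m=((hsv[...,1]>130)&(hsv[...,0]>12)&(hsv[...,0]<28)&(hsv[...,2]>110)).astype(np.uint8)
    k,l,st,ce=cv2.connectedComponentsWithStats(m); print(n,[(ce[i].round(0).tolist(),int(st[i,4])) for i in range(1,k) if 1<st[i,4]<60][:30])
path([((.604,-.25,.26),0,1),((.595,-.19,.26),-45,1),((.511,-.119,.26),-45,1),((.46,-.05,.25),-90,1)])
"
```

```text
[ 0.6038 -0.2488  0.2406] [178.8 -24.9  -9. ] [-24.5  -4.7  -5.1  65.1   5.3 165.9] [ 0.1  0.  -1.7]
top [([332.0, 220.0], 4)]
scene [([496.0, 4.0], 2), ([475.0, 4.0], 2), ([490.0, 4.0], 2), ([478.0, 6.0], 2), ([488.0, 6.0], 2), ([501.0, 9.0], 3), ([493.0, 11.0], 3), ([502.0, 12.0], 2), ([496.0, 22.0], 3), ([490.0, 32.0], 3), ([104.0, 315.0], 2), ([106.0, 314.0], 2), ([106.0, 318.0], 2), ([121.0, 320.0], 3), ([90.0, 322.0], 2), ([94.0, 323.0], 3), ([100.0, 323.0], 3), ([112.0, 322.0], 2), ([84.0, 324.0], 2), ([135.0, 326.0], 2), ([82.0, 329.0], 2), ([80.0, 332.0], 5), ([97.0, 332.0], 7), ([100.0, 331.0], 4), ([121.0, 330.0], 2), ([145.0, 333.0], 3), ([86.0, 334.0], 2), ([108.0, 335.0], 2), ([94.0, 337.0], 2), ([100.0, 337.0], 3)]
[0.08, 0.01, -0.18] yaw 0.0 claw 1 rows 2
[-0.16, -0.57, -0.08] yaw -0.25 claw 1 rows 6
[-0.1, -0.5, -0.21] yaw -0.125 claw 1 rows 4
[0.1, -0.51, -0.2] yaw -0.125 claw 1 rows 4
[0.3, -0.3, -0.09] yaw -0.25 claw 1 rows 6
[0.42, -0.0, -0.09] yaw -0.25 claw 1 rows 6
end [ 0.46   -0.0496  0.2498] xaz 170.9 z [ 0.413 -0.086 -0.907]
```

Request:
servo_tool(
  rows=[
    {"offset": [0.08,0,-0.2],"yaw": 0,"claw": 1},
    {"offset": [0.08,0,-0.2],"yaw": 0,"claw": 1},
  ],
)

```text
time: 89.95
ee_pos: [0.6034, -0.2489, 0.264]
tcp_rot: [178.8, -25.1, -9.1]
wrist_force: [0.2, 0.6, -2.0]
opening: 0.0104
grasp_force: 108.2
```

Request:
servo_tool(
  rows=[
    {"offset": [-0.05,-0.2,-0.08],"yaw": -0.05,"claw": 1},
    {"offset": [-0.1,-0.4,-0.08],"yaw": -0.1,"claw": 1},
    {"offset": [-0.16,-0.57,-0.08],"yaw": -0.15,"claw": 1},
    {"offset": [-0.16,-0.57,-0.08],"yaw": -0.2,"claw": 1},
    {"offset": [-0.16,-0.57,-0.08],"yaw": -0.25,"claw": 1},
    {"offset": [-0.16,-0.57,-0.08],"yaw": -0.25,"claw": 1},
  ],
)

```text
time: 90.7
ee_pos: [0.5945, -0.1894, 0.2607]
tcp_rot: [161.1, -16.5, 38.4]
wrist_force: [0.4, 0.3, -1.4]
opening: 0.0107
grasp_force: 108.0
```

Request:
servo_tool(
  rows=[
    {"offset": [-0.1,-0.5,-0.21],"yaw": -0.06,"claw": 1},
    {"offset": [-0.1,-0.5,-0.21],"yaw": -0.125,"claw": 1},
    {"offset": [-0.1,-0.5,-0.21],"yaw": -0.125,"claw": 1},
  ],
)

```text
time: 91.08
ee_pos: [0.5526, -0.1536, 0.2622]
tcp_rot: [156.4, -8.4, 59.7]
wrist_force: [-0.1, 0.5, -1.7]
opening: 0.011
grasp_force: 108.6
```

Request:
servo_tool(
  rows=[
    {"offset": [0.1,-0.51,-0.2],"yaw": -0.06,"claw": 1},
    {"offset": [0.1,-0.51,-0.2],"yaw": -0.125,"claw": 1},
    {"offset": [0.1,-0.51,-0.2],"yaw": -0.125,"claw": 1},
  ],
)

```text
time: 91.45
ee_pos: [0.5107, -0.1175, 0.2616]
tcp_rot: [155.1, 0.9, 80.1]
wrist_force: [0.1, 0.8, -1.1]
opening: 0.0106
grasp_force: 109.0
```

Request:
servo_tool(
  rows=[
    {"offset": [0.3,-0.3,-0.09],"yaw": -0.06,"claw": 1},
    {"offset": [0.3,-0.3,-0.09],"yaw": -0.11,"claw": 1},
    {"offset": [0.3,-0.3,-0.09],"yaw": -0.17,"claw": 1},
    {"offset": [0.3,-0.3,-0.09],"yaw": -0.22,"claw": 1},
    {"offset": [0.3,-0.3,-0.09],"yaw": -0.25,"claw": 1},
  ],
)

```text
time: 92.08
ee_pos: [0.4854, -0.0832, 0.2562]
tcp_rot: [162.5, 18.0, 122.6]
wrist_force: [-0.1, -0.6, -1.8]
opening: 0.0105
grasp_force: 109.1
```

Request:
servo_tool(
  rows=[
    {"offset": [0.42,0,-0.09],"yaw": -0.06,"claw": 1},
    {"offset": [0.42,0,-0.09],"yaw": -0.11,"claw": 1},
    {"offset": [0.42,0,-0.09],"yaw": -0.17,"claw": 1},
    {"offset": [0.42,0,-0.09],"yaw": -0.22,"claw": 1},
    {"offset": [0.42,0,-0.09],"yaw": -0.25,"claw": 1},
    {"offset": [0.42,0,-0.09],"yaw": -0.25,"claw": 1},
  ],
)

```text
time: 92.82
ee_pos: [0.4599, -0.0488, 0.2514]
tcp_rot: [-179.0, 24.9, 170.4]
wrist_force: [0.3, -0.4, -1.0]
opening: 0.0108
grasp_force: 109.0
```

```bash
python3 -c "
from h import *
e,r,o=pose();print(e.round(4),o['tcp_rot'].round(1),o['q'].round(1),o['wrist_force'].round(1))
p,d=camera('top'); w=cloud('top',d)+[.001,.0015,0]
# inside box: points above the floor, whiteish
m=(np.abs(w[...,0]-.5065)<.1)&(np.abs(w[...,1]+.2427)<.085)&(w[...,2]<.05)&(w[...,2]>.01)&(p.max(-1)>90)
n,l,st,ce=cv2.connectedComponentsWithStats(m.astype(np.uint8)); print([(ce[i].round(0).tolist(),int(st[i,4])) for i in range(1,n) if st[i,4]>15])
cv2.imwrite('pics/t17.png',p[:,:,::-1])
# platter centre 
path([((.48,.10,.25),0,1),((.4600,.2600,.24),0,1),((.46,.26,.13),0,1),((.46,.26,.1105),0,1)])
"
```

```text
[ 0.4599 -0.0488  0.2514] [-179.    24.9  170.4] [ -4.2 -31.2 -23.9  72.6  -3.2   4.8] [ 0.3 -0.4 -1. ]
[([328.0, 207.0], 86), ([327.0, 222.0], 449)]
[0.02, 0.75, -0.02] yaw 0.0 claw 1 rows 3
[0.03, 0.75, -0.01] yaw 0.0 claw 1 rows 3
[0.23, 0.77, -0.07] yaw 0.0 claw 1 rows 3
[0.23, 0.77, -0.06] yaw 0.0 claw 1 rows 3
[0.23, 0.01, 0.5] yaw 0.0 claw 1 rows 3
[0.23, 0.01, 0.49] yaw 0.0 claw 1 rows 2
[0.09, 0.0, 0.18] yaw 0.0 claw 1 rows 2
end [0.4596 0.2598 0.1105] xaz 170.4 z [ 0.412 -0.087 -0.907]
```

```bash
python3 -c "
from h import *
path([((.462,.2616,.24),0,1),((.462,.2616,.15),0,1)])
"
```

```text
[0.12, 0.77, -0.04] yaw 0.0 claw 1 rows 3
[0.13, 0.76, -0.04] yaw 0.0 claw 1 rows 3
[0.12, 0.77, -0.04] yaw 0.0 claw 1 rows 3
[0.13, 0.76, -0.04] yaw 0.0 claw 1 rows 3
[0.37, 0.02, 0.82] yaw 0.0 claw 1 rows 3
end [0.4625 0.2619 0.1502] xaz 170.4 z [ 0.412 -0.087 -0.907]
```

Request:
servo_tool(
  rows=[
    {"offset": [0.12,0.77,-0.04],"yaw": 0,"claw": 1},
    {"offset": [0.12,0.77,-0.04],"yaw": 0,"claw": 1},
    {"offset": [0.12,0.77,-0.04],"yaw": 0,"claw": 1},
  ],
)

```text
time: 93.25
ee_pos: [0.4601, 0.0305, 0.2486]
tcp_rot: [-179.0, 24.9, 170.7]
wrist_force: [-0.8, -0.5, -1.6]
opening: 0.0109
grasp_force: 109.0
```

Request:
servo_tool(
  rows=[
    {"offset": [0.13,0.76,-0.04],"yaw": 0,"claw": 1},
    {"offset": [0.13,0.76,-0.04],"yaw": 0,"claw": 1},
    {"offset": [0.13,0.76,-0.04],"yaw": 0,"claw": 1},
  ],
)

```text
time: 93.62
ee_pos: [0.4594, 0.1068, 0.2453]
tcp_rot: [-178.9, 24.9, 170.9]
wrist_force: [-0.1, -0.5, -2.2]
opening: 0.0107
grasp_force: 109.1
```

Request:
servo_tool(
  rows=[
    {"offset": [0.12,0.77,-0.04],"yaw": 0,"claw": 1},
    {"offset": [0.12,0.77,-0.04],"yaw": 0,"claw": 1},
    {"offset": [0.12,0.77,-0.04],"yaw": 0,"claw": 1},
  ],
)

```text
time: 94.0
ee_pos: [0.46, 0.1842, 0.2425]
tcp_rot: [-178.8, 24.9, 170.9]
wrist_force: [-0.1, -0.9, -1.0]
opening: 0.0108
grasp_force: 109.2
```

Request:
servo_tool(
  rows=[
    {"offset": [0.13,0.76,-0.04],"yaw": -0.004,"claw": 1},
    {"offset": [0.13,0.76,-0.04],"yaw": -0.004,"claw": 1},
    {"offset": [0.13,0.76,-0.04],"yaw": -0.004,"claw": 1},
  ],
)

```text
time: 94.38
ee_pos: [0.4593, 0.2611, 0.2394]
tcp_rot: [-178.5, 24.9, 171.7]
wrist_force: [-0.4, -0.7, -0.5]
opening: 0.0107
grasp_force: 109.5
```

Request:
servo_tool(
  rows=[
    {"offset": [0.2,0.01,0.4],"yaw": 0,"claw": 1},
    {"offset": [0.37,0.02,0.82],"yaw": 0,"claw": 1},
    {"offset": [0.37,0.02,0.82],"yaw": 0,"claw": 1},
    {"offset": [0.37,0.02,0.82],"yaw": 0,"claw": 1},
  ],
)

```text
time: 94.88
ee_pos: [0.4609, 0.2609, 0.152]
tcp_rot: [-178.6, 25.0, 171.6]
wrist_force: [-0.9, -0.6, -0.7]
opening: 0.011
grasp_force: 109.3
```

```bash
python3 -c "
from h import *
e,r,o=pose();print(e.round(4),o['tcp_rot'].round(1),o['q'].round(1))
p,d=camera('top'); w=cloud('top',d)+[.001,.0015,0]; z=w[...,2]; v=p.max(-1)
m=(z>.107)&(z<.135)&(np.hypot(w[...,0]-.535,w[...,1]-.247)<.11)&(v>75)
c=cv2.minAreaRect(w[m][:,:2].astype(np.float32)); print('walls',m.sum(),np.round(c[0],4),np.round(c[1],4),round(c[2],1))
path([((.462,.2616,.1105),0,1)])
"
```

```text
[0.4609 0.2609 0.152 ] [-178.6   25.   171.6] [ 38.9 -14.9 -23.   65.4 -19.1  44.8]
walls 581 [0.5357 0.2492] [0.1303 0.1585] 80.5
[0.17, 0.01, 0.38] yaw 0.0 claw 1 rows 2
end [0.4618 0.2614 0.1109] xaz 171.6 z [ 0.415 -0.085 -0.906]
```

Request:
servo_tool(
  rows=[
    {"offset": [0.08,0,0.18],"yaw": 0,"claw": 1},
    {"offset": [0.13,0,0.3],"yaw": 0,"claw": 1},
    {"offset": [0.17,0,0.38],"yaw": 0,"claw": 1},
    {"offset": [0.17,0,0.39],"yaw": 0,"claw": 1},
    {"offset": [0.17,0,0.39],"yaw": 0,"claw": 1},
    {"offset": [0.17,0,0.39],"yaw": 0,"claw": 0.6},
    {"offset": [0.17,0,0.39],"yaw": 0,"claw": 0},
    {"offset": [0.17,0,0.39],"yaw": 0,"claw": 0},
    {"offset": [0.17,0,0.39],"yaw": 0,"claw": 0},
    {"offset": [0.17,0,0.39],"yaw": 0,"claw": 0},
  ],
)

```text
time: 96.18
ee_pos: [0.4609, 0.2603, 0.107]
tcp_rot: [-178.5, 24.9, 171.7]
wrist_force: [0.2, 0.6, 0.7]
opening: 0.0856
grasp_force: 0.0
```

Request:
servo_tool(
  rows=[
    {"offset": [0,0,-0.3],"yaw": 0,"claw": 0},
    {"offset": [0,0,-0.8],"yaw": 0,"claw": 0},
    {"offset": [0,0,-1],"yaw": 0,"claw": 0},
    {"offset": [0,0,-1],"yaw": 0,"claw": 0},
  ],
)

```text
time: 96.68
ee_pos: [0.4199, 0.2697, 0.1993]
tcp_rot: [-178.7, 25.0, 171.7]
wrist_force: [-0.3, 0.3, -0.2]
opening: 0.0857
grasp_force: 0.0
```

Request:
servo_tool(
  rows=[
    {"offset": [0,-0.5,-0.9],"yaw": 0,"claw": 0},
    {"offset": [0,-0.9,-0.9],"yaw": 0,"claw": 0},
    {"offset": [0,-0.9,-0.9],"yaw": 0,"claw": 0},
  ],
)

```text
time: 97.05
ee_pos: [0.3683, 0.1864, 0.2833]
tcp_rot: [-178.7, 25.0, 171.5]
wrist_force: [0.9, 0.6, -0.1]
opening: 0.0855
grasp_force: 0.0
```

Request:
servo_tool(
  rows=[
    {"offset": [0,-1,-0.2],"yaw": 0,"claw": 0},
    {"offset": [0,-1,-0.2],"yaw": 0,"claw": 0},
    {"offset": [0,-1,-0.2],"yaw": 0,"claw": 0},
  ],
)

```text
time: 97.42
ee_pos: [0.3449, 0.0893, 0.3016]
tcp_rot: [-178.5, 24.9, 171.5]
wrist_force: [-0.1, 0.6, -1.0]
opening: 0.0855
grasp_force: 0.0
```

```bash
python3 -c "
from look import *
p,w=look('t18')
z=w[...,2]; v=p.astype(int).max(-1)
m=(np.abs(z-.036)<.004)&(np.hypot(w[...,0]-.515,w[...,1]-.25)<.17)&(v>110)
c=cv2.minAreaRect(w[m][:,:2].astype(np.float32));print('scale',m.sum(),np.round(c[0],4),np.round(c[1],4),round(c[2],1))
m=(np.abs(z-.042)<.003)&(np.hypot(w[...,0]-.535,w[...,1]-.248)<.13)
c=cv2.minAreaRect(w[m][:,:2].astype(np.float32));print('platter?',m.sum(),np.round(c[0],4),np.round(c[1],4),round(c[2],1))
m=(np.abs(w[...,0]-.5065)<.1)&(np.abs(w[...,1]+.2427)<.085)&(z<.05)&(z>.01)&(p.max(-1)>90)
n,l,st,ce=cv2.connectedComponentsWithStats(m.astype(np.uint8)); print([(ce[i].round(0).tolist(),int(st[i,4])) for i in range(1,n) if st[i,4]>15])
a=cv2.resize(p[125:280,55:385,::-1],None,fx=2.4,fy=2.4,interpolation=cv2.INTER_CUBIC); cv2.imwrite('pics/fin.png',a)
"
```

```text
[0.3449 0.0893 0.3016] [-178.5   24.9  171.5] [ 25.4 -40.1 -22.2  87.6 -14.9  31.6]
cupslab 78 [0.5908 0.0164] [0.0345 0.0115] 9.7 z 0.0741
cuprim 257 [0.6567 0.0274] [0.0995 0.0658] 9.6 z 0.0647
mat 1185 [0.6365 0.0235] [0.1467 0.1064] 9.4 z 0.0026
scoopslab 95 [0.4619 0.2599] [0.0109 0.0364] 80.3 z 0.1314
scoopwalls 481 [0.5296 0.2499] [0.13   0.1721] 80.4 z 0.0745
scale 2781 [0.5128 0.2523] [0.1902 0.2343] 80.6
platter? 705 [0.5148 0.2506] [0.1803 0.2189] 80.0
[([327.0, 207.0], 86), ([326.0, 222.0], 447)]
```

View pics/fin.png

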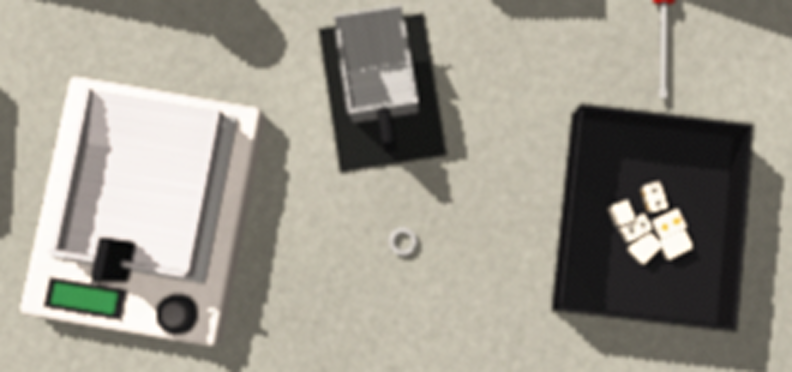

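The last view shows six blocks in the stock box at about (650,222), the empty scoop centred on the platter, and the empty cup upright in the middle of its mat. The locknut and screwdriver are untouched, so I hand the job in.

```bash
python3 -c "
from workcell import *
print(job_done())"
```

```text
the job is handed in; nothing more can be done
None
```

The job is handed in, no verdict shown: all six blocks were in the scoop on the scale when I pressed the count key to full travel, and all six are now in the stock box. The empty scoop is centred on the platter and the empty cup stands upright mid-mat; I left both turned 180° from how they started. One loose block had shifted a few centimetres before I picked it up, and the locknut and screwdriver were not moved.

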